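Post the dowels into the jar

TASK

Tidy away the posting game on the toy shelf: take the three beech dowels from their wooden rest and post them one at a time, end first, through the narrow neck of the wooden lid of the glass jar on the turntable, until all three lie inside the jar. The lid sits loosely on the jar, so feel for its hole, never press hard on the glass jar or its lid, and leave the toys on the turntable where they are.

Things in the scene. Friction and masses are not known exactly. Their poses are not given: they have to be found in the camera images.
- jar (a point): clear hand-blown glass jar, 122 mm across and 175 mm tall, let into the turntable so that it cannot slide or tip. This point is the centre of its underside, 28 mm above the shelf top, z up. Inside, the jar is 112 mm wide and about 140 mm deep below its lid, the floor pushed up a little: a dowel let go upright in the lid's bore falls right down by itself and topples over.
- jar_mouth (a point): centre of the jar's wide glass mouth, on the jar's axis, 175 mm above its underside. On it lies a round beech lid: a flange 72 mm across and on it a narrow neck 44 mm across. Down the neck runs a straight upright round bore, 23 mm wide, 44 mm long, its edge nearly sharp, no funnel (dowels are 18 mm thick). The lid cannot be lifted off but lies with sideways play.
- lid_height (a point): point on the jar's axis at the height of the lid's flat upper rim, 203 mm above the jar's underside. The bore's axis stands up to 6 mm away from it in any direction, differently each time, and no reading gives it: feel (or look) for it. The lid shifts sideways at about 0.5 N and stays where it is pushed. A dowel that lands beside the bore stands on the rim.
- susan: lazy susan, a dark wooden turntable 340 mm across, its top 28 mm above the shelf top, carrying the jar 75 mm from its axis on the -x side and toys on the other side; origin on its axis at the shelf top, z up. The jar is the tallest thing on it, the bead maze reaches 145 mm above the shelf top. The turntable turns, stiffly, if pushed sideways (some 6 N at the jar).
- rest: wooden rest for the dowels, fixed: base board 100 x 166 x 8 mm with two notched rails, 8 mm thick, across it, centred at x = -30 and +30 mm and reaching 46 mm above the shelf top. Origin at the centre of its underside, x along the dowels, z up. The dowels lie side by side at y = -52, 0 and +52 mm, axes 48 mm above the shelf top, free between and beyond the rails.
- dowel_a: plain beech dowel, a round rod 18 mm thick and 84 mm long with square-cut ends, about 16 g, lying level in a notch pair of the rest; origin at its middle, x along its axis (either end may go first).
- dowel_b: plain beech dowel, a round rod 18 mm thick and 84 mm long with square-cut ends, about 16 g, lying level in a notch pair of the rest; origin at its middle, x along its axis (either end may go first).
- dowel_c: plain beech dowel, a round rod 18 mm thick and 84 mm long with square-cut ends, about 16 g, lying level in a notch pair of the rest; origin at its middle, x along its axis (either end may go first).
- bead_maze: bead maze toy, wooden base 60 x 130 mm with wire loops and glass beads, 117 mm tall, loose on the turntable; origin under its middle. Leave it alone.
- caterpillar: red wooden caterpillar, 110 mm long and 40 mm tall, loose on the turntable; origin under its middle. Leave it alone.
- bulldozer: yellow plastic toy bulldozer, 85 mm long and 62 mm tall, loose on the turntable; origin under its middle. Leave it alone.
- ball: blue silicone ball 50 mm across, sitting in a low ring on the turntable; origin at its centre. Leave it alone.
Mind the look-alikes: they are no part of the job. What is shaped like the dowel_c but purple is not meant.

How it is judged:
By the outcome, as a careful person would: the job done as asked, in the order asked, and still so for the second after the job is handed in, with the robot touching nothing.
It also fails if it takes over 72 s, if anything falls off the work surface, if the arm or the gripper's body presses on something with over 40 N, if the wrist force passes 120 N, or if a joint passes its speed limit or range.

ROBOT

A 7-joint arm with a two-finger parallel gripper is mounted at the origin on the work surface. World frame = base frame: x ahead of the robot, y to its left, z up, the work surface at z = 0. Lengths are in m, angles in rad, forces in N, time in s.
With the tool pointing down it reaches from about 0.35 to 0.9 m from the base axis. Payload 8.1 kg.
Tool frame: the origin (TCP) lies at the very end of the fingers, on their centre line; the grasp point (between the pads) lies 19 mm behind it; z points along the fingers, y is the direction in which the jaws open and shut (so a half turn about z gives the same grasp; the last joint's range is limited). The gripper opens to 85 mm and grips with 20 to 120 N. Pads are 22 mm wide; open, the fingers measure 114 mm over their backs; the gripper's body (76 mm by 85 mm) begins 54 mm behind the grasp point. The pads swing forward as they close: fully open they stand 13 mm farther back than shut.
Start: joints at [1.062, 0.434, 0.025, 1.573, -0.012, 1.134, -0.075], TCP at [0.247, -0.574, 0.231] pointing down, gripper open.
Joint ranges: [-2.62, 2.62], [-0.44, 2.09], [-1.27, 1.32], [0.08, 2.57], [-1.32, 4.46], [0.12, 2], [-2.74, 2.74]. Speed limits (rad/s): [2.22, 2.22, 3.01, 3.01, 3.14, 3.14, 3.14].

INTERFACE

Orientations are given as a rotation vector (axis times angle).
In Python, from workcell import ctrl gives the robot as it stands. The module is installed in compiled form; this text tells all that it offers.
- The arm moves only by the tool move_arm, never from a script. Its argument "motion" is a list that holds one entry, the list of rows, each a list of 5 numbers: the shift along the tool's x, y, z in mm, then the turn about the tool's z in rad, then the opening, from 0 (shut) to 1 (fully open). A call has 1 to 10 rows; each row is the pose to reach, as a shift and turn from the pose commanded when the call began, along the tool's axes at that moment; what a row does not reach only later rows make up. A row lasts 1/12 s, in which the tool goes at most 41.7 mm and 7.16 degrees, less where a joint would pass 70% of its speed; a pose out of reach is approached as far as the arm can. A call with a gripper value outside its range is refused whole. The fingers move at their own pace and stop on an object; "squeeze" is the grip in N (left out, the last holds). Time passes only in rows, so rows that repeat a pose let the fingers close. It gives the time, the measured TCP pose, the force and the opening at its end, in the units of the state.
- ctrl.get_state(): the state, without advancing time (a new reading comes with each control period).
- ctrl.read_camera(name): name is "side" or "top" or "wrist"; returns a dict with "image" (480x640x3 uint8, red, green, blue), "z_map" (480x640 float32, m along the optical axis (not along the pixel's ray), 0 where there is no reading), "intrinsics" (3x3 intrinsics, pixels), "rvec" (rotation vector, rad) and "tvec" (3), from world to camera coordinates, as OpenCV has them; the wrist camera has in their place "tool_from_camera" (4x4, takes a point from camera to tool coordinates, whose origin is the TCP and whose axes are the flange's). Camera axes: x right, y down, z forward; pixel columns grow to the right and rows downward; lengths in m; the calibration is good to about 2 mm. A picture is of the moment at which its call begins: read the wrist's pose just before it.
- ctrl.sign_off(): hands the job in, once; it reports no verdict.
The state is a dict: "time_s": time; "joint_pos": joint angles; "joint_vel": joint speeds; "joint_torque": joint torques, N m; "eef_pos": TCP position; "tool_rot": TCP orientation; "force": force on the tool from outside, world axes, zero at the start; "wrist_torque": the same for the moment, N m; "width": opening from 0.0 (shut) to 1.0 (fully open).
Only numpy, scipy, OpenCV 4.12 (cv2) and the standard library are available. Lean on these libraries where they do the work, as an engineer would, in place of code of your own. Each camera call takes 0.05 s, during which the arm holds its last target.

## Working session

There is one attempt and no reset: what is moved stays moved. The work goes in short steps, Python scripts to look and compute and a tool call to move; the robot and the scene stay as the last step left them, time stands still between calls to the robot, and variables do not carry over. Pictures are saved under pics/ and viewed, and the job is handed in when it is done.

Besides the shell and the picture viewer there is one more tool, called after ">>>" by a JSON object that holds its "fn" and its "kwargs", one argument or row to a line. move_arm: Moves the arm, as the interface text tells. Its arguments: {"type":"object","properties":{"motion":{"type":"array"},"squeeze":{"type":"number"}},"required":["motion"]}

```bash
mkdir -p pics; ls
cat > h.py <<'E'
from workcell import ctrl
import numpy as np, cv2
from scipy.spatial.transform import Rotation as R
def cap(n,fn=None):
    s=ctrl.get_state(); c=ctrl.read_camera(n); c['state']=s
    if fn: cv2.imwrite('pics/'+fn,c['image'][:,:,::-1])
    return c
def world(c):
    """HxWx3 world pts"""
    z=c['z_map']; K=c['intrinsics']; v,u=np.mgrid[0:z.shape[0],0:z.shape[1]]
    P=np.stack([(u-K[0,2])/K[0,0]*z,(v-K[1,2])/K[1,1]*z,z],-1)
    if 'rvec' in c:
        M=R.from_rotvec(np.ravel(c['rvec'])).as_matrix(); W=(P-np.ravel(c['tvec']))@M
    else:
        T=c['tool_from_camera']; P=P@T[:3,:3].T+T[:3,3]
        M=R.from_rotvec(c['state']['tool_rot']).as_matrix(); W=P@M.T+c['state']['eef_pos']
    W[z==0]=np.nan
    return W
E
python3 - <<'E'
from h import *
for n in ['top','side','wrist']:
    c=cap(n,n+'0.png'); W=world(c); np.savez('/tmp/'+n,W=W,im=c['image'])
    print(n,c['intrinsics'].tolist())
    if 'rvec' in c:print(c['rvec'],c['tvec'])
    else:print(c['tool_from_camera'])
s=ctrl.get_state()
for k in s: print(k,np.round(s[k],3))
print(R.from_rotvec(s['tool_rot']).as_matrix().round(3))
E
```

```text
pics
top [[569.7821606309651, 0.0, 327.1993712535764], [0.0, 569.7821606309651, 241.28367082128702], [0.0, 0.0, 1.0]]
[ 2.12379335 -2.16878118  0.16849732] [0.01650907 0.5726733  1.33608344]
side [[503.7039234066016, 0.0, 314.030217164909], [0.0, 503.7039234066016, 228.83280494018402], [0.0, 0.0, 1.0]]
[ 2.31594332 -0.57385032  0.2194329 ] [-0.47878443  0.29830322  0.99424725]
wrist [[361.5793669121137, 0.0, 324.38665489105017], [0.0, 361.5793669121137, 240.41390960103152], [0.0, 0.0, 1.0]]
[[ 8.91603878e-04 -9.56605497e-01 -2.91384846e-01  7.41536585e-02]
 [ 9.99999571e-01  9.25501491e-04  2.14962546e-05 -8.29860099e-05]
 [ 2.49113674e-04 -2.91384741e-01  9.56605912e-01 -1.41936365e-01]
 [ 0.00000000e+00  0.00000000e+00  0.00000000e+00  1.00000000e+00]]
time_s 0.15
joint_pos [ 1.062  0.435  0.025  1.574 -0.012  1.134 -0.075]
joint_vel [ 0.    -0.002  0.    -0.001 -0.001  0.001 -0.002]
joint_torque [ 2.0000e-03 -6.7088e+01  1.0260e+00 -3.1645e+01  1.6000e-02  9.0000e-03
 -0.0000e+00]
eef_pos [ 0.247 -0.574  0.231]
tool_rot [-3.076 -0.633  0.   ]
force [-0.212  0.136 -0.25 ]
wrist_torque [ 0.031 -0.023 -0.01 ]
width 1.0
[[ 0.919  0.395 -0.001]
 [ 0.395 -0.919  0.001]
 [-0.    -0.001 -1.   ]]
```

View pics/top0.png

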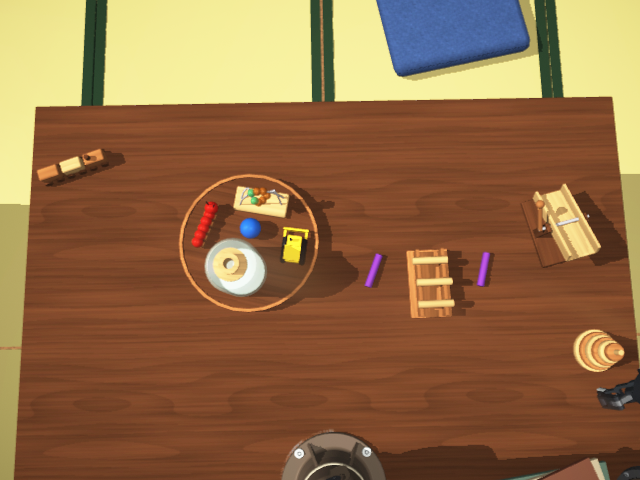

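View pics/side0.png

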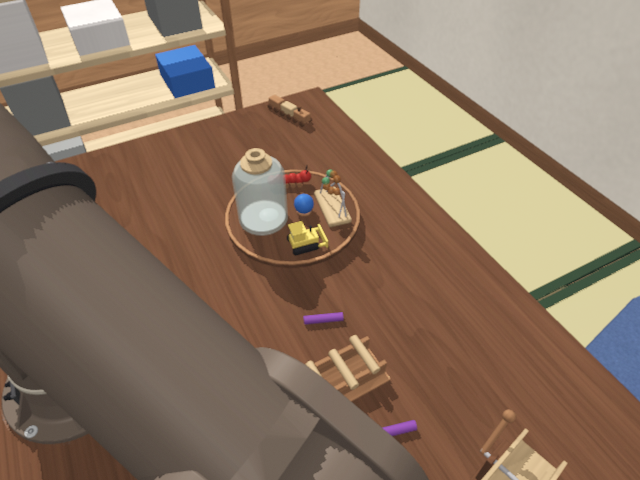

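View pics/wrist0.png

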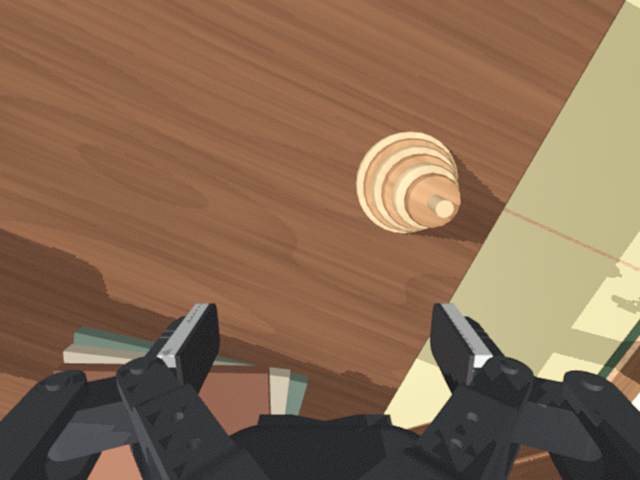

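Run:
```python
from h import *
d=np.load('/tmp/top.npz');W=d['W'];im=d['im']
for p in [(430,260),(434,282),(436,303),(230,265),(374,270),(484,268),(500,330)]:
    print(p,W[p[1],p[0]].round(4))
# rest region points by height
x0,x1,y0,y1=395,465,240,325
S=W[y0:y1,x0:x1].reshape(-1,3); I=im[y0:y1,x0:x1].reshape(-1,3).astype(int)
print(np.histogram(S[:,2],bins=np.arange(-0.01,0.07,0.005)))
m=(S[:,2]>0.05)
print(m.sum())
pts=S[m]
mask=np.zeros((480,640),np.uint8); mask[y0:y1,x0:x1]=((W[y0:y1,x0:x1,2]>0.049)*255)
n,l,st,ce=cv2.connectedComponentsWithStats(mask)
for i in range(1,n):
    if st[i,4]<30: continue
    q=W[l==i]; c=q.mean(0); u,s,v=np.linalg.svd(q[:,:2]-c[:2],full_matrices=False)
    print(st[i],c.round(4),'dir',v[0].round(3),np.degrees(np.arctan2(v[0,1],v[0,0])).round(1),'len',np.ptp((q[:,:2]-c[:2])@v[0]).round(4),np.percentile(q[:,2],[50,95]).round(4))
# lid
J=W[235:300,200:270]; 
for lo,hi in [(.215,.245),(.2,.215)]:
    m=(J[...,2]>lo)&(J[...,2]<hi); q=J[m]; print(lo,m.sum(),q.mean(0).round(4),q.min(0).round(4),q.max(0).round(4)) if m.any() else None
cv2.imwrite('pics/topz.png',cv2.resize(im[225:330,360:500,::-1],None,fx=5,fy=5,interpolation=cv2.INTER_CUBIC))
cv2.imwrite('pics/topj.png',cv2.resize(im[220:310,190:290,::-1],None,fx=6,fy=6,interpolation=cv2.INTER_CUBIC))
```

```text
(430, 260) [ 0.52   -0.2387  0.0618]
(434, 282) [ 0.4681 -0.2471  0.0546]
(436, 303) [ 0.4184 -0.2496  0.0532]
(230, 265) [0.5207 0.2402 0.0377]
(374, 270) [ 0.5032 -0.1086  0.0188]
(484, 268) [ 0.5025 -0.3783  0.0189]
(500, 330) [ 0.3516 -0.4124  0.0029]
(array([ 134, 1434, 1654, 1022,  357,   54,   32,   34,   34,   59,  141,
        220,  355,  350,   50]), array([-0.01 , -0.005,  0.   ,  0.005,  0.01 ,  0.015,  0.02 ,  0.025,
        0.03 ,  0.035,  0.04 ,  0.045,  0.05 ,  0.055,  0.06 ,  0.065]))
755
[412 255  36  10 249] [ 0.5204 -0.2402  0.0552] dir [ 0.029 -1.   ] -88.3 len 0.0842 [0.0554 0.0598]
[417 278  36  10 251] [ 0.4689 -0.2469  0.0552] dir [-0.024  1.   ] 91.4 len 0.0847 [0.0552 0.0605]
[418 299  37  11 257] [ 0.4174 -0.2492  0.0552] dir [ 0.021 -1.   ] -88.8 len 0.0855 [0.0552 0.0608]
0.215 361 [0.5019 0.2105 0.2278] [0.4713 0.1775 0.215 ] [0.5368 0.2405 0.2387]
0.2 503 [0.5015 0.2098 0.2111] [0.4673 0.1759 0.2001] [0.5385 0.2486 0.215 ]
```

View pics/topz.png

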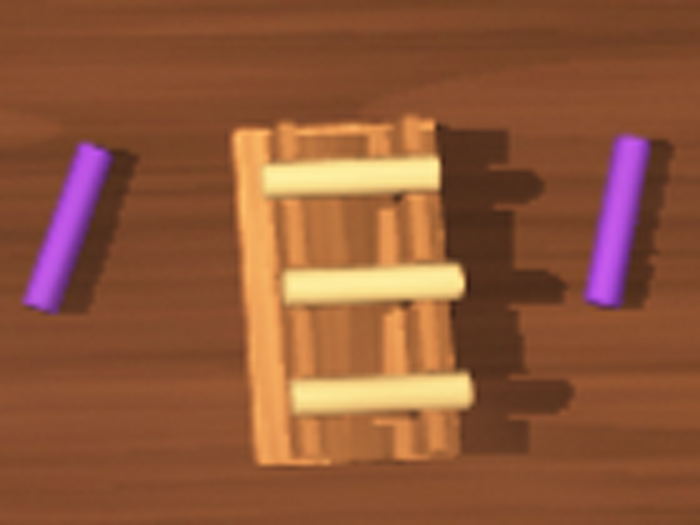

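View pics/topj.png

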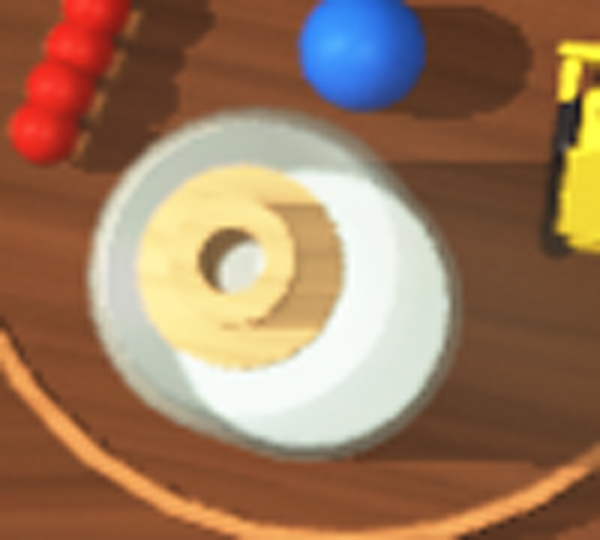

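Candidates: the three beech rods lying in the rest at pixels (430,260), (434,282) and (436,303). The two purple rods lie on the shelf at (374,270) and (484,268). The enlarged crop shows that only the three in the rest are beech, so those are the ones meant and the purple ones are left alone. I'll move over the rest for a close look.

>>> {"fn": "move_arm", "kwargs": {
  "motion": [
    [[333, -215, 31, -1.19, 0.5], [333, -215, 31, -1.19, 0.5], [333, -215, 31, -1.19, 0.5], [333, -215, 31, -1.19, 0.5], [333, -215, 31, -1.19, 0.5], [333, -215, 31, -1.19, 0.5], [333, -215, 31, -1.19, 0.5], [333, -215, 31, -1.19, 0.5], [333, -215, 31, -1.19, 0.5], [333, -215, 31, -1.19, 0.5]]
  ]
}}

```text
time_s: 0.98
eef_pos: [0.4702, -0.2402, 0.2002]
tool_rot: [-2.18, -2.262, -0.003]
force: [0.2, -0.1, 0.0]
width: 0.504
```

```bash
cat >> h.py <<'E'
def st():
    s=ctrl.get_state(); M=R.from_rotvec(s['tool_rot']).as_matrix()
    print('t',round(s['time_s'],2),'tcp',(np.array(s['eef_pos'])*1000).round(1),'head',np.degrees(np.arctan2(M[1,0],M[0,0])).round(2),'tilt',np.degrees(M[:2,2]).round(2),'F',np.round(s['force'],2),'w',round(s['width'],3),'j',np.round(s['joint_pos'],2))
    return s,M
E
python3 - <<'E'
from h import *
st()
c=cap('wrist','w1.png');W=world(c);np.savez('/tmp/w1',W=W,im=c['image'])
mask=((W[...,2]>0.050)&(W[...,2]<0.075)).astype(np.uint8)*255
n,l,s_,ce=cv2.connectedComponentsWithStats(mask)
for i in range(1,n):
    if s_[i,4]<150: continue
    q=W[l==i]; c0=q.mean(0); u,s,v=np.linalg.svd(q[:,:2]-c0[:2],full_matrices=False)
    print(s_[i],c0.round(4),np.degrees(np.arctan2(v[0,1],v[0,0])).round(1),'len',np.ptp((q[:,:2]-c0[:2])@v[0]).round(4),np.percentile(q[:,2],[50,95]).round(4))
E
```

```text
t 0.98 tcp [ 470.2 -240.2  200.2] head 92.11 tilt [0.07 0.11] F [ 0.22 -0.15  0.02] w 0.504 j [ 0.66  0.34 -0.37  1.83  0.14  1.    0.27]
[ 375  179   26   99 1943] [ 0.522  -0.2403  0.0546] -88.5 len 0.0843 [0.055  0.0568]
[ 251  186   24   99 1923] [ 0.4199 -0.2497  0.0547] -88.3 len 0.0842 [0.0551 0.0568]
[ 315  186   21   99 1913] [ 0.471  -0.2484  0.0546] -88.4 len 0.0841 [0.055  0.0568]
```

View pics/w1.png

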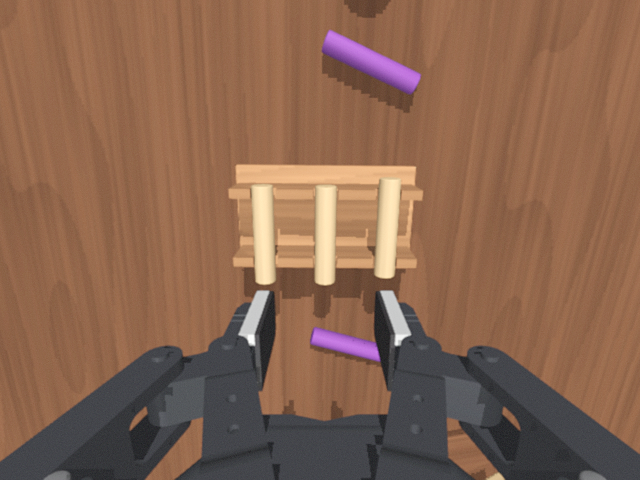

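Run:
```python
from h import *
W=np.load('/tmp/w1.npz')['W']
a=np.radians(91.6); ex=np.array([np.cos(a),np.sin(a)]); ey=np.array([-ex[1],ex[0]])
c0=np.array([.471,-.247])
q=W[150:300,215:440].reshape(-1,3)
m=(q[:,2]>0.036)&(q[:,2]<0.049); p=q[m]; r=(p[:,:2]-c0); X=r@ex*1000;Y=r@ey*1000
h,e=np.histogram(X,bins=np.arange(-60,80,2)); print([(int(b),int(n)) for b,n in zip(e,h) if n])
for lo,hi in [(-60,0),(0,80)]:
    k=(X>lo)&(X<hi)&(p[:,2]>.044); print(np.percentile(X[k],[2,10,50,90,98]).round(1),Y[k].min().round(1),Y[k].max().round(1), np.polyfit(Y[k],X[k],1), np.median(p[k,2]))
# board
m=(q[:,2]>0.004)&(q[:,2]<0.012); r=(q[m][:,:2]-c0); print('board X',np.percentile(r@ex*1000,[1,99]),np.percentile(r@ey*1000,[1,99]))
# rail mid profile of height at Y bins
k=(X>15)&(X<35)
for y in range(-84,86,6):
    kk=k&(abs(Y-y)<3); print(y,kk.sum(), p[kk,2].max().round(4) if kk.any() else None,end='; ')
```

```text
[(-46, 2), (-44, 2), (-42, 3), (-40, 1), (-38, 6), (-36, 5), (-34, 135), (-32, 253), (-30, 271), (-28, 271), (-26, 531), (-24, 3), (-22, 8), (-20, 7), (-18, 5), (-16, 7), (-14, 5), (-12, 4), (-10, 6), (-8, 5), (-6, 4), (-4, 8), (-2, 8), (0, 9), (2, 4), (4, 1), (6, 5), (8, 5), (10, 2), (12, 8), (14, 7), (16, 10), (18, 6), (20, 8), (22, 5), (24, 9), (26, 152), (28, 308), (30, 318), (32, 323), (34, 358), (36, 4), (38, 54), (40, 2), (42, 2), (44, 31)]
[-33.2 -32.3 -28.5 -24.9  -7.1] -80.0 80.1 [-8.29561612e-04 -2.78322043e+01] 0.045456521076367884
[12.  27.4 31.1 34.8 38.6] -79.9 79.9 [-1.86567449e-03  3.05984326e+01] 0.04548936894866923
board X [-45.58378747  50.80101293] [-81.34477659  81.32025015]
-84 0 None; -78 57 0.0466; -72 71 0.047; -66 67 0.0469; -60 22 0.0482; -54 0 None; -48 0 None; -42 75 0.049; -36 75 0.0477; -30 78 0.047; -24 76 0.0468; -18 76 0.0468; -12 73 0.0471; -6 17 0.0487; 0 0 None; 6 7 0.049; 12 69 0.0467; 18 80 0.0471; 24 72 0.0466; 30 66 0.0468; 36 67 0.0472; 42 79 0.0489; 48 0 None; 54 0 None; 60 23 0.049; 66 74 0.0468; 72 82 0.0478; 78 62 0.0469; 84 0 None;
```

>>> {"fn": "move_arm", "kwargs": {
  "motion": [
    [[3, 54, 110, 0, 0.5], [3, 54, 110, 0, 0.5], [3, 54, 110, 0, 0.5], [3, 54, 110, 0, 0.5], [3, 54, 110, 0, 0.5]]
  ]
}}

```text
time_s: 1.45
eef_pos: [0.5205, -0.2403, 0.088]
tool_rot: [-2.19, -2.246, 0.003]
force: [-0.1, 0.2, 1.7]
width: 0.498
```

```bash
cat >> h.py <<'E'
def to(target,head=None):
    """shift in tool axes (mm) from measured pose to a world TCP target (mm)"""
    s,M=st(); d=np.array(target)-np.array(s['eef_pos'])*1000; print('shift',(M.T@d).round(1))
E
python3 - <<'E'
from h import *
to([522,-240.3,28])
E
```

```text
t 1.45 tcp [ 520.5 -240.3   88. ] head 91.46 tilt [-0.26  0.12] F [-0.14  0.25  1.72] w 0.498 j [ 0.57  0.54 -0.33  1.83  0.23  0.82  0.15]
shift [-0.2  1.8 60. ]
```

>>> {"fn": "move_arm", "kwargs": {
  "motion": [
    [[0, 1.5, 30, 0, 0.5], [0, 1.5, 61, 0, 0.5], [0, 1.5, 61, 0, 0.5], [0, 1.5, 61, 0, 0.5], [0, 1.5, 61, 0, 0.1], [0, 1.5, 61, 0, 0.1], [0, 1.5, 61, 0, 0.1], [0, 1.5, 61, 0, 0.1], [0, 1.5, 61, 0, 0.1]]
  ],
  "squeeze": 25
}}

```text
time_s: 2.2
eef_pos: [0.5245, -0.2417, 0.0318]
tool_rot: [2.192, 2.246, 0.002]
force: [-1.6, -0.4, 8.5]
width: 0.2
```

Run:
```python
from h import *
st(); cap('wrist','w2.png')
```

```text
t 2.2 tcp [ 524.5 -241.7   31.8] head 91.4 tilt [ 0.18 -0.1 ] F [-1.65 -0.44  8.53] w 0.2 j [ 0.55  0.61 -0.3   1.87  0.27  0.7   0.12]
```

View pics/w2.png

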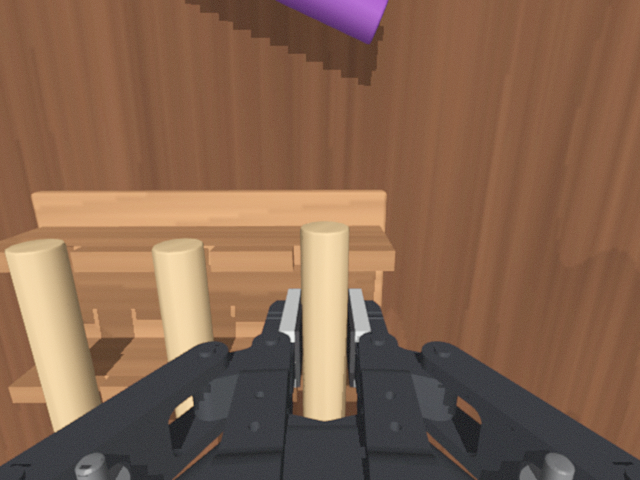

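>>> {"fn": "move_arm", "kwargs": {
  "motion": [
    [[0, 0, -30, 0, 0.1], [0, 0, -55, 0, 0.1], [-30, 10, -55, 0, 0.1], [-59, 21, -55, 0, 0.1], [-59, 21, -55, 0, 0.1], [-59, 21, -55, 0, 0.1], [-59, 21, -35, 0, 0.1], [-59, 21, -20, 0, 0.1], [-59, 21, -20, 0, 0.1]]
  ]
}}

```text
time_s: 3.0
eef_pos: [0.5439, -0.2976, 0.0473]
tool_rot: [-2.19, -2.247, 0.002]
force: [0.4, 0.6, 0.2]
width: 0.199
```

Run:
```python
from h import *
st(); cap('wrist','w3.png'); cap('side','s3.png')
```

```text
t 3.0 tcp [ 543.9 -297.6   47.3] head 91.49 tilt [-0.2   0.12] F [0.37 0.57 0.19] w 0.199 j [ 0.62  0.65 -0.31  1.74  0.26  0.8   0.22]
```

View pics/w3.png

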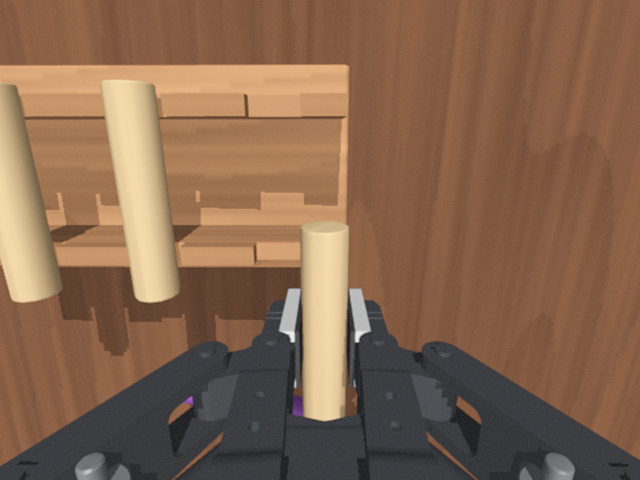

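View pics/s3.png

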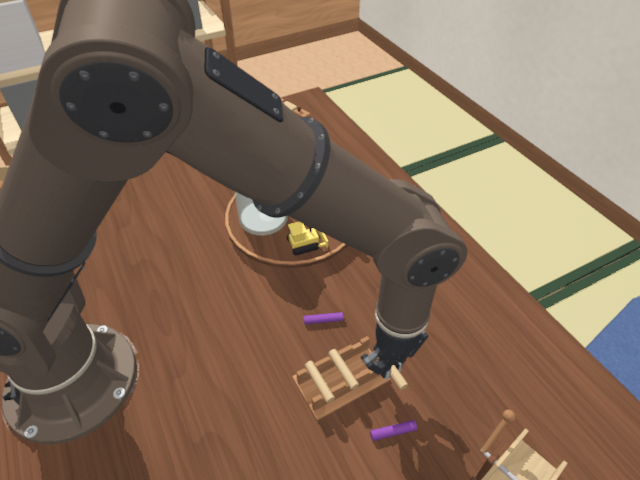

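>>> {"fn": "move_arm", "kwargs": {
  "motion": [
    [[0, 0, 6, 0, 0.1], [0, 0, 12, 0, 0.1], [0, 0, 18, 0, 0.1], [0, 0, 24, 0, 0.1], [0, 0, 24, 0, 0.1], [0, 0, 24, 0, 0.1]]
  ]
}}

```text
time_s: 3.6
eef_pos: [0.5468, -0.3002, 0.026]
tool_rot: [2.192, 2.247, 0.001]
force: [0.6, -2.3, 3.9]
width: 0.199
```

Run:
```python
from h import *
st(); cap('wrist','w4.png')
```

```text
t 3.6 tcp [ 546.8 -300.2   26. ] head 91.4 tilt [ 0.13 -0.08] F [ 0.63 -2.32  3.88] w 0.199 j [ 0.61  0.68 -0.29  1.75  0.27  0.75  0.21]
```

View pics/w4.png

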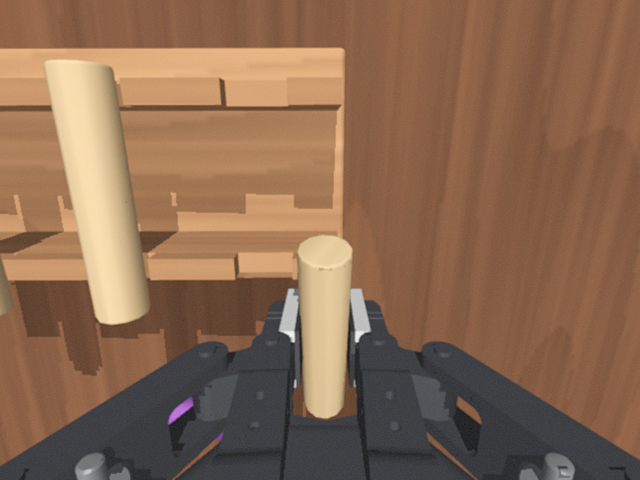

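```bash
cat >> h.py <<'E'
def tilt(c):
    z=c['z_map'];K=c['intrinsics'];T=c['tool_from_camera'];v,u=np.mgrid[0:480,0:640]
    P=np.stack([(u-K[0,2])/K[0,0]*z,(v-K[1,2])/K[1,1]*z,z],-1)@T[:3,:3].T+T[:3,3]
    hsv=cv2.cvtColor(c['image'],cv2.COLOR_RGB2HSV).astype(int)
    m=(z>0)&(hsv[...,0]>10)&(hsv[...,0]<32)&(hsv[...,1]>50)&(hsv[...,2]>110)&(abs(P[...,1])<0.012)&(abs(P[...,0])<0.05)&(P[...,2]>-0.075)&(P[...,2]<0.05)
    n,l,s,_=cv2.connectedComponentsWithStats(m.astype(np.uint8)); 
    i=1+np.argmax(s[1:,4]); q=P[l==i]*1000
    return q,s[i]
E
python3 - <<'E'
from h import *
c=cap('wrist'); q,s=tilt(c); print(s)
u,v=[],[]
for y0 in (0,):
    k=abs(q[:,1])<2.5; p=q[k]; o=np.argsort(p[:,0])[::max(1,k.sum()//25)]; print(p[o][:,[0,2]].round(1).tolist())
E
```

```text
[  292   185    61   234 11084]
[[-44.1, -14.8], [-35.4, -18.1], [-28.2, -20.6], [-21.4, -22.1], [-15.3, -24.6], [-9.9, -26.4], [-5.0, -27.9], [-0.0, -30.2], [4.6, -31.1], [9.1, -32.8], [13.2, -34.6], [16.9, -35.2], [20.4, -36.4], [23.6, -38.0], [26.9, -39.1], [29.9, -39.8], [31.2, -39.8], [33.1, -40.4], [35.1, -40.5], [36.3, -40.4], [37.3, 17.5], [38.3, -34.2], [39.4, -30.3], [40.5, 19.6], [44.8, 19.0], [49.9, 17.5]]
```

>>> {"fn": "move_arm", "kwargs": {
  "motion": [
    [[0, -2, 4, 0, 0.1], [0, -3, 8, 0, 0.1], [0, -3, 11, 0, 0.1], [0, -3, 11, 0, 0.1]]
  ]
}}

```text
time_s: 4.03
eef_pos: [0.5443, -0.3005, 0.0154]
tool_rot: [2.191, 2.246, 0.001]
force: [1.4, -4.5, 7.8]
width: 0.2
```

```bash
cat >> h.py <<'E'
def ang(c):
    q,s=tilt(c); k=(abs(q[:,1])<2.5)&(q[:,2]<0)&(q[:,0]<30); p=q[k]; f=np.polyfit(p[:,0],p[:,2],1)
    print('angle',np.degrees(np.arctan(-f[0])).round(1),'surf@x0',f[1].round(1),'res',np.std(p[:,2]-np.polyval(f,p[:,0])).round(2),'xrange',p[:,0].min().round(1),p[:,0].max().round(1)); return f
E
python3 - <<'E'
from h import *
st(); ang(cap('wrist','w5.png'))
E
```

```text
t 4.03 tcp [ 544.3 -300.5   15.4] head 91.41 tilt [ 0.19 -0.11] F [ 1.38 -4.46  7.76] w 0.2 j [ 0.61  0.69 -0.29  1.76  0.28  0.73  0.2 ]
angle 30.7 surf@x0 -35.3 res 1.9 xrange -42.1 30.0
```

>>> {"fn": "move_arm", "kwargs": {
  "motion": [
    [[0, 0, -30, 0, 0.1], [0, 0, -58, 0, 0.1], [30, 0, -58, 0, 0.1], [70, 0, -58, 0, 0.1], [110, 0, -58, 0, 0.1], [140, 0, -58, 0, 0.1], [140, 0, -58, 0, 0.1], [140, 0, -40, 0, 0.1], [140, 0, -23, 0, 0.1], [140, 0, -23, 0, 0.1]]
  ]
}}

```text
time_s: 4.92
eef_pos: [0.5369, -0.159, 0.0346]
tool_rot: [-2.19, -2.247, 0.004]
force: [-1.3, 0.3, -0.7]
width: 0.202
```

Run:
```python
from h import *
st(); c=cap('wrist','w6.png'); ang(c); q,s=tilt(c); k=(abs(q[:,1])<1)&(q[:,2]<30); p=q[k]; o=np.argsort(p[:,0]); o=o[::max(1,len(o)//20)]; print(p[o][:,[0,2]].round(1).tolist())
```

```text
t 4.92 tcp [ 536.9 -159.    34.6] head 91.46 tilt [-0.28  0.05] F [-1.26  0.27 -0.71] w 0.202 j [ 0.41  0.59 -0.31  1.9   0.27  0.69 -0.03]
angle 30.2 surf@x0 -35.3 res 0.5 xrange -43.0 30.0
[[-42.6, -10.6], [-30.7, -17.7], [-22.1, -22.8], [-15.2, -27.0], [-9.1, -30.4], [-3.4, -33.7], [1.5, -36.7], [6.4, -39.4], [11.1, -41.5], [15.3, -44.3], [19.2, -46.3], [22.9, -49.4], [26.0, -51.1], [28.3, -52.0], [29.9, -50.8], [30.8, -51.4], [31.7, -50.2], [32.9, -46.1], [34.2, -41.4], [35.7, -41.3], [37.0, -38.0]]
```

View pics/w6.png

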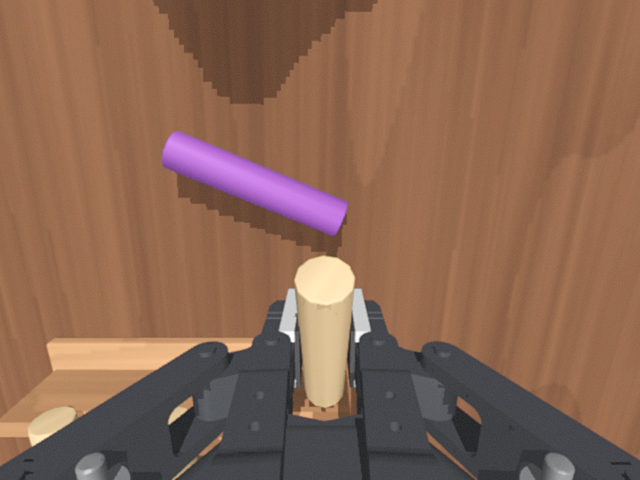

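>>> {"fn": "move_arm", "kwargs": {
  "motion": [
    [[0, 5, 7, 0, 0.1], [-4, 5, 7, 0, 0.1], [-8, 5, 6, 0, 0.1], [-13, 5, 0, 0, 0.1], [-17, 5, -6, 0, 0.1], [-21, 5, -11, 0, 0.1], [-25, 5, -15, 0, 0.1], [-30, 5, -18, 0, 0.1], [-30, 5, -18, 0, 0.1]]
  ]
}}

```text
time_s: 5.72
eef_pos: [0.5457, -0.1874, 0.0572]
tool_rot: [-2.192, -2.25, -0.005]
force: [-2.4, 8.5, 13.4]
width: 0.201
```

Run:
```python
from h import *
st(); c=cap('wrist','w7.png'); q,s=tilt(c); k=(abs(q[:,1])<1)&(q[:,2]<30); p=q[k]; o=np.argsort(p[:,0]); o=o[::max(1,len(o)//20)]; print(p[o][:,[0,2]].round(1).tolist())
```

```text
t 5.72 tcp [ 545.7 -187.4   57.2] head 91.49 tilt [0.09 0.15] F [-2.45  8.52 13.38] w 0.201 j [ 0.47  0.58 -0.32  1.85  0.25  0.75  0.03]
[[-31.8, 0.6], [-14.1, -17.4], [-4.1, -27.9], [3.6, -35.7], [10.9, -43.4], [16.5, -49.1], [21.1, -53.9], [24.3, -57.2], [25.6, -58.4], [26.6, -56.1], [27.5, -56.1], [28.4, -54.9], [29.1, -54.2], [30.1, -53.1], [31.0, -50.7], [32.0, -51.4], [32.9, -51.5], [33.9, -48.3], [34.9, -49.3], [36.0, -46.9], [37.0, -46.4]]
```

View pics/w7.png

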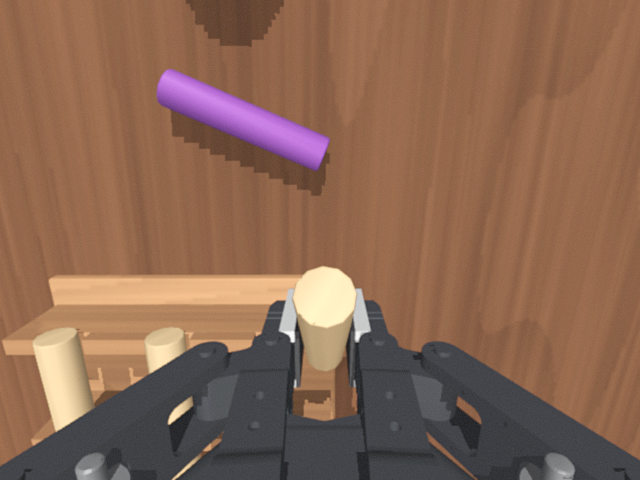

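>>> {"fn": "move_arm", "kwargs": {
  "motion": [
    [[10, -2, 0, 0, 0.1], [16, -2, 8, 0, 0.1], [16, -2, 17, 0, 0.1], [16, -2, 17, 0, 0.1], [10, -2, 16, 0, 0.1], [6, -2, 11, 0, 0.1], [2, -2, 7, 0, 0.1], [-2, -2, 4, 0, 0.1], [-7, -2, 1, 0, 0.1], [-7, -2, 1, 0, 0.1]]
  ]
}}

```text
time_s: 6.6
eef_pos: [0.543, -0.1959, 0.0545]
tool_rot: [-2.192, -2.247, -0.001]
force: [-1.4, 6.5, 3.0]
width: 0.197
```

Run:
```python
from h import *
st(); c=cap('wrist','w8.png'); q,s=tilt(c); k=(abs(q[:,1])<1)&(q[:,2]<30); p=q[k]; o=np.argsort(p[:,0]); o=o[::max(1,len(o)//20)]; print(p[o][:,[0,2]].round(1).tolist())
```

```text
t 6.6 tcp [ 543.  -195.9   54.5] head 91.42 tilt [-0.04  0.11] F [-1.41  6.48  3.  ] w 0.197 j [ 0.48  0.58 -0.32  1.85  0.26  0.75  0.05]
[[2.5, 18.4], [17.5, -63.2], [18.4, -63.7], [19.2, -62.7], [20.0, -61.7], [20.8, -62.0], [21.6, -28.4], [22.4, -62.8], [23.3, -60.4], [24.1, -59.8], [24.8, -60.1], [25.8, -38.9], [26.5, -60.5], [27.4, -60.0], [28.3, -58.6], [28.9, -46.1], [29.8, -57.7], [30.5, -58.4], [31.2, -58.3], [32.0, -58.6], [32.7, -56.0]]
```

View pics/w8.png

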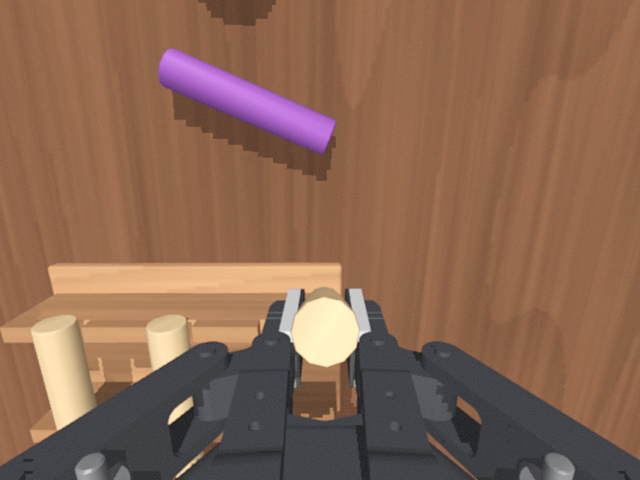

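>>> {"fn": "move_arm", "kwargs": {
  "motion": [
    [[-4, 0, -2, 0, 0.1], [-8, 0, -4, 0, 0.1], [-12, 0, -5, 0, 0.1], [-12, 0, -5, 0, 0.1]]
  ]
}}

```text
time_s: 6.98
eef_pos: [0.5433, -0.2081, 0.0593]
tool_rot: [-2.193, -2.248, -0.001]
force: [-0.6, 6.0, 3.2]
width: 0.198
```

```bash
cat >> h.py <<'E'
def face(c):
    """upright dowel top face in tool frame"""
    z=c['z_map'];K=c['intrinsics'];T=c['tool_from_camera'];v,u=np.mgrid[0:480,0:640]
    P=(np.stack([(u-K[0,2])/K[0,0]*z,(v-K[1,2])/K[1,1]*z,z],-1)@T[:3,:3].T+T[:3,3])*1000
    q,s=tilt(c); 
    m=(abs(P[...,1])<9.5)&(P[...,2]<-40)&(P[...,2]>-80)&(P[...,0]>-25)&(P[...,0]<40)
    hsv=cv2.cvtColor(c['image'],cv2.COLOR_RGB2HSV).astype(int); m&=(hsv[...,1]>50)&(hsv[...,2]>110)
    p=P[m]
    for _ in range(4):
        A=np.c_[p[:,:2],np.ones(len(p))]; f=np.linalg.lstsq(A,p[:,2],rcond=None)[0]; r=abs(A@f-p[:,2]); p=p[r<max(2*np.median(r),0.8)]
    print('face n',len(p),'slope deg',np.degrees(np.arctan(f[:2])).round(1),'cent',((p.min(0)+p.max(0))/2).round(1),p.min(0).round(1),p.max(0).round(1))
E
python3 - <<'E'
from h import *
st(); c=cap('wrist','w9.png'); face(c)
E
```

```text
t 6.98 tcp [ 543.3 -208.1   59.3] head 91.42 tilt [-0.04  0.1 ] F [-0.59  5.99  3.18] w 0.198 j [ 0.5   0.58 -0.32  1.84  0.25  0.76  0.07]
face n 2677 slope deg [12.1  0.2] cent [ 19.7   0.1 -64.3] [ 11.1  -8.7 -66.7] [ 28.4   8.9 -61.9]
```

View pics/w9.png

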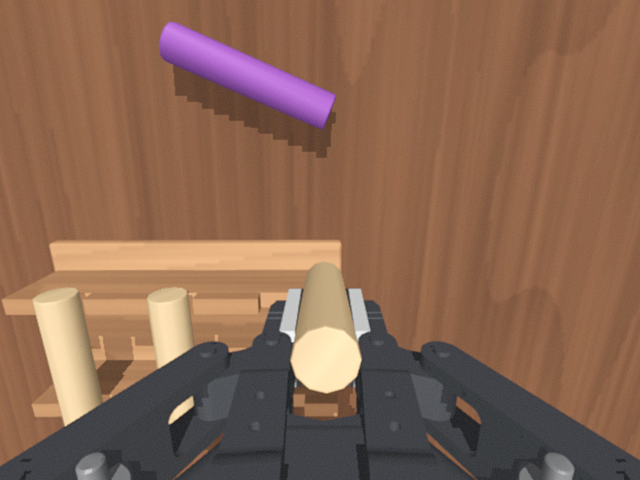

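>>> {"fn": "move_arm", "kwargs": {
  "motion": [
    [[-4, 0, -1, 0, 0.1], [-8, 0, -2, 0, 0.1], [-8, 0, -2, 0, 0.1]]
  ]
}}

```text
time_s: 7.28
eef_pos: [0.5435, -0.2176, 0.0613]
tool_rot: [2.194, 2.248, -0.001]
force: [0.8, -0.7, 0.7]
width: 0.098
```

Run:
```python
from h import *
st(); c=cap('wrist','w10.png'); face(c)
```

```text
t 7.28 tcp [ 543.5 -217.6   61.3] head 91.38 tilt [-0.01 -0.02] F [ 0.82 -0.66  0.66] w 0.098 j [ 0.51  0.59 -0.32  1.83  0.25  0.77  0.08]
face n 1866 slope deg [-4.2  1. ] cent [ 31.1   0.9 -41.2] [ 22.4  -7.7 -42.4] [ 39.8   9.5 -40.1]
```

>>> {"fn": "move_arm", "kwargs": {
  "motion": [
    [[0, 0, -5, 0, 0.1], [0, 0, -20, 0, 0.1], [0, 0, -60, 0, 0.2], [0, 0, -100, 0, 0.3], [0, 0, -100, 0, 0.4], [0, 0, -100, 0, 0.4]]
  ]
}}

```text
time_s: 7.83
eef_pos: [0.5453, -0.2173, 0.1644]
tool_rot: [2.191, 2.244, 0.003]
force: [-0.1, 0.2, -1.3]
width: 0.402
```

Run:
```python
from h import *
st(); c=cap('wrist','w11.png')
```

```text
t 7.83 tcp [ 545.3 -217.3  164.4] head 91.39 tilt [ 0.3  -0.13] F [-0.1   0.24 -1.27] w 0.402 j [ 0.54  0.46 -0.36  1.73  0.19  0.97  0.14]
```

View pics/w11.png

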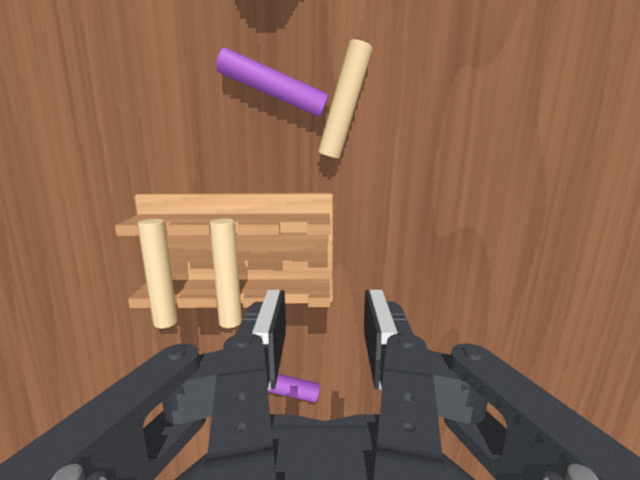

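>>> {"fn": "move_arm", "kwargs": {
  "motion": [
    [[-17, -75, 0, 0, 0.5], [-17, -75, 0, 0, 0.5], [-17, -75, 60, 0, 0.5], [-17, -75, 70, 0, 0.5], [-17, -75, 70, 0, 0.5]]
  ]
}}

```text
time_s: 8.3
eef_pos: [0.4642, -0.2345, 0.0861]
tool_rot: [-2.189, -2.241, 0.006]
force: [-1.3, -0.3, -1.2]
width: 0.5
```

Run:
```python
from h import *
to([470.7,-236,28]); c=cap('wrist','w12.png')
```

```text
t 8.3 tcp [ 464.2 -234.5   86.1] head 91.37 tilt [-0.52  0.2 ] F [-1.26 -0.25 -1.22] w 0.5 j [ 0.62  0.47 -0.34  1.96  0.22  0.76  0.17]
shift [-1.9  7.  58. ]
```

View pics/w12.png

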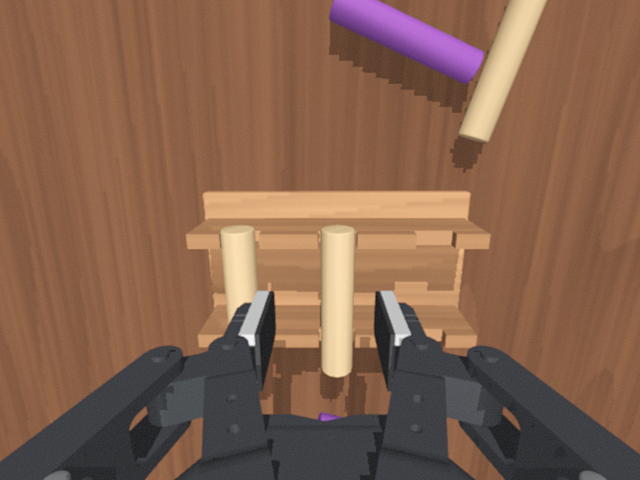

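>>> {"fn": "move_arm", "kwargs": {
  "motion": [
    [[0, 0, 10, 0, 0.5], [0, 0, 10, 0, 0.5], [0, 0, 10, 0, 0.5]]
  ]
}}

```text
time_s: 8.6
eef_pos: [0.4698, -0.2352, 0.0818]
tool_rot: [2.193, 2.249, 0.001]
force: [0.4, -0.3, -0.2]
width: 0.498
```

Run:
```python
from h import *
to([470.7,-236,28])
```

```text
t 8.6 tcp [ 469.8 -235.2   81.8] head 91.46 tilt [ 0.04 -0.01] F [ 0.44 -0.32 -0.21] w 0.498 j [ 0.61  0.48 -0.34  1.96  0.23  0.74  0.17]
shift [-0.8  0.9 53.8]
```

>>> {"fn": "move_arm", "kwargs": {
  "motion": [
    [[-1, 1, 30, 0, 0.5], [-1, 1, 54, 0, 0.5], [-1, 1, 54, 0, 0.5], [-1, 1, 54, 0, 0.1], [-1, 1, 54, 0, 0.1], [-1, 1, 54, 0, 0.1], [-1, 1, 54, 0, 0.1], [-1, 1, 54, 0, 0.1], [-1, 1, 20, 0, 0.1], [-1, 1, 0, 0, 0.1]]
  ],
  "squeeze": 25
}}

```text
time_s: 9.43
eef_pos: [0.4702, -0.2361, 0.083]
tool_rot: [-2.193, -2.249, -0.0]
force: [0.8, 0.2, 0.1]
width: 0.203
```

>>> {"fn": "move_arm", "kwargs": {
  "motion": [
    [[-20, 36, 0, 0, 0.1], [-40, 72, 0, 0, 0.1], [-63, 72, 0, 0, 0.1], [-63, 72, 0, 0, 0.1], [-63, 72, 15, 0, 0.1], [-63, 72, 28, 0, 0.1], [-63, 72, 28, 0, 0.1]]
  ]
}}

```text
time_s: 10.02
eef_pos: [0.5418, -0.2966, 0.0509]
tool_rot: [-2.191, -2.246, 0.002]
force: [-0.9, -0.1, -0.6]
width: 0.201
```

Run:
```python
from h import *
st(); c=cap('wrist','w13.png'); ang(c)
```

```text
t 10.02 tcp [ 541.8 -296.6   50.9] head 91.44 tilt [-0.21  0.1 ] F [-0.9  -0.09 -0.61] w 0.201 j [ 0.62  0.64 -0.31  1.75  0.25  0.8   0.22]
angle -2.6 surf@x0 -26.8 res 5.19 xrange -34.5 28.6
```

View pics/w13.png

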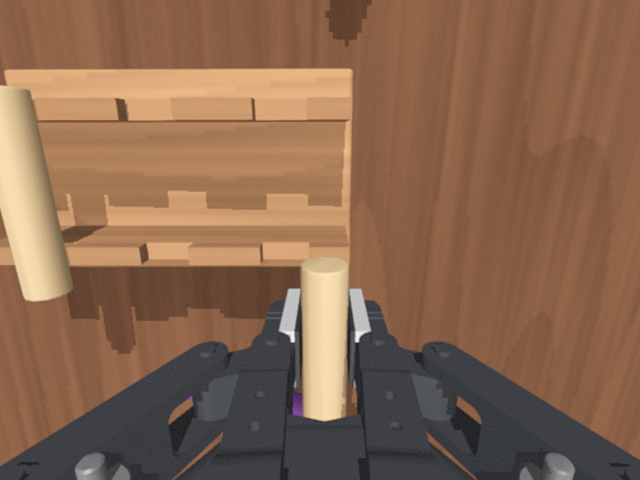

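>>> {"fn": "move_arm", "kwargs": {
  "motion": [
    [[0, 0, 8, 0, 0.1], [0, 0, 14, 0, 0.1], [0, 0, 19, 0, 0.1], [0, 0, 23, 0, 0.1], [0, 0, 27, 0, 0.1], [0, 0, 27, 0, 0.1]]
  ]
}}

```text
time_s: 10.57
eef_pos: [0.5441, -0.2979, 0.0266]
tool_rot: [2.193, 2.248, 0.0]
force: [-1.8, -1.4, 6.4]
width: 0.2
```

```bash
cat >> h.py <<'E'
def prof(c):
    q,s=tilt(c); k=(abs(q[:,1])<1)&(q[:,2]<30); p=q[k]; o=np.argsort(p[:,0]); o=o[::max(1,len(o)//20)]; print(p[o][:,[0,2]].round(1).tolist())
E
python3 - <<'E'
from h import *
st(); c=cap('wrist','w14.png'); ang(c); prof(c)
E
```

```text
t 10.57 tcp [ 544.1 -297.9   26.6] head 91.42 tilt [ 0.06 -0.06] F [-1.81 -1.36  6.43] w 0.2 j [ 0.61  0.67 -0.3   1.76  0.27  0.75  0.2 ]
angle 0.8 surf@x0 -29.1 res 8.18 xrange -38.5 28.5
[[-38.1, -22.8], [-30.1, -25.1], [-23.6, -26.1], [-17.6, -27.9], [-12.5, -28.7], [-6.9, -30.5], [-1.7, -31.4], [3.5, -32.0], [8.0, -33.5], [12.3, -35.0], [16.4, -35.0], [20.7, -36.4], [24.4, -38.1], [25.8, -31.1], [27.1, -25.5], [27.8, -24.5], [27.9, -6.7], [28.3, -11.2], [34.3, 18.2], [41.5, 19.4], [48.7, 20.1]]
```

>>> {"fn": "move_arm", "kwargs": {
  "motion": [
    [[-3, 0, 1, 0, 0.1], [-5, 0, 5, 0, 0.1], [-5, 0, 9, 0, 0.1], [-5, 0, 12, 0, 0.1], [-5, 0, 12, 0, 0.1]]
  ]
}}

```text
time_s: 11.03
eef_pos: [0.545, -0.3031, 0.015]
tool_rot: [2.192, 2.247, 0.001]
force: [0.5, -1.6, 6.0]
width: 0.202
```

Run:
```python
from h import *
st(); c=cap('wrist','w15.png'); ang(c); prof(c)
```

```text
t 11.03 tcp [ 545.  -303.1   15. ] head 91.42 tilt [ 0.15 -0.08] F [ 0.5  -1.64  5.98] w 0.202 j [ 0.62  0.69 -0.29  1.76  0.28  0.73  0.21]
angle 16.3 surf@x0 -33.6 res 5.96 xrange -46.0 30.0
[[-46.0, -14.4], [-33.0, -20.8], [-23.3, -25.4], [-15.2, -29.8], [-8.2, -32.7], [-2.0, -35.6], [4.6, -39.5], [9.9, -74.1], [14.9, -43.7], [19.5, -45.2], [21.2, -40.8], [22.9, -39.9], [24.7, -34.3], [26.6, -33.7], [29.9, -28.9], [32.9, -30.2], [33.1, 2.5], [33.3, -20.1], [36.0, 7.9], [42.7, 7.1], [48.6, 7.2]]
```

View pics/w15.png

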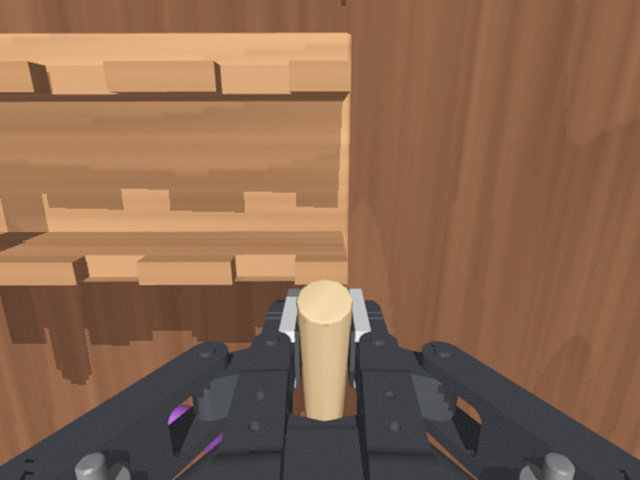

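>>> {"fn": "move_arm", "kwargs": {
  "motion": [
    [[0, 0, -28, 0, 0.1], [0, 0, -54, 0, 0.1], [38, -1, -54, 0, 0.1], [78, -1, -54, 0, 0.1], [118, -1, -54, 0, 0.1], [158, -1, -54, 0, 0.1], [158, -1, -54, 0, 0.1], [158, -1, -54, 0, 0.1]]
  ]
}}

```text
time_s: 11.75
eef_pos: [0.5392, -0.1411, 0.0686]
tool_rot: [-2.187, -2.255, -0.002]
force: [-0.6, -0.9, -1.4]
width: 0.201
```

Run:
```python
from h import *
st(); c=cap('wrist','w16.png'); prof(c)
```

```text
t 11.75 tcp [ 539.2 -141.1   68.6] head 91.76 tilt [0.03 0.05] F [-0.6  -0.86 -1.39] w 0.201 j [ 0.4   0.54 -0.33  1.89  0.25  0.75 -0.04]
[[-44.8, -15.7], [-36.2, -20.5], [-29.1, -23.0], [-22.9, -26.4], [-17.7, -28.9], [-12.8, -30.6], [-8.4, -33.0], [-4.1, -34.9], [-0.0, -36.7], [4.1, -39.2], [7.6, -40.6], [10.7, -41.4], [14.1, -43.6], [17.5, -45.8], [19.9, -45.8], [21.1, -41.8], [22.2, -40.7], [23.2, -39.9], [24.5, -36.1], [25.7, -32.6], [27.1, -31.6]]
```

View pics/w16.png

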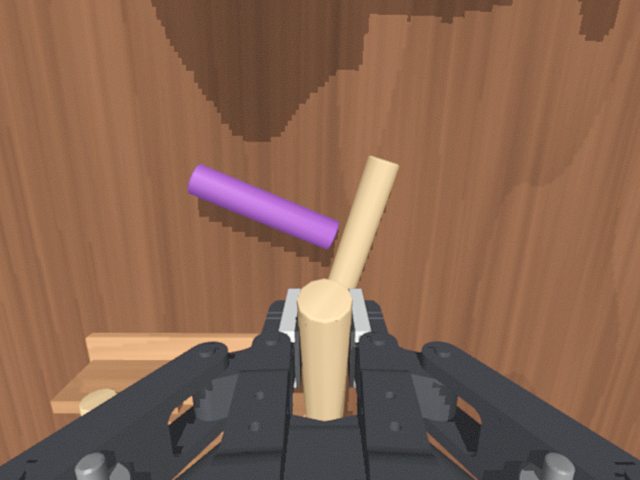

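>>> {"fn": "move_arm", "kwargs": {
  "motion": [
    [[0, 0, 20, 0, 0.1], [0, 0, 37, 0, 0.1], [0, 0, 37, 0, 0.1], [-7, 0, 37, 0, 0.1], [-11, 0, 31, 0, 0.1], [-15, 0, 25, 0, 0.1], [-20, 0, 18, 0, 0.1], [-25, 0, 13, 0, 0.1], [-25, 0, 13, 0, 0.1]]
  ]
}}

```text
time_s: 12.55
eef_pos: [0.5405, -0.1692, 0.058]
tool_rot: [2.193, 2.248, 0.004]
force: [-1.7, 7.3, 5.0]
width: 0.204
```

Run:
```python
from h import *
st(); c=cap('wrist','w17.png'); prof(c)
```

```text
t 12.55 tcp [ 540.5 -169.2   58. ] head 91.4 tilt [0.15 0.06] F [-1.71  7.33  5.01] w 0.204 j [ 0.44  0.57 -0.32  1.88  0.25  0.74  0.  ]
[[-48.8, 2.4], [-35.4, -8.4], [-25.0, -16.3], [-17.3, -21.9], [-11.3, -26.9], [-6.0, -30.6], [-0.7, -35.2], [3.9, -39.0], [7.8, -41.6], [11.8, -44.3], [15.4, -47.2], [17.5, -47.9], [18.6, -47.0], [19.7, -44.8], [20.7, -42.4], [21.7, -43.6], [22.8, -42.5], [24.0, -40.1], [25.0, -38.0], [26.2, -36.2], [27.6, -35.2]]
```

View pics/w17.png

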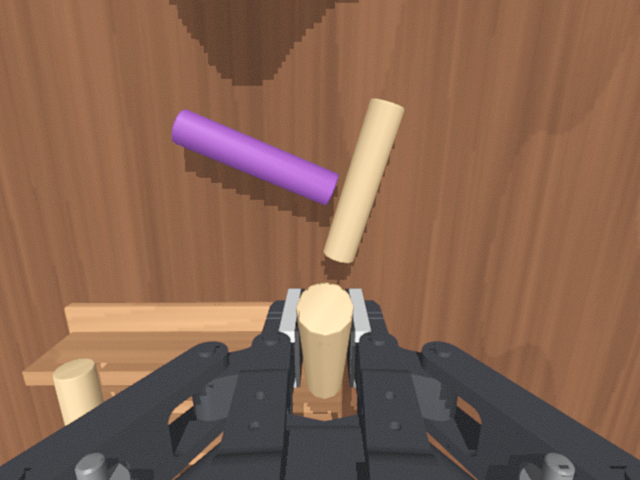

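>>> {"fn": "move_arm", "kwargs": {
  "motion": [
    [[14, 0, 3, 0, 0.1], [16, 0, 17, 0, 0.1], [16, 0, 18, 0, 0.1], [10, 0, 18, 0, 0.1], [6, 0, 17, 0, 0.1], [2, 0, 14, 0, 0.1], [-2, 0, 9, 0, 0.1], [-6, 0, 5, 0, 0.1], [-10, 0, 1, 0, 0.1], [-10, 0, 1, 0, 0.1]]
  ]
}}

```text
time_s: 13.43
eef_pos: [0.5401, -0.1798, 0.0559]
tool_rot: [2.195, 2.248, 0.002]
force: [0.6, 5.1, 2.9]
width: 0.201
```

Run:
```python
from h import *
st(); c=cap('wrist','w18.png'); prof(c);face(c)
```

```text
t 13.43 tcp [ 540.1 -179.8   55.9] head 91.37 tilt [0.06 0.06] F [0.57 5.12 2.86] w 0.201 j [ 0.46  0.57 -0.32  1.87  0.26  0.74  0.02]
[[-38.4, 11.1], [-35.7, 11.4], [11.1, -51.5], [12.6, -51.8], [13.5, -51.1], [14.2, -50.2], [15.1, -50.5], [15.7, -49.9], [16.4, -50.5], [17.3, -49.2], [18.3, -49.2], [18.9, -48.7], [19.8, -49.0], [20.6, -47.6], [21.6, -46.4], [22.2, -45.1], [23.2, -45.2], [24.0, -45.5], [24.8, -45.1], [25.7, -44.9], [26.4, -44.4]]
face n 1991 slope deg [30.7  0. ] cent [ 19.3  -0.  -48.2] [ 12.   -8.7 -53. ] [ 26.7   8.7 -43.4]
```

>>> {"fn": "move_arm", "kwargs": {
  "motion": [
    [[-4, 0, -2, 0, 0.1], [-8, 0, -5, 0, 0.1], [-12, 0, -7, 0, 0.1], [-16, 0, -9, 0, 0.1], [-16, 0, -9, 0, 0.1]]
  ]
}}

```text
time_s: 13.9
eef_pos: [0.5405, -0.1957, 0.0646]
tool_rot: [-2.194, -2.248, -0.002]
force: [-0.0, 6.2, 1.2]
width: 0.205
```

Run:
```python
from h import *
st(); c=cap('wrist','w19.png');face(c)
```

```text
t 13.9 tcp [ 540.5 -195.7   64.6] head 91.38 tilt [0.05 0.07] F [-0.04  6.21  1.23] w 0.205 j [ 0.49  0.57 -0.33  1.85  0.25  0.76  0.05]
face n 2135 slope deg [16.6  0.3] cent [ 15.7   0.  -52. ] [  7.3  -8.7 -55.1] [ 24.2   8.7 -49. ]
```

>>> {"fn": "move_arm", "kwargs": {
  "motion": [
    [[-3, 0, -1, 0, 0.1], [-6, 0, -2, 0, 0.1], [-8, 0, -2, 0, 0.1], [-8, 0, -2, 0, 0.1]]
  ]
}}

```text
time_s: 14.28
eef_pos: [0.5406, -0.2035, 0.0665]
tool_rot: [-2.194, -2.248, -0.002]
force: [-0.7, 7.1, 2.2]
width: 0.199
```

Run:
```python
from h import *
st(); c=cap('wrist','w20.png');face(c)
```

```text
t 14.28 tcp [ 540.6 -203.5   66.5] head 91.4 tilt [0.04 0.07] F [-0.66  7.11  2.21] w 0.199 j [ 0.5   0.57 -0.33  1.84  0.25  0.77  0.07]
face n 2040 slope deg [10.7  0.1] cent [ 14.   -0.  -53.8] [  5.3  -8.6 -56.1] [ 22.7   8.6 -51.6]
```

>>> {"fn": "move_arm", "kwargs": {
  "motion": [
    [[10, 0, -8, 0, 0.1], [10, 35, -8, 0, 0.1], [10, 70, -8, 0, 0.1], [10, 70, 10, 0, 0.1], [10, 70, 30, 0, 0.1], [10, 70, 35, 0, 0.1], [8, 70, 38, 0, 0.1], [4, 70, 39, 0, 0.1], [0, 70, 39, 0, 0.1], [0, 70, 39, 0, 0.1]]
  ]
}}

```text
time_s: 15.17
eef_pos: [0.6116, -0.2022, 0.0288]
tool_rot: [2.193, 2.247, 0.003]
force: [0.7, 1.9, 5.2]
width: 0.199
```

Run:
```python
from h import *
st(); c=cap('wrist','w21.png');face(c)
```

```text
t 15.17 tcp [ 611.6 -202.2   28.8] head 91.39 tilt [ 0.17 -0.01] F [0.67 1.92 5.21] w 0.199 j [ 0.43  0.7  -0.3   1.69  0.27  0.79  0.03]
face n 2040 slope deg [9.7 0.2] cent [ 13.5  -0.2 -54.2] [  4.8  -8.9 -56.3] [ 22.3   8.6 -52.2]
```

View pics/w21.png

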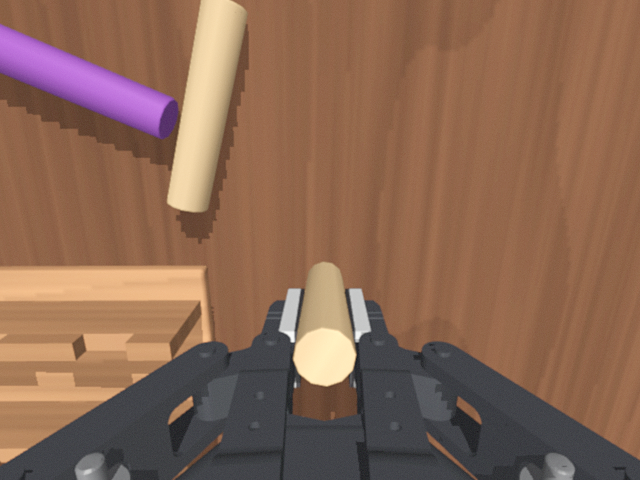

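>>> {"fn": "move_arm", "kwargs": {
  "motion": [
    [[-2, 0, 4, 0, 0.1], [-6, 0, 6, 0, 0.1], [-10, 0, 6, 0, 0.1], [-14, 0, 6, 0, 0.1], [-14, 0, 6, 0, 0.1]]
  ]
}}

```text
time_s: 15.63
eef_pos: [0.6133, -0.2147, 0.0241]
tool_rot: [2.191, 2.247, 0.008]
force: [0.0, 6.4, 13.7]
width: 0.199
```

Run:
```python
from h import *
st(); c=cap('wrist','w22.png');face(c)
```

```text
t 15.63 tcp [ 613.3 -214.7   24.1] head 91.44 tilt [0.33 0.06] F [ 0.02  6.38 13.69] w 0.199 j [ 0.45  0.71 -0.3   1.68  0.27  0.78  0.05]
face n 2415 slope deg [ 9.6 -0.3] cent [  9.7  -0.1 -58.3] [  0.9  -8.9 -60.6] [ 18.5   8.7 -55.9]
```

>>> {"fn": "move_arm", "kwargs": {
  "motion": [
    [[10, 0, -30, 0, 0.1], [32, 0, -56, 0, 0.1], [32, -36, -56, 0, 0.1], [32, -71, -56, 0, 0.1], [32, -71, -50, 0, 0.1], [32, -71, -42, 0, 0.1], [24, -71, -42, 0, 0.1], [18, -71, -42, 0, 0.1], [13, -71, -43, 0, 0.1], [13, -71, -43, 0, 0.1]]
  ]
}}

```text
time_s: 16.52
eef_pos: [0.5401, -0.2067, 0.0636]
tool_rot: [2.195, 2.246, -0.0]
force: [0.5, 0.4, -0.2]
width: 0.199
```

Run:
```python
from h import *
st(); c=cap('wrist','w23.png');face(c)
```

```text
t 16.52 tcp [ 540.1 -206.7   63.6] head 91.31 tilt [ 0.05 -0.05] F [ 0.54  0.43 -0.16] w 0.199 j [ 0.5   0.57 -0.32  1.84  0.25  0.76  0.07]
face n 2406 slope deg [9.3 0.1] cent [ 10.2  -0.  -58.2] [  1.2  -8.9 -60.4] [ 19.2   8.9 -56. ]
```

>>> {"fn": "move_arm", "kwargs": {
  "motion": [
    [[-4, 2, 0, 0, 0.1], [-8, 2, 0, 0, 0.1], [-10, 2, 0, 0, 0.1], [-10, 2, 0, 0, 0.1]]
  ]
}}

```text
time_s: 16.9
eef_pos: [0.5423, -0.2124, 0.0633]
tool_rot: [-2.191, -2.25, -0.004]
force: [0.5, 5.7, 0.3]
width: 0.199
```

Run:
```python
from h import *
st(); c=cap('wrist','w24.png');face(c)
```

```text
t 16.9 tcp [ 542.3 -212.4   63.3] head 91.52 tilt [0.03 0.15] F [0.46 5.74 0.34] w 0.199 j [ 0.51  0.58 -0.33  1.83  0.25  0.77  0.08]
face n 2619 slope deg [11.5  0.2] cent [  9.1  -0.1 -58.1] [  0.   -9.  -60.9] [ 18.2   8.7 -55.3]
```

View pics/w24.png

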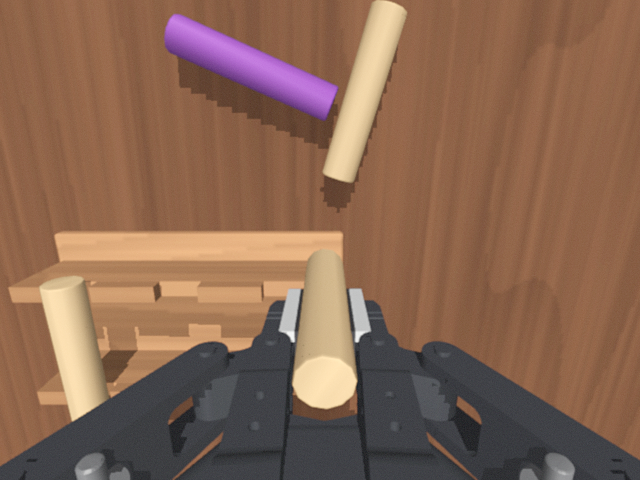

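Run:
```python
from h import *
c=cap('wrist'); z=c['z_map'];K=c['intrinsics'];T=c['tool_from_camera'];v,u=np.mgrid[0:480,0:640]
P=(np.stack([(u-K[0,2])/K[0,0]*z,(v-K[1,2])/K[1,1]*z,z],-1)@T[:3,:3].T+T[:3,3])*1000
for r in range(240,420,6): print(r,P[r,324].round(1), c['image'][r,324])
cv2.imwrite('pics/w25.png',cv2.resize(c['image'][230:430,240:410,::-1],None,fx=3.5,fy=3))
```

```text
240 [14.6 -0.3 55.2] [227 175 128]
246 [10.5 -0.3 56.7] [224 173 125]
252 [20.  -0.3 17.9] [209 182 140]
258 [19.6 -0.2 10.7] [208 181 140]
264 [19.5 -0.2  3.5] [210 184 142]
270 [19.4 -0.2 -3.4] [209 183 138]
276 [19.2 -0.2 -9.2] [208 182 138]
282 [ 19.4  -0.2 -15.8] [208 182 140]
288 [ 18.7  -0.2 -19.6] [209 181 139]
294 [ 18.7  -0.2 -24.6] [207 181 137]
300 [ 18.3  -0.2 -28.6] [209 182 140]
306 [ 18.8  -0.2 -34. ] [210 183 141]
312 [ 18.   -0.2 -36.6] [211 183 142]
318 [ 18.   -0.2 -40.6] [210 185 143]
324 [ 17.7  -0.2 -43.7] [208 182 139]
330 [ 17.6  -0.2 -47. ] [211 184 142]
336 [ 17.5  -0.1 -50.2] [208 181 138]
342 [ 17.   -0.1 -52.4] [208 181 138]
348 [ 17.6  -0.1 -56.4] [210 183 140]
354 [ 17.6  -0.1 -59. ] [215 187 144]
360 [ 16.   -0.1 -59.4] [250 223 179]
366 [ 14.2  -0.1 -59.4] [251 224 178]
372 [ 12.6  -0.1 -59.9] [252 225 177]
378 [ 10.9  -0.1 -60.1] [254 228 182]
384 [  8.4  -0.1 -59.3] [255 228 182]
390 [  6.8  -0.1 -59.8] [252 225 179]
396 [  4.   -0.1 -58.8] [250 221 176]
402 [  3.3  -0.1 -60.3] [248 221 176]
408 [ -0.   -0.1 -58.8] [194 165 123]
414 [-114.9   -0.3   64. ] [103  69  53]
```

View pics/w25.png

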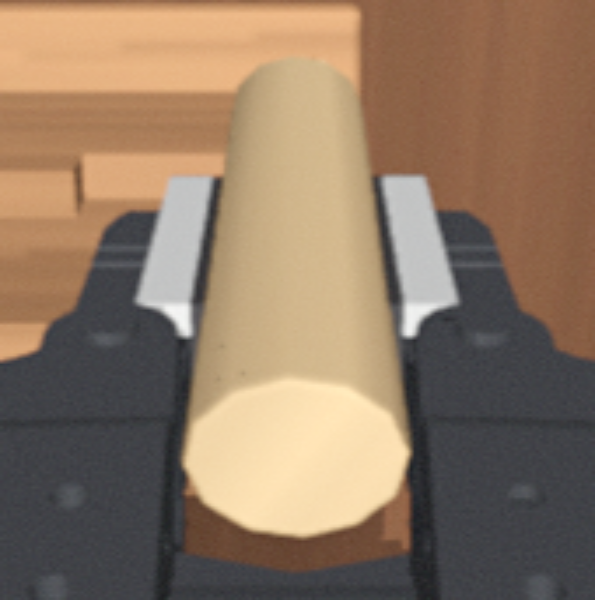

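>>> {"fn": "move_arm", "kwargs": {
  "motion": [
    [[15, 0, 0, 0, 0.1], [15, 20, 0, 0, 0.1], [15, 45, 0, 0, 0.1], [15, 70, 0, 0, 0.1], [15, 70, 15, 0, 0.1], [15, 70, 30, 0, 0.1], [15, 70, 38, 0, 0.1], [15, 70, 40, 0, 0.1], [15, 70, 40, 0, 0.1]]
  ]
}}

```text
time_s: 17.75
eef_pos: [0.611, -0.198, 0.0233]
tool_rot: [-2.194, -2.249, 0.001]
force: [-0.6, -0.6, 0.0]
width: 0.199
```

```bash
cat >> h.py <<'E'
def up(c,x0=None):
    """profile of the upright dowel's camera side, near column of tool y=0"""
    z=c['z_map'];K=c['intrinsics'];T=c['tool_from_camera'];v,u=np.mgrid[0:480,0:640]
    P=(np.stack([(u-K[0,2])/K[0,0]*z,(v-K[1,2])/K[1,1]*z,z],-1)@T[:3,:3].T+T[:3,3])*1000
    im=c['image'].astype(int); k=(abs(P[...,1])<1.5)&(P[...,0]<45)&(P[...,0]>-20)&(P[...,2]<30)&(P[...,2]>-72)&(im[...,0]>150)&(im[...,2]>100)
    p=P[k]; top=np.percentile(p[:,2],3); s=p[(p[:,2]>top+5)&(p[:,2]<14)]
    f=np.polyfit(s[:,2],s[:,0],1); t=p[p[:,2]<top+2.5]
    print('top z',np.median(t[:,2]).round(1),'top x',t[:,0].min().round(1),t[:,0].max().round(1),'side lean deg (+ = tip to +x)',np.degrees(np.arctan(f[0])).round(1),'axis x at z=-19',(np.polyval(f,-19)-9).round(1),'tip z',(np.median(t[:,2])+84).round(1))
    k=(abs(P[...,2]-np.median(t[:,2]))<2.5)&(abs(P[...,0]-t[:,0].mean())<12)&(im[...,0]>150); print('top y',P[k][:,1].min().round(1),P[k][:,1].max().round(1))
E
python3 - <<'E'
from h import *
st(); c=cap('wrist','w26.png');up(c)
E
```

```text
t 17.75 tcp [ 611.  -198.    23.3] head 91.42 tilt [-0.03 -0.02] F [-0.62 -0.64  0.04] w 0.199 j [ 0.43  0.7  -0.3   1.7   0.27  0.78  0.02]
top z -60.2 top x -0.2 18.1 side lean deg (+ = tip to +x) 1.7 axis x at z=-19 9.7 tip z 23.8
top y -47.5 8.8
```

>>> {"fn": "move_arm", "kwargs": {
  "motion": [
    [[0, 0, 2, 0, 0.1], [0, 0, 3, 0, 0.1], [0, 0, 3, 0, 0.1], [0, 0, 2, 0, 0.24], [0, 0, 1, 0, 0.3], [0, 0, 0, 0, 0.4], [0, 0, 0, 0, 0.45]]
  ]
}}

```text
time_s: 18.38
eef_pos: [0.6112, -0.1978, 0.0233]
tool_rot: [2.194, 2.249, 0.0]
force: [-0.4, 0.0, -0.4]
width: 0.453
```

Run:
```python
from h import *
st(); c=cap('wrist','w27.png');up(c)
```

```text
t 18.38 tcp [ 611.2 -197.8   23.3] head 91.42 tilt [0. 0.] F [-0.37  0.01 -0.38] w 0.453 j [ 0.43  0.7  -0.3   1.7   0.27  0.78  0.02]
top z -60.1 top x 2.5 20.5 side lean deg (+ = tip to +x) 0.2 axis x at z=-19 10.9 tip z 23.9
top y -53.8 10.4
```

View pics/w27.png

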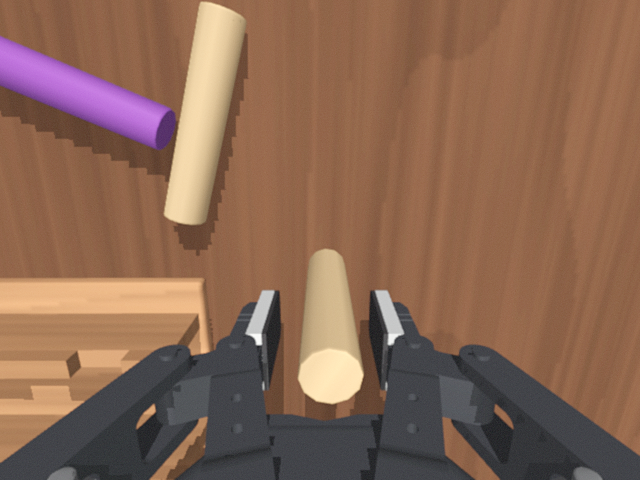

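>>> {"fn": "move_arm", "kwargs": {
  "motion": [
    [[4, 1, -17, 0, 0.45], [11, 1, -17, 0, 0.45], [11, 1, -17, 0, 0.45], [11, 1, -17, 0, 0.1], [11, 1, -17, 0, 0.1], [11, 1, -17, 0, 0.1], [11, 1, -17, 0, 0.1], [11, 1, -17, 0, 0.1], [11, 1, -40, 0, 0.1], [11, 1, -70, 0, 0.1]]
  ],
  "squeeze": 40
}}

```text
time_s: 19.27
eef_pos: [0.6096, -0.1865, 0.091]
tool_rot: [-2.19, -2.245, 0.005]
force: [1.0, -0.2, 0.5]
width: 0.2
```

Run:
```python
from h import *
st(); c=cap('wrist','w28.png');up(c)
```

```text
t 19.27 tcp [ 609.6 -186.5   91. ] head 91.42 tilt [-0.33  0.07] F [ 1.04 -0.17  0.51] w 0.2 j [ 0.43  0.62 -0.32  1.66  0.24  0.9   0.04]
top z -43.6 top x -8.5 10.1 side lean deg (+ = tip to +x) -0.4 axis x at z=-19 0.2 tip z 40.4
top y -38.0 10.9
```

View pics/w28.png

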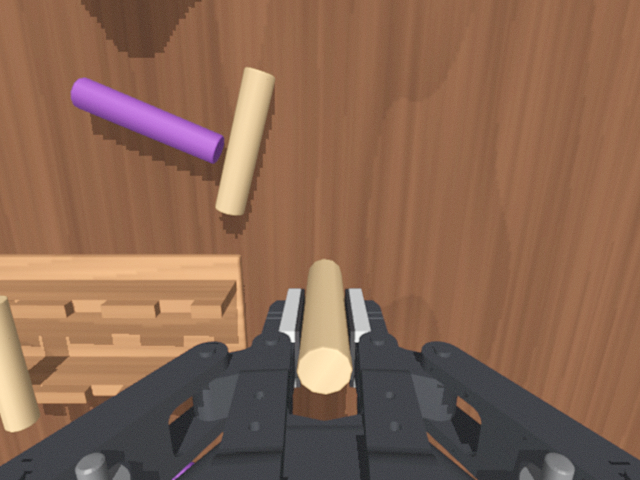

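>>> {"fn": "move_arm", "kwargs": {
  "motion": [
    [[0, 0, -80, 0, 0.1], [0, 0, -80, 0, 0.1], [340, -100, -217, 0, 0.1], [340, -100, -217, 0, 0.1], [340, -100, -217, 0, 0.1], [340, -100, -217, 0, 0.1], [340, -100, -217, 0, 0.1], [340, -100, -217, 0, 0.1], [340, -100, -217, 0, 0.1], [340, -100, -217, 0, 0.1]]
  ]
}}

```text
time_s: 20.15
eef_pos: [0.5159, 0.1107, 0.2943]
tool_rot: [2.194, 2.248, 0.0]
force: [0.3, 0.5, -0.4]
width: 0.201
```

>>> {"fn": "move_arm", "kwargs": {
  "motion": [
    [[60, -18, 0, 0, 0.1], [60, -18, 0, 0, 0.1], [60, -18, 0, 0, 0.1], [60, -18, 0, 0, 0.1]]
  ]
}}

```text
time_s: 20.48
eef_pos: [0.4968, 0.1701, 0.2936]
tool_rot: [2.19, 2.252, 0.001]
force: [1.3, -0.3, -0.5]
width: 0.196
```

Run:
```python
from h import *
st(); c=cap('wrist','w29.png');up(c)
W=world(c);np.savez('/tmp/w29',W=W,im=c['image'])
```

```text
t 20.48 tcp [496.8 170.1 293.6] head 91.61 tilt [0.02 0.  ] F [ 1.31 -0.29 -0.5 ] w 0.196 j [-0.03  0.27 -0.51  1.69  0.14  1.22 -0.54]
top z -43.6 top x -8.6 9.9 side lean deg (+ = tip to +x) -0.4 axis x at z=-19 0.2 tip z 40.4
top y -10.8 10.8
```

View pics/w29.png

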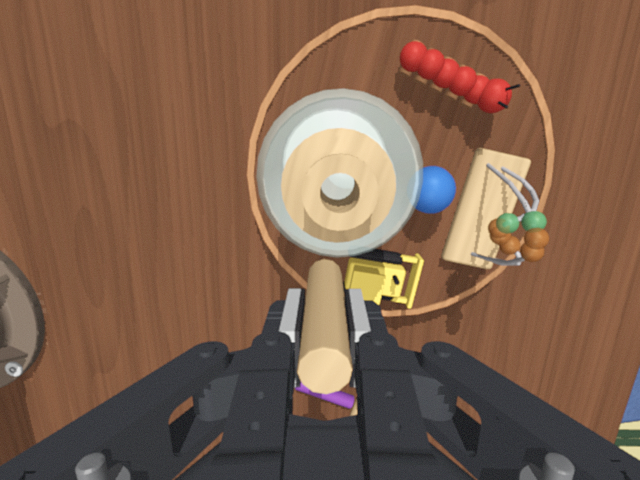

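```bash
cat >> h.py <<'E'
def rect(c,ctr,zp,fn,half=40,s=8):
    """rectified view of plane z=zp (mm) around ctr (mm): right = +y world?, col = x, row = y ; returns image"""
    K=c['intrinsics'];T=c['tool_from_camera'];M=R.from_rotvec(c['state']['tool_rot']).as_matrix();e=np.array(c['state']['eef_pos'])
    n=2*half*s; g=(np.arange(n)+.5)/s-half
    X,Y=np.meshgrid(ctr[0]+g,ctr[1]+g); Wp=np.stack([X,Y,np.full_like(X,zp)],-1)/1000
    tp=(Wp-e)@M; cp=(tp-T[:3,3])@T[:3,:3]
    u=K[0,0]*cp[...,0]/cp[...,2]+K[0,2]; v=K[1,1]*cp[...,1]/cp[...,2]+K[1,2]
    o=cv2.remap(c['image'],u.astype(np.float32),v.astype(np.float32),cv2.INTER_CUBIC)
    cv2.imwrite('pics/'+fn,o[:,:,::-1]); return o
E
python3 - <<'E'
from h import *
import pickle
c=cap('wrist'); pickle.dump(c,open('/tmp/c29.pkl','wb'))
W=world(c)*1000
m=(W[...,2]>222)&(W[...,2]<240); m[:60]=0;m[250:]=0; p=W[m]; print(m.sum(),np.median(p,0),p.min(0),p.max(0))
(x,y),r=cv2.minEnclosingCircle(p[:,:2].astype(np.float32)); print(x,y,r, np.median(p[:,2]))
rect(c,(502,210),231,'r1.png')
E
```

```text
3510 [504.34396222 210.6379191  230.31113196] [482.29263937 188.43726644 222.00188708] [526.27893358 232.10678056 232.55049158]
504.3375549316406 210.31793212890625 22.12637710571289 230.31113196391954
```

View pics/r1.png

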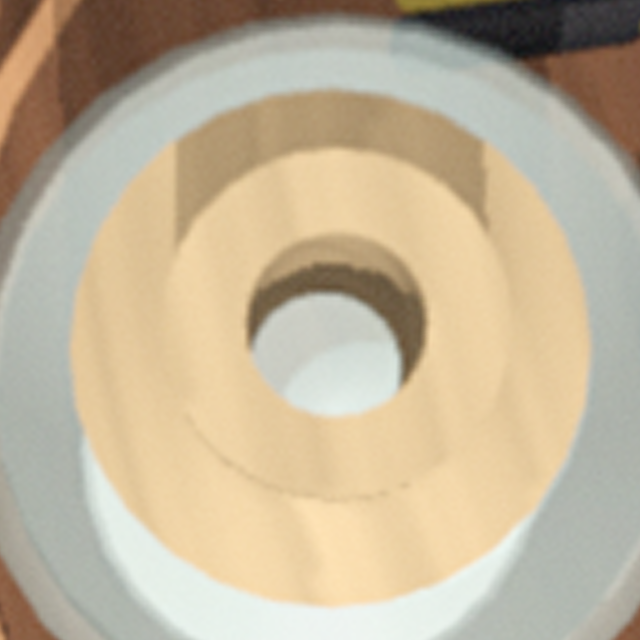

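>>> {"fn": "move_arm", "kwargs": {
  "motion": [
    [[20, 5, 0, 0, 0.1], [40, 8.5, 6, 0, 0.1], [40, 8.5, 10, 0, 0.1], [40, 8.5, 10, 0, 0.1], [40, 8.5, 10, 0, 0.1]]
  ]
}}

```text
time_s: 21.0
eef_pos: [0.5051, 0.2073, 0.2829]
tool_rot: [2.196, 2.247, -0.002]
force: [0.5, -0.3, -0.5]
width: 0.194
```

Run:
```python
from h import *
to([504.2,210.5,281]); c=cap('wrist','w30.png');up(c)
rect(c,(504,210),231,'r2.png')
```

```text
t 21.0 tcp [505.1 207.3 282.9] head 91.32 tilt [-0.06 -0.07] F [ 0.53 -0.26 -0.51] w 0.194 j [-0.1   0.32 -0.51  1.66  0.17  1.21 -0.62]
shift [ 3.2 -0.9  1.9]
top z -43.6 top x -8.6 10.2 side lean deg (+ = tip to +x) -0.5 axis x at z=-19 0.2 tip z 40.4
top y -11.1 10.9
```

View pics/w30.png

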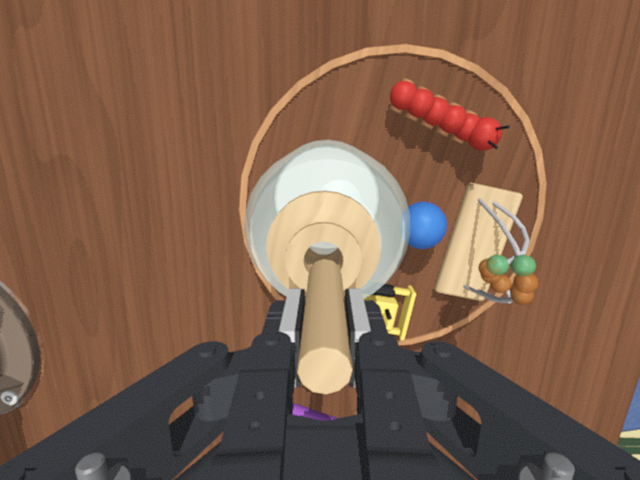

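View pics/r2.png

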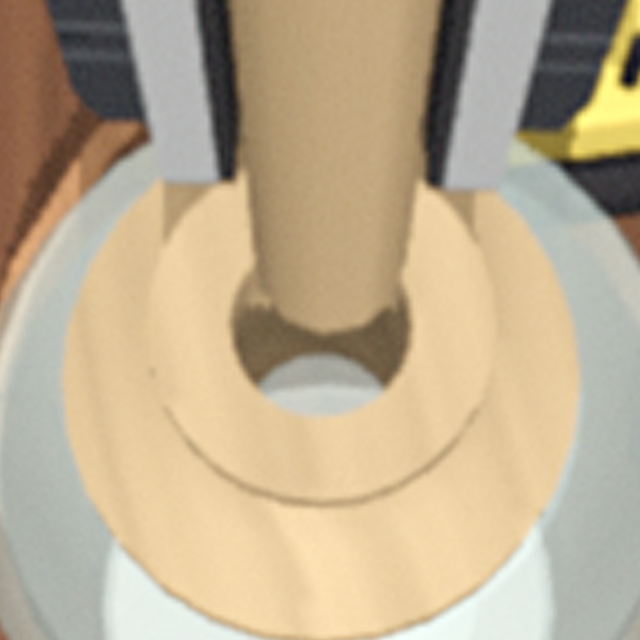

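>>> {"fn": "move_arm", "kwargs": {
  "motion": [
    [[3, -1, 0, 0, 0.1], [3, -1, 0, 0, 0.1], [3, -1, 6, 0, 0.1], [3, -1, 9, 0, 0.1], [3, -1, 12, 0, 0.1], [3, -1, 14, 0, 0.1], [3, -1, 14, 0, 0.1]]
  ]
}}

```text
time_s: 21.63
eef_pos: [0.5034, 0.2118, 0.2688]
tool_rot: [-2.193, -2.249, 0.002]
force: [-0.4, -0.5, 0.3]
width: 0.195
```

Run:
```python
from h import *
to([504.2,210.5,262]); c=cap('wrist','w31.png');up(c)
rect(c,(504,210),231,'r3.png')
```

```text
t 21.63 tcp [503.4 211.8 268.8] head 91.43 tilt [-0.05 -0.03] F [-0.38 -0.47  0.32] w 0.195 j [-0.1   0.33 -0.52  1.68  0.17  1.18 -0.64]
shift [-1.3  0.7  6.8]
top z -43.6 top x -8.5 10.3 side lean deg (+ = tip to +x) -0.4 axis x at z=-19 0.2 tip z 40.4
top y -11.1 38.1
```

View pics/r3.png

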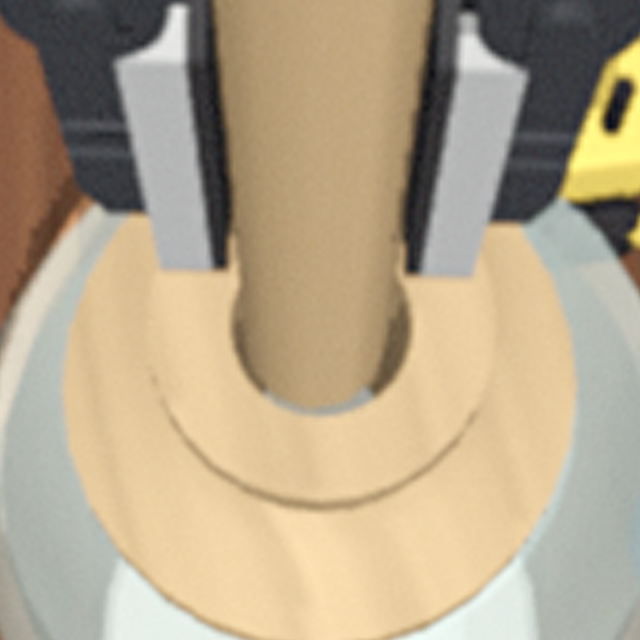

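>>> {"fn": "move_arm", "kwargs": {
  "motion": [
    [[-1.2, 0.7, 2, 0, 0.1], [-1.2, 0.7, 8, 0, 0.1], [-1.2, 0.7, 14, 0, 0.1], [-1.2, 0.7, 20, 0, 0.1], [-1.2, 0.7, 24, 0, 0.1], [-1.2, 0.7, 24, 0, 0.1]]
  ]
}}

```text
time_s: 22.18
eef_pos: [0.5038, 0.2105, 0.2442]
tool_rot: [-2.193, -2.249, 0.003]
force: [-0.2, -0.4, -0.7]
width: 0.199
```

Run:
```python
from h import *
to([504.2,210.5,245]); c=cap('wrist','w32.png');up(c)
```

```text
t 22.18 tcp [503.8 210.5 244.2] head 91.43 tilt [-0.11 -0.05] F [-0.22 -0.35 -0.75] w 0.199 j [-0.11  0.35 -0.51  1.71  0.19  1.13 -0.65]
shift [-0.   0.4 -0.9]
top z -43.6 top x -8.1 10.0 side lean deg (+ = tip to +x) 5.4 axis x at z=-19 0.8 tip z 40.4
top y -11.2 28.7
```

View pics/w32.png

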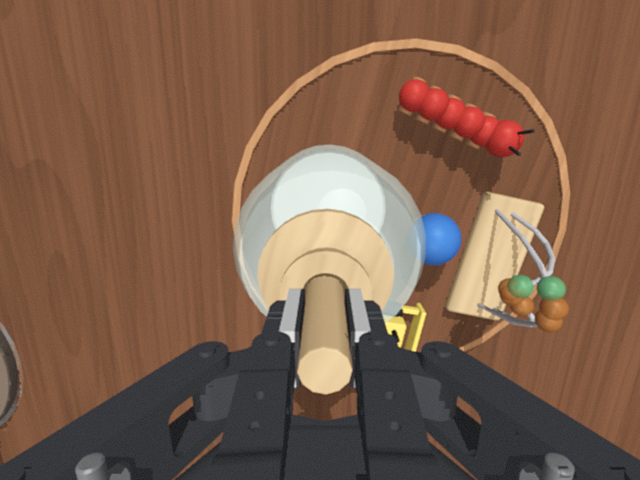

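>>> {"fn": "move_arm", "kwargs": {
  "motion": [
    [[0, 0, 0, 0, 0.3], [0, 0, 0, 0, 0.4], [0, 0, 0, 0, 0.45], [0, 0, 0, 0, 0.45], [0, 0, -15, 0, 0.45], [0, 0, -40, 0, 0.45], [0, 0, -60, 0, 0.5]]
  ]
}}

```text
time_s: 22.82
eef_pos: [0.5043, 0.2108, 0.3066]
tool_rot: [-2.193, -2.249, 0.0]
force: [0.6, 0.3, -0.3]
width: 0.5
```

Run:
```python
from h import *
st(); c=cap('wrist','w33.png');
```

```text
t 22.82 tcp [504.3 210.8 306.6] head 91.43 tilt [-0.01 -0.  ] F [ 0.6   0.31 -0.28] w 0.5 j [-0.1   0.3  -0.52  1.62  0.16  1.26 -0.62]
```

View pics/w33.png

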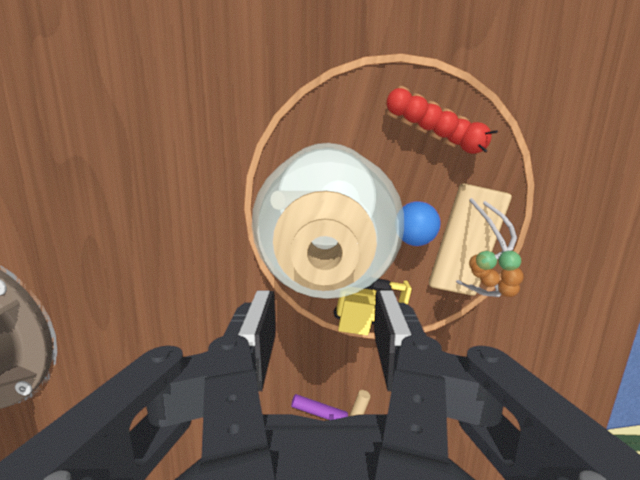

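>>> {"fn": "move_arm", "kwargs": {
  "motion": [
    [[-444, -96, 120, 0, 0.5], [-444, -96, 120, 0, 0.5], [-444, -96, 120, 0, 0.5], [-444, -96, 120, 0, 0.5], [-444, -96, 120, 0, 0.5], [-444, -96, 120, 0, 0.5], [-444, -96, 120, 0, 0.5], [-444, -96, 120, 0, 0.5], [-444, -96, 120, 0, 0.5], [-444, -96, 120, 0, 0.5]]
  ]
}}

```text
time_s: 23.7
eef_pos: [0.4285, -0.1868, 0.199]
tool_rot: [2.193, 2.248, 0.0]
force: [0.8, 0.0, -0.1]
width: 0.499
```

Run:
```python
from h import *
to([419.5,-236,85])
```

```text
t 23.7 tcp [ 428.5 -186.8  199. ] head 91.44 tilt [ 0.06 -0.04] F [ 0.82  0.01 -0.09] w 0.499 j [ 0.55  0.23 -0.3   1.97  0.08  0.95  0.23]
shift [-48.9 -10.4 114. ]
```

>>> {"fn": "move_arm", "kwargs": {
  "motion": [
    [[-49, -10, 50, 0, 0.5], [-49, -10, 85, 0, 0.5], [-49, -10, 112, 0, 0.5], [-49, -10, 112, 0, 0.5], [-49, -10, 112, 0, 0.5], [-49, -10, 112, 0, 0.5]]
  ]
}}

```text
time_s: 24.2
eef_pos: [0.4215, -0.2335, 0.0886]
tool_rot: [2.192, 2.25, 0.001]
force: [1.1, 0.4, -0.6]
width: 0.501
```

Run:
```python
from h import *
to([419.5,-236,28]); cap('wrist','w34.png')
```

```text
t 24.2 tcp [ 421.5 -233.5   88.6] head 91.5 tilt [0.07 0.  ] F [ 1.11  0.45 -0.64] w 0.501 j [ 0.59  0.4  -0.25  2.06  0.15  0.69  0.27]
shift [-2.5 -2.1 60.6]
```

View pics/w34.png

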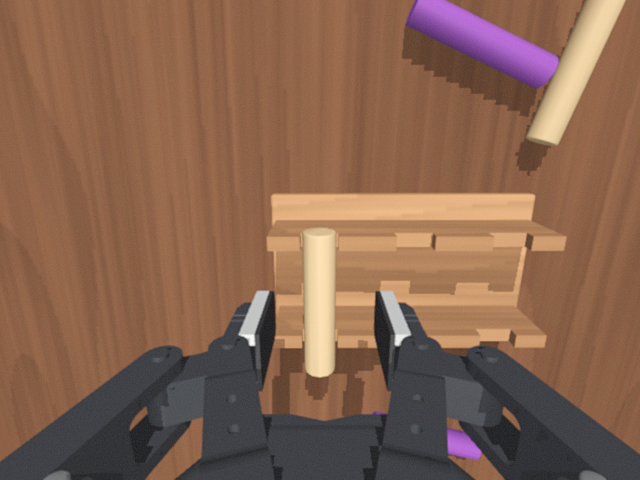

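>>> {"fn": "move_arm", "kwargs": {
  "motion": [
    [[-6.5, -2, 30, 0, 0.5], [-6.5, -2, 60, 0, 0.5], [-6.5, -2, 60, 0, 0.5], [-6.5, -2, 60, 0, 0.1], [-6.5, -2, 60, 0, 0.1], [-6.5, -2, 60, 0, 0.1], [-6.5, -2, 60, 0, 0.1], [-6.5, -2, 60, 0, 0.1], [-6.5, -2, 25, 0, 0.1], [-6.5, -2, 0, 0, 0.1]]
  ],
  "squeeze": 25
}}

```text
time_s: 25.08
eef_pos: [0.4185, -0.2404, 0.089]
tool_rot: [-2.193, -2.249, -0.0]
force: [1.7, -0.0, -0.2]
width: 0.197
```

>>> {"fn": "move_arm", "kwargs": {
  "motion": [
    [[-15, 40, 0, 0, 0.1], [-30, 80, 0, 0, 0.1], [-60, 115, 0, 0, 0.1], [-60, 122, 0, 0, 0.1], [-60, 122, 15, 0, 0.1], [-60, 122, 34, 0, 0.1], [-60, 122, 34, 0, 0.1], [-60, 122, 34, 0, 0.1]]
  ]
}}

```text
time_s: 25.75
eef_pos: [0.5415, -0.2973, 0.0534]
tool_rot: [-2.193, -2.248, 0.001]
force: [0.0, 0.6, 0.1]
width: 0.2
```

Run:
```python
from h import *
st(); c=cap('wrist','w35.png'); prof(c)
```

```text
t 25.75 tcp [ 541.5 -297.3   53.4] head 91.44 tilt [-0.07  0.03] F [0.04 0.64 0.09] w 0.2 j [ 0.56  0.62 -0.22  1.75  0.18  0.78  0.28]
[[-35.3, -25.8], [-29.5, -26.9], [-25.0, -26.7], [-20.7, -26.4], [-16.5, -26.5], [-12.8, -26.7], [-8.3, -26.8], [-4.6, -26.6], [-0.8, -26.5], [2.8, -27.0], [6.6, -27.2], [10.0, -26.9], [13.5, -26.8], [17.1, -26.9], [20.5, -26.1], [23.9, -26.1], [26.3, -26.5], [27.3, 24.7], [29.0, -26.8], [30.6, -24.2], [31.0, -22.1]]
```

View pics/w35.png

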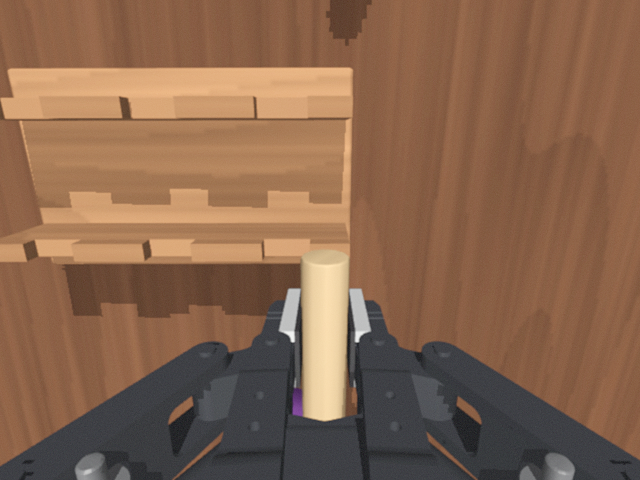

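>>> {"fn": "move_arm", "kwargs": {
  "motion": [
    [[-4, 0, 10, 0, 0.1], [-5, 0, 18, 0, 0.1], [-5, 0, 23, 0, 0.1], [-6, 0, 28, 0, 0.1], [-6, 0, 33, 0, 0.1], [-6, 0, 38, 0, 0.1], [-6, 0, 41, 0, 0.1], [-6, 0, 41, 0, 0.1]]
  ]
}}

```text
time_s: 26.47
eef_pos: [0.5436, -0.3048, 0.0126]
tool_rot: [2.192, 2.246, 0.001]
force: [2.9, -3.8, 3.8]
width: 0.199
```

Run:
```python
from h import *
st(); c=cap('wrist','w36.png'); prof(c)
```

```text
t 26.47 tcp [ 543.6 -304.8   12.6] head 91.4 tilt [ 0.17 -0.09] F [ 2.86 -3.78  3.83] w 0.199 j [ 0.56  0.68 -0.2   1.77  0.2   0.71  0.28]
[[-49.5, -10.2], [-33.4, -19.2], [-22.4, -24.3], [-13.9, -29.2], [-6.4, -33.5], [1.1, -38.2], [7.4, -41.4], [13.0, -44.6], [18.1, -47.3], [21.2, -46.4], [23.0, -44.8], [24.8, -40.3], [26.7, -37.2], [28.6, -35.1], [32.1, -32.0], [34.5, -6.7], [34.7, -19.9], [34.9, -9.5], [38.5, 3.3], [43.8, 4.0], [48.9, 5.4]]
```

>>> {"fn": "move_arm", "kwargs": {
  "motion": [
    [[0, 0, -30, 0, 0.1], [0, 0, -56, 0, 0.1], [38, -1, -56, 0, 0.1], [78, -1, -56, 0, 0.1], [118, -1, -56, 0, 0.1], [154, -1, -56, 0, 0.1], [154, -1, -56, 0, 0.1], [154, -1, -36, 0, 0.1], [154, -1, -17, 0, 0.1], [154, -1, -17, 0, 0.1]]
  ]
}}

```text
time_s: 27.35
eef_pos: [0.5349, -0.1493, 0.0262]
tool_rot: [-2.19, -2.247, 0.005]
force: [-1.7, 0.2, -0.7]
width: 0.198
```

Run:
```python
from h import *
st(); c=cap('wrist','w37.png'); prof(c)
```

```text
t 27.35 tcp [ 534.9 -149.3   26.2] head 91.46 tilt [-0.29  0.05] F [-1.74  0.24 -0.7 ] w 0.198 j [ 0.33  0.59 -0.22  1.93  0.2   0.65  0.02]
[[-49.9, -10.4], [-38.7, -16.6], [-30.4, -20.4], [-23.3, -24.3], [-17.7, -27.2], [-12.1, -31.0], [-7.2, -33.5], [-2.7, -35.2], [2.0, -38.5], [5.2, -40.4], [9.1, -42.4], [12.6, -44.5], [15.8, -45.7], [19.5, -47.5], [21.2, -48.6], [22.4, -45.4], [23.5, -41.8], [24.8, -38.9], [25.9, -38.5], [27.1, -36.5], [28.5, -34.1]]
```

>>> {"fn": "move_arm", "kwargs": {
  "motion": [
    [[-5, 3, 0, 0, 0.1], [-9, 4, 0, 0, 0.1], [-13, 4, -2, 0, 0.1], [-17, 4, -7, 0, 0.1], [-21, 4, -12, 0, 0.1], [-25, 4, -16, 0, 0.1], [-29, 4, -20, 0, 0.1], [-29, 4, -20, 0, 0.1]]
  ]
}}

```text
time_s: 28.07
eef_pos: [0.5422, -0.1779, 0.0504]
tool_rot: [-2.193, -2.248, -0.002]
force: [-1.5, 6.9, 1.4]
width: 0.201
```

```bash
cat >> h.py <<'E'
def col(c):
    z=c['z_map'];K=c['intrinsics'];T=c['tool_from_camera'];v,u=np.mgrid[0:480,0:640]
    P=(np.stack([(u-K[0,2])/K[0,0]*z,(v-K[1,2])/K[1,1]*z,z],-1)@T[:3,:3].T+T[:3,3])*1000
    print([(r,*P[r-1:r+2,322:327].reshape(-1,3).mean(0)[[0,2]].round(1)) for r in range(240,420,7)])
E
python3 - <<'E'
from h import *
st(); c=cap('wrist','w38.png'); col(c)
E
```

```text
t 28.07 tcp [ 542.2 -177.9   50.4] head 91.43 tilt [0.02 0.1 ] F [-1.51  6.88  1.38] w 0.201 j [ 0.39  0.57 -0.23  1.88  0.18  0.71  0.08]
[(240, np.float64(19.8), np.float64(37.8)), (247, np.float64(11.7), np.float64(51.0)), (254, np.float64(7.6), np.float64(51.0)), (261, np.float64(3.4), np.float64(51.0)), (268, np.float64(-1.0), np.float64(51.2)), (275, np.float64(-5.1), np.float64(50.8)), (282, np.float64(18.1), np.float64(-12.4)), (289, np.float64(30.1), np.float64(-45.3)), (296, np.float64(28.5), np.float64(-46.6)), (303, np.float64(26.9), np.float64(-47.9)), (310, np.float64(25.3), np.float64(-49.0)), (317, np.float64(23.7), np.float64(-50.3)), (324, np.float64(22.0), np.float64(-51.2)), (331, np.float64(20.7), np.float64(-52.8)), (338, np.float64(19.2), np.float64(-53.9)), (345, np.float64(14.7), np.float64(-50.5)), (352, np.float64(-4.5), np.float64(-25.5)), (359, np.float64(-31.9), np.float64(9.3)), (366, np.float64(-32.8), np.float64(5.0)), (373, np.float64(-36.7), np.float64(5.0)), (380, np.float64(-60.4), np.float64(30.2)), (387, np.float64(-75.4), np.float64(43.0)), (394, np.float64(-80.3), np.float64(42.8)), (401, np.float64(-85.5), np.float64(42.8)), (408, np.float64(-79.8), np.float64(30.5)), (415, np.float64(-92.2), np.float64(38.6))]
```

View pics/w38.png

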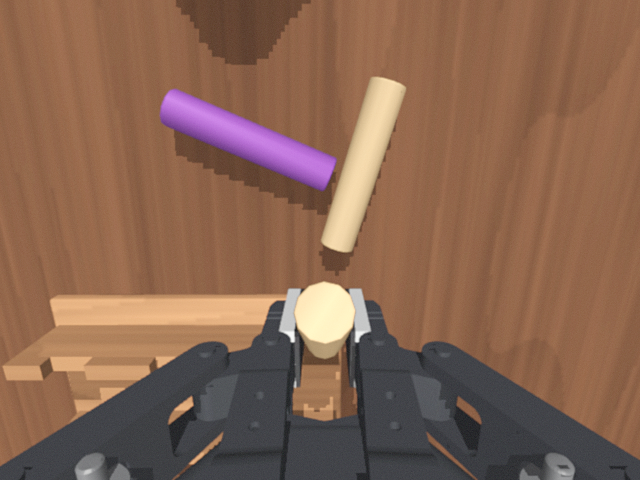

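>>> {"fn": "move_arm", "kwargs": {
  "motion": [
    [[-4, 0, 0, 0, 0.1], [-8, 0, -3, 0, 0.1], [-12, 0, -6, 0, 0.1], [-16, 0, -8, 0, 0.1], [-20, 0, -10, 0, 0.1], [-20, 0, -10, 0, 0.1]]
  ]
}}

```text
time_s: 28.62
eef_pos: [0.5433, -0.1985, 0.0605]
tool_rot: [2.194, 2.248, 0.003]
force: [-0.8, 4.6, 1.7]
width: 0.203
```

Run:
```python
from h import *
st(); c=cap('wrist','w39.png'); col(c)
```

```text
t 28.62 tcp [ 543.3 -198.5   60.5] head 91.41 tilt [0.1  0.06] F [-0.8   4.58  1.71] w 0.203 j [ 0.42  0.57 -0.23  1.85  0.18  0.74  0.12]
[(240, np.float64(12.8), np.float64(61.1)), (247, np.float64(8.4), np.float64(61.1)), (254, np.float64(4.3), np.float64(60.6)), (261, np.float64(2.6), np.float64(53.2)), (268, np.float64(-1.7), np.float64(53.2)), (275, np.float64(-2.0), np.float64(43.3)), (282, np.float64(12.6), np.float64(-0.0)), (289, np.float64(22.3), np.float64(-28.3)), (296, np.float64(23.3), np.float64(-35.9)), (303, np.float64(26.9), np.float64(-48.0)), (310, np.float64(28.0), np.float64(-54.2)), (317, np.float64(26.1), np.float64(-54.7)), (324, np.float64(24.3), np.float64(-55.2)), (331, np.float64(22.7), np.float64(-56.0)), (338, np.float64(20.8), np.float64(-56.5)), (345, np.float64(19.0), np.float64(-57.0)), (352, np.float64(17.2), np.float64(-57.5)), (359, np.float64(15.4), np.float64(-58.1)), (366, np.float64(13.4), np.float64(-58.4)), (373, np.float64(-71.6), np.float64(51.3)), (380, np.float64(-71.7), np.float64(44.8)), (387, np.float64(-61.9), np.float64(26.3)), (394, np.float64(-71.5), np.float64(32.2)), (401, np.float64(-71.6), np.float64(26.6)), (408, np.float64(-71.6), np.float64(21.3)), (415, np.float64(-71.7), np.float64(16.3))]
```

View pics/w39.png

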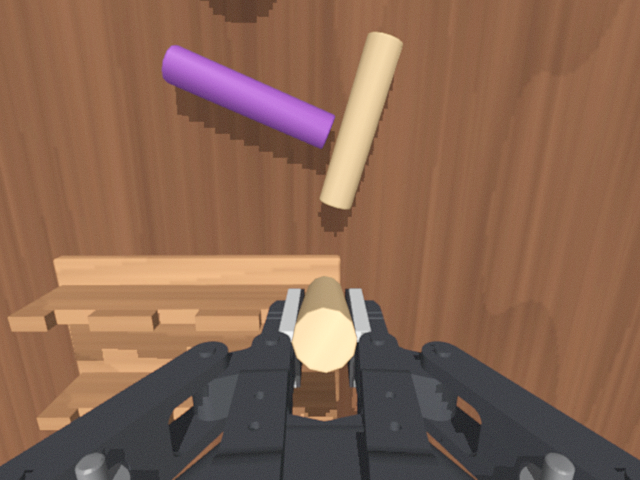

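>>> {"fn": "move_arm", "kwargs": {
  "motion": [
    [[12, 0, -6, 0, 0.1], [12, 35, -6, 0, 0.1], [12, 70, -6, 0, 0.1], [12, 70, 15, 0, 0.1], [12, 70, 30, 0, 0.1], [10, 70, 36, 0, 0.1], [6, 70, 39, 0, 0.1], [2, 70, 40, 0, 0.1], [-2, 70, 40, 0, 0.1], [-6, 70, 40, 0, 0.1]]
  ]
}}

```text
time_s: 29.5
eef_pos: [0.6144, -0.2012, 0.0216]
tool_rot: [2.191, 2.249, 0.005]
force: [-0.6, 6.5, 10.3]
width: 0.201
```

Run:
```python
from h import *
st(); c=cap('wrist','w40.png'); col(c)
```

```text
t 29.5 tcp [ 614.4 -201.2   21.6] head 91.48 tilt [0.2  0.07] F [-0.58  6.49 10.29] w 0.201 j [ 0.37  0.7  -0.21  1.7   0.19  0.76  0.1 ]
[(240, np.float64(24.5), np.float64(22.4)), (247, np.float64(21.1), np.float64(22.1)), (254, np.float64(17.5), np.float64(22.4)), (261, np.float64(14.0), np.float64(22.1)), (268, np.float64(10.6), np.float64(21.4)), (275, np.float64(13.5), np.float64(5.6)), (282, np.float64(16.3), np.float64(-8.6)), (289, np.float64(18.4), np.float64(-19.8)), (296, np.float64(20.3), np.float64(-29.5)), (303, np.float64(22.0), np.float64(-38.1)), (310, np.float64(23.4), np.float64(-45.5)), (317, np.float64(24.6), np.float64(-51.9)), (324, np.float64(25.7), np.float64(-57.5)), (331, np.float64(25.0), np.float64(-59.9)), (338, np.float64(23.1), np.float64(-60.1)), (345, np.float64(21.3), np.float64(-60.6)), (352, np.float64(19.7), np.float64(-61.3)), (359, np.float64(17.6), np.float64(-61.2)), (366, np.float64(15.7), np.float64(-61.6)), (373, np.float64(13.8), np.float64(-61.8)), (380, np.float64(12.1), np.float64(-62.4)), (387, np.float64(10.0), np.float64(-62.6)), (394, np.float64(-63.3), np.float64(22.4)), (401, np.float64(-67.8), np.float64(22.2)), (408, np.float64(-72.4), np.float64(22.3)), (415, np.float64(-77.2), np.float64(22.2))]
```

View pics/w40.png

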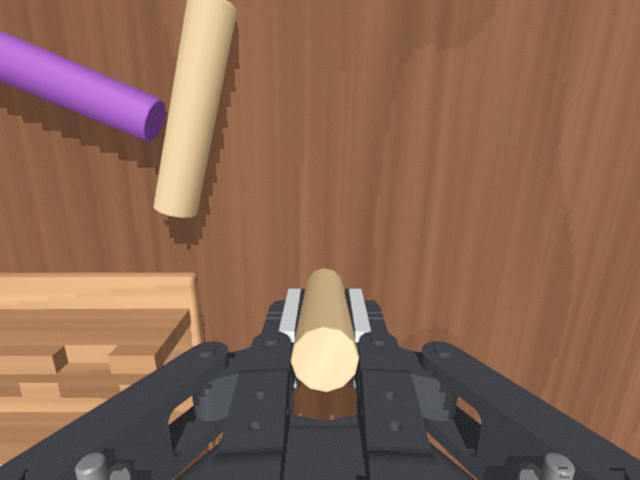

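>>> {"fn": "move_arm", "kwargs": {
  "motion": [
    [[-4, 0, 1, 0, 0.1], [-8, 0, 1, 0, 0.1], [-12, 0, 1, 0, 0.1], [-16, 0, 1, 0, 0.1], [-16, 0, 1, 0, 0.1]]
  ]
}}

```text
time_s: 29.97
eef_pos: [0.6151, -0.218, 0.0209]
tool_rot: [2.191, 2.247, 0.005]
force: [-0.0, 3.9, 10.4]
width: 0.202
```

Run:
```python
from h import *
st(); c=cap('wrist','w41.png'); col(c); up(c)
```

```text
t 29.97 tcp [ 615.1 -218.    20.9] head 91.44 tilt [0.24 0.03] F [-0.03  3.85 10.44] w 0.202 j [ 0.4   0.71 -0.21  1.68  0.2   0.77  0.12]
[(240, np.float64(24.7), np.float64(21.7)), (247, np.float64(21.3), np.float64(21.4)), (254, np.float64(17.8), np.float64(21.4)), (261, np.float64(14.2), np.float64(21.6)), (268, np.float64(17.5), np.float64(3.6)), (275, np.float64(19.4), np.float64(-8.7)), (282, np.float64(21.1), np.float64(-19.5)), (289, np.float64(19.0), np.float64(-21.1)), (296, np.float64(20.3), np.float64(-29.6)), (303, np.float64(21.6), np.float64(-37.5)), (310, np.float64(22.6), np.float64(-44.1)), (317, np.float64(23.5), np.float64(-49.9)), (324, np.float64(24.3), np.float64(-55.2)), (331, np.float64(25.0), np.float64(-59.9)), (338, np.float64(23.8), np.float64(-61.2)), (345, np.float64(21.9), np.float64(-61.5)), (352, np.float64(20.0), np.float64(-61.7)), (359, np.float64(18.1), np.float64(-61.9)), (366, np.float64(16.4), np.float64(-62.6)), (373, np.float64(14.6), np.float64(-62.9)), (380, np.float64(12.4), np.float64(-62.8)), (387, np.float64(10.5), np.float64(-63.2)), (394, np.float64(8.7), np.float64(-63.6)), (401, np.float64(-67.2), np.float64(21.6)), (408, np.float64(-71.6), np.float64(21.3)), (415, np.float64(-76.4), np.float64(21.4))]
top z -62.5 top x 7.8 25.2 side lean deg (+ = tip to +x) -8.9 axis x at z=-19 9.6 tip z 21.5
top y -49.1 8.7
```

>>> {"fn": "move_arm", "kwargs": {
  "motion": [
    [[-3, 0, 3, 0, 0.1], [-7, 0, 4, 0, 0.1], [-11, 0, 4, 0, 0.1], [-14, 0, 4, 0, 0.1], [-14, 0, 4, 0, 0.1]]
  ],
  "squeeze": 20
}}

```text
time_s: 30.43
eef_pos: [0.6149, -0.2329, 0.0165]
tool_rot: [2.192, 2.246, 0.003]
force: [0.5, 1.0, 8.3]
width: 0.198
```

Run:
```python
from h import *
st(); c=cap('wrist','w42.png'); up(c)
```

```text
t 30.43 tcp [ 614.9 -232.9   16.5] head 91.4 tilt [ 0.2  -0.03] F [0.47 1.04 8.35] w 0.198 j [ 0.42  0.72 -0.21  1.67  0.2   0.77  0.14]
top z -66.8 top x 2.6 21.5 side lean deg (+ = tip to +x) 0.0 axis x at z=-19 11.7 tip z 17.2
top y -36.4 8.7
```

>>> {"fn": "move_arm", "kwargs": {
  "motion": [
    [[0, 0, -2, 0, 0.1], [0, 0, -3, 0, 0.1], [0, 0, -3, 0, 0.24], [0, 0, -4, 0, 0.3], [0, 0, -4, 0, 0.4], [0, 0, -4, 0, 0.45], [0, 0, -28, 0, 0.45], [0, 0, -28, 0, 0.45]]
  ]
}}

```text
time_s: 31.15
eef_pos: [0.6151, -0.2332, 0.045]
tool_rot: [2.191, 2.247, 0.003]
force: [0.8, -0.8, 0.3]
width: 0.452
```

Run:
```python
from h import *
st(); c=cap('wrist','w43.png'); up(c)
```

```text
t 31.15 tcp [ 615.1 -233.2   45. ] head 91.42 tilt [ 0.2  -0.06] F [ 0.82 -0.84  0.34] w 0.452 j [ 0.42  0.68 -0.22  1.65  0.19  0.82  0.15]
top z -38.3 top x 2.8 20.9 side lean deg (+ = tip to +x) -0.0 axis x at z=-19 11.3 tip z 45.7
top y -25.7 25.8
```

View pics/w43.png

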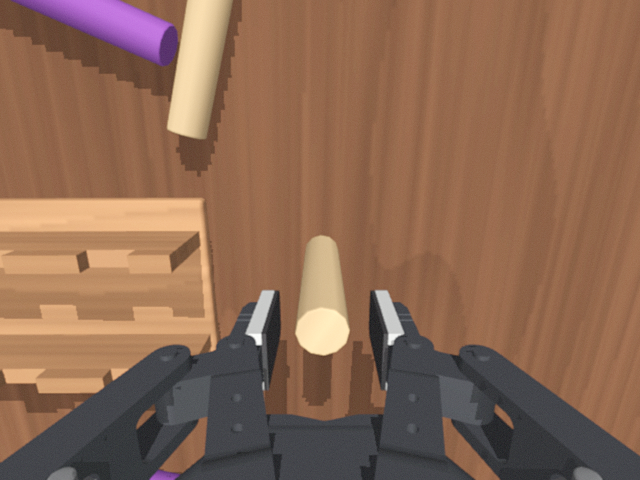

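>>> {"fn": "move_arm", "kwargs": {
  "motion": [
    [[6, 0, 3, 0, 0.45], [11.5, 0, 3, 0, 0.45], [11.5, 0, 3, 0, 0.45], [11.5, 0, 3, 0, 0.1], [11.5, 0, 3, 0, 0.1], [11.5, 0, 3, 0, 0.1], [11.5, 0, 3, 0, 0.1], [11.5, 0, 3, 0, 0.1], [11.5, 0, -25, 0, 0.1], [11.5, 0, -60, 0, 0.1]]
  ],
  "squeeze": 40
}}

```text
time_s: 32.03
eef_pos: [0.6107, -0.2209, 0.0998]
tool_rot: [-2.19, -2.245, 0.005]
force: [0.6, -0.7, -0.2]
width: 0.196
```

Run:
```python
from h import *
to([503,185,290]); c=cap('wrist','w44.png');up(c)
```

```text
t 32.03 tcp [ 610.7 -220.9   99.8] head 91.43 tilt [-0.35  0.1 ] F [ 0.65 -0.66 -0.22] w 0.196 j [ 0.42  0.61 -0.23  1.63  0.17  0.92  0.15]
shift [ 408.8  -98.8 -188.8]
top z -44.6 top x -9.4 9.2 side lean deg (+ = tip to +x) -0.1 axis x at z=-19 -0.8 tip z 39.4
top y -36.9 8.8
```

>>> {"fn": "move_arm", "kwargs": {
  "motion": [
    [[0, 0, -80, 0, 0.1], [0, 0, -80, 0, 0.1], [200, -50, -190, 0, 0.1], [200, -50, -190, 0, 0.1], [200, -50, -190, 0, 0.1], [200, -50, -190, 0, 0.1], [200, -50, -190, 0, 0.1], [240, -60, -190, 0, 0.1], [280, -70, -190, 0, 0.1], [320, -80, -190, 0, 0.1]]
  ]
}}

```text
time_s: 32.92
eef_pos: [0.5307, 0.0771, 0.2929]
tool_rot: [2.193, 2.247, 0.003]
force: [1.1, 1.0, 0.1]
width: 0.2
```

Run:
```python
from h import *
to([504.2,190,285])
```

```text
t 32.92 tcp [530.7  77.1 292.9] head 91.39 tilt [0.16 0.01] F [1.09 1.04 0.07] w 0.2 j [ 0.05  0.27 -0.37  1.67  0.1   1.21 -0.32]
shift [113.5 -23.8   7.8]
```

>>> {"fn": "move_arm", "kwargs": {
  "motion": [
    [[40, -10, 0, 0, 0.1], [80, -20, 0, 0, 0.1], [92, -22, 2, 0, 0.1], [92, -22, 4, 0, 0.1], [92, -22, 4, 0, 0.1], [92, -22, 4, 0, 0.1]]
  ]
}}

```text
time_s: 33.42
eef_pos: [0.5071, 0.1655, 0.2874]
tool_rot: [2.195, 2.247, -0.001]
force: [0.9, 0.3, -1.1]
width: 0.199
```

Run:
```python
from h import *
to([504.2,210.5,281]); c=cap('wrist','w45.png');up(c)
rect(c,(504,210),231,'r4.png')
```

```text
t 33.42 tcp [507.1 165.5 287.4] head 91.34 tilt [-0.   -0.06] F [ 0.87  0.32 -1.09] w 0.199 j [-0.09  0.28 -0.41  1.68  0.12  1.2  -0.51]
shift [45.1 -1.9  6.3]
top z -44.7 top x -9.4 9.1 side lean deg (+ = tip to +x) -0.1 axis x at z=-19 -0.9 tip z 39.3
top y -10.8 10.2
```

View pics/r4.png

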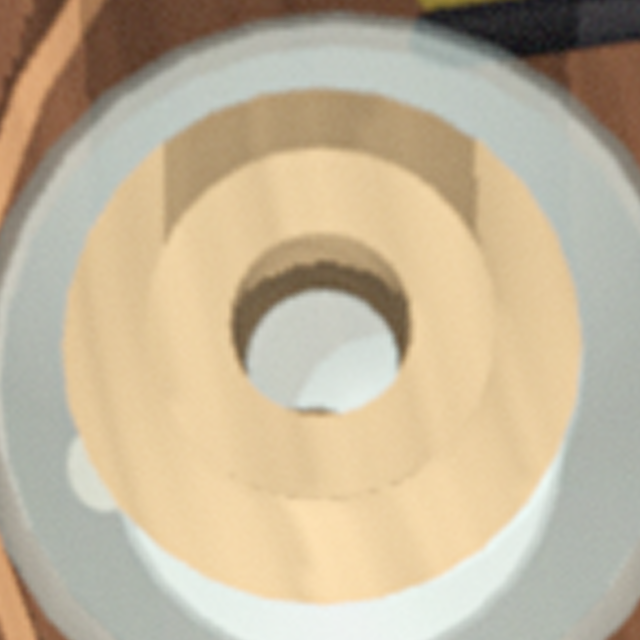

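>>> {"fn": "move_arm", "kwargs": {
  "motion": [
    [[25, -1, 0, 0, 0.1], [46, -2, 3, 0, 0.1], [46, -2, 5, 0, 0.1], [46, -2, 5, 0, 0.1], [46, -2, 5, 0, 0.1], [46, -2, 5, 0, 0.1]]
  ]
}}

```text
time_s: 33.97
eef_pos: [0.5042, 0.2111, 0.2826]
tool_rot: [2.196, 2.246, -0.001]
force: [-0.4, -0.0, 0.0]
width: 0.199
```

Run:
```python
from h import *
to([504.2,211.4,268]); c=cap('wrist','w46.png')
rect(c,(504,210),231,'r5.png')
```

```text
t 33.97 tcp [504.2 211.1 282.6] head 91.28 tilt [ 0.01 -0.05] F [-0.39 -0.03  0.02] w 0.199 j [-0.16  0.31 -0.43  1.66  0.14  1.2  -0.6 ]
shift [ 0.3  0.  14.6]
```

View pics/r5.png

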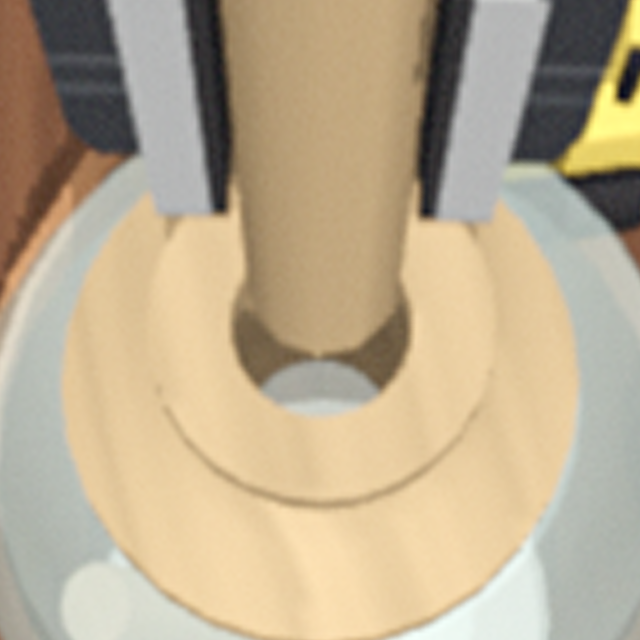

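>>> {"fn": "move_arm", "kwargs": {
  "motion": [
    [[0, 0, 6, 0, 0.1], [0, 0, 10, 0, 0.1], [0, 0, 14, 0, 0.1], [0, 0, 15, 0, 0.1], [0, 0, 15, 0, 0.1]]
  ]
}}

```text
time_s: 34.43
eef_pos: [0.5033, 0.2126, 0.267]
tool_rot: [-2.193, -2.249, 0.001]
force: [-0.7, 0.3, -0.6]
width: 0.203
```

>>> {"fn": "move_arm", "kwargs": {
  "motion": [
    [[0, 0, 6, 0, 0.1], [0, 0, 12, 0, 0.1], [0, 0, 18, 0, 0.1], [0, 0, 23, 0, 0.1], [0, 0, 23, 0, 0.1]]
  ]
}}

```text
time_s: 34.85
eef_pos: [0.503, 0.2124, 0.2431]
tool_rot: [-2.193, -2.248, 0.003]
force: [0.5, -0.3, -0.1]
width: 0.197
```

Run:
```python
from h import *
st(); c=cap('wrist','w47.png'); rect(c,(504,210),231,'r6.png')
```

```text
t 34.85 tcp [503.  212.4 243.1] head 91.43 tilt [-0.11 -0.05] F [ 0.45 -0.29 -0.06] w 0.197 j [-0.17  0.34 -0.43  1.72  0.15  1.12 -0.62]
```

View pics/r6.png

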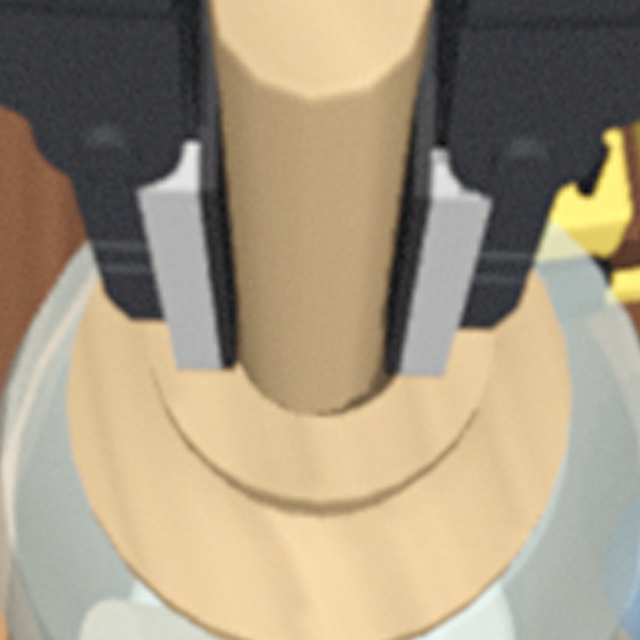

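In the bore with no force. Release.

>>> {"fn": "move_arm", "kwargs": {
  "motion": [
    [[-1, 1, 0, 0, 0.1], [-1, 1, 0, 0, 0.3], [-1, 1, 0, 0, 0.4], [-1, 1, 0, 0, 0.45], [-1, 1, 0, 0, 0.45], [-1, 1, -20, 0, 0.45], [-1, 1, -50, 0, 0.45], [-1, 1, -60, 0, 0.45], [-1, 1, -60, 0, 0.45]]
  ]
}}

```text
time_s: 35.65
eef_pos: [0.5058, 0.2129, 0.3077]
tool_rot: [2.192, 2.248, 0.008]
force: [0.7, 0.2, -0.6]
width: 0.447
```

Run:
```python
from h import *
st(); c=cap('wrist','w48.png'); c=cap('top','t2.png'); W=world(c); np.savez('/tmp/t2',W=W,im=c['image'])
cv2.imwrite('pics/t2z.png',cv2.resize(c['image'][210:320,170:490,::-1],None,fx=2.5,fy=2.5,interpolation=cv2.INTER_CUBIC))
```

```text
t 35.65 tcp [505.8 212.9 307.7] head 91.43 tilt [0.28 0.13] F [ 0.73  0.15 -0.6 ] w 0.447 j [-0.16  0.29 -0.43  1.62  0.13  1.25 -0.59]
```

View pics/w48.png

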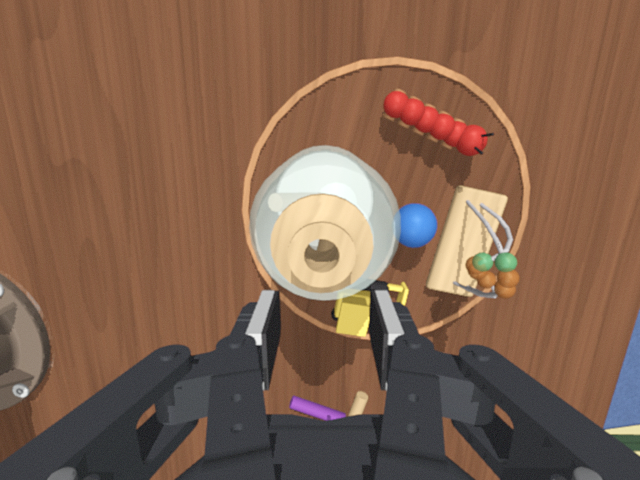

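View pics/t2z.png

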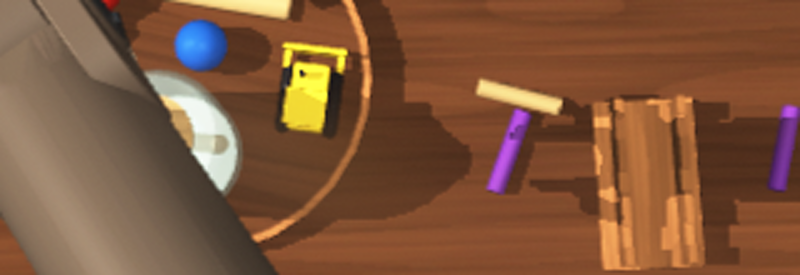

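Run:
```python
from h import *
im=cv2.imread('pics/w48.png'); cv2.imwrite('pics/w48z.png',cv2.resize(im[130:310,230:420],None,fx=3.3,fy=3.3,interpolation=cv2.INTER_CUBIC))
d=np.load('/tmp/t2.npz');W=d['W'];im=d['im'].astype(int)
x0,x1,y0,y1=355,400,238,260
q=W[y0:y1,x0:x1]; c=im[y0:y1,x0:x1]
m=(q[...,2]>0.009)&(c[...,1]>130)&(c[...,0]>170)
p=q[m]; c0=p.mean(0);u,s,v=np.linalg.svd(p[:,:2]-c0[:2],full_matrices=False); t=(p[:,:2]-c0[:2])@v[0]; print(m.sum(),c0,v[0],np.degrees(np.arctan2(v[0,1],v[0,0])),t.min(),t.max())
m=(c[...,2]>150)&(c[...,1]<110); print('purple',q[m].mean(0),q[m].min(0),q[m].max(0))
W0=world
```

```text
219 [ 0.55680802 -0.11909271  0.01652184] [0.26271355 0.96487387] 74.7688642075404 -0.04146887615954105 0.04132230588826931
purple [ 0.53588181 -0.11822375  0.01591752] [ 0.53028891 -0.12718582  0.00870675] [ 0.54304958 -0.11022481  0.02376073]
```

View pics/w48z.png

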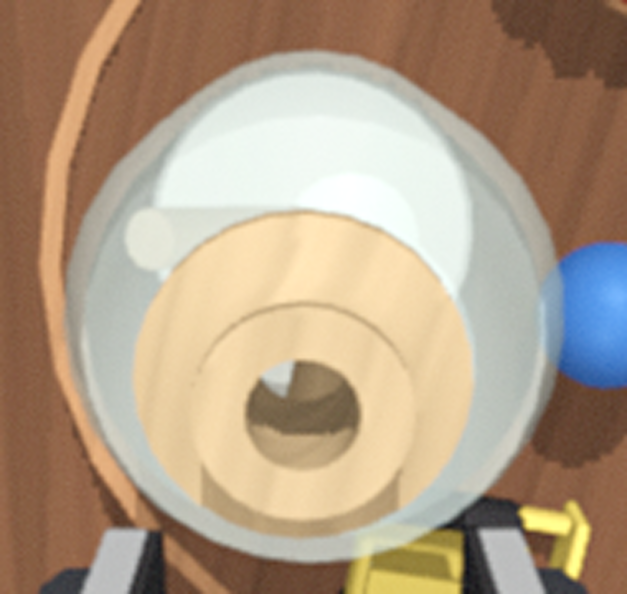

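Run:
```python
from h import *
c=cap('side','s4.png'); cv2.imwrite('pics/s4z.png',cv2.resize(c['image'][120:270,190:390,::-1],None,fx=4,fy=4,interpolation=cv2.INTER_CUBIC))
```

```text
(no output)
```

View pics/s4z.png

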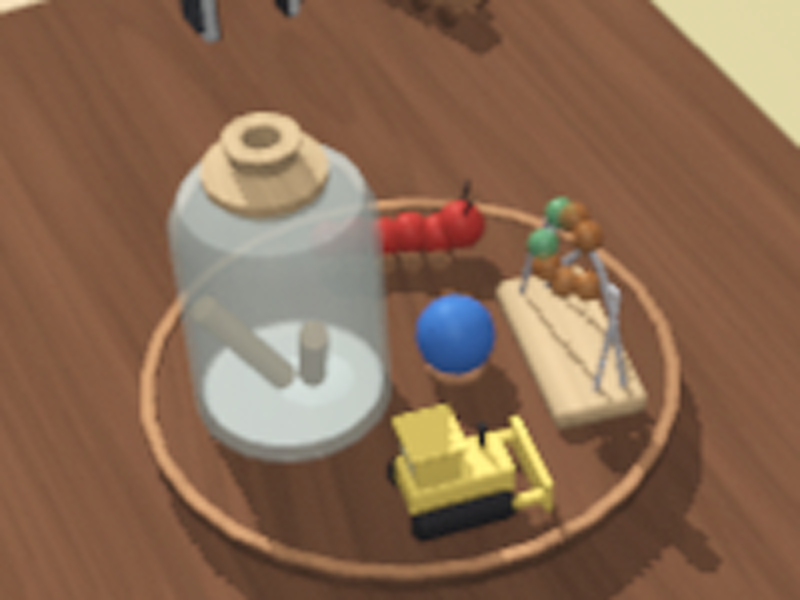

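>>> {"fn": "move_arm", "kwargs": {
  "motion": [
    [[-354, 38, 120, 0.29, 0.5], [-354, 38, 120, 0.29, 0.5], [-354, 38, 120, 0.29, 0.5], [-354, 38, 120, 0.29, 0.5], [-354, 38, 120, 0.29, 0.5], [-354, 38, 120, 0.29, 0.5], [-354, 38, 120, 0.29, 0.5], [-354, 38, 120, 0.29, 0.5], [-354, 38, 150, 0.29, 0.5], [-354, 38, 190, 0.29, 0.5]]
  ]
}}

```text
time_s: 36.63
eef_pos: [0.5519, -0.1451, 0.1268]
tool_rot: [2.498, 1.897, 0.001]
force: [0.7, -0.1, 0.3]
width: 0.499
```

>>> {"fn": "move_arm", "kwargs": {
  "motion": [
    [[0, 0, 10, 0, 0.5], [0, 0, 10, 0, 0.5], [0, 0, 10, 0, 0.5]]
  ]
}}

```text
time_s: 36.88
eef_pos: [0.5507, -0.1367, 0.1167]
tool_rot: [-2.492, -1.909, 0.001]
force: [0.5, -0.3, 0.6]
width: 0.498
```

Run:
```python
from h import *
st(); c=cap('wrist','w50.png'); W=world(c)
im=c['image'].astype(int)
m=(W[...,2]>0.008)&(W[...,2]<.03)&(im[...,0]>170)&(im[...,1]>150)&(im[...,2]>90)&(im[...,2]<im[...,0]-20)
n,l,s,_=cv2.connectedComponentsWithStats(m.astype(np.uint8))
for i in range(1,n):
    if s[i,4]<400: continue
    p=W[l==i]; c0=p.mean(0);u,ss,v=np.linalg.svd(p[:,:2]-c0[:2],full_matrices=False);t=(p[:,:2]-c0[:2])@v[0]
    print(s[i],c0.round(4),np.degrees(np.arctan2(v[0,1],v[0,0])).round(1),t.min().round(4),t.max().round(4))
m=(im[...,2]>150)&(im[...,1]<110)&(W[...,1]>-.2); p=W[m]; print('purple',p.min(0),p.max(0), p[np.argmax(p[:,0])])
```

```text
t 36.88 tcp [ 550.7 -136.7  116.7] head 74.9 tilt [-0.09  0.07] F [ 0.46 -0.32  0.61] w 0.498 j [ 0.31  0.48 -0.22  1.83  0.13  0.85 -0.24]
[ 318  155   26  120 2906] [ 0.5593 -0.1187  0.0154] -105.1 -0.0391 0.045
purple [ 0.45719767 -0.1305976  -0.00108022] [ 0.54609891 -0.08675865  0.01843692] [ 0.54609891 -0.11654399  0.01071722]
```

View pics/w50.png

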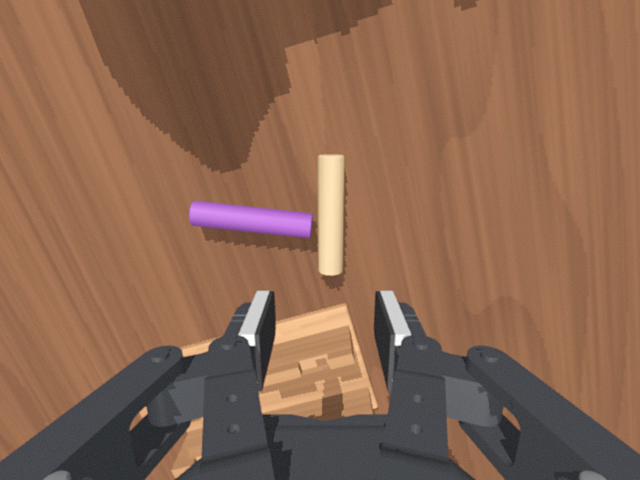

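>>> {"fn": "move_arm", "kwargs": {
  "motion": [
    [[34.5, 3.6, 0, 0, 0.38], [34.5, 3.6, 40, 0, 0.38], [34.5, 3.6, 75, 0, 0.38], [34.5, 3.6, 75, 0, 0.38], [34.5, 3.6, 75, 0, 0.38], [34.5, 3.6, 75, 0, 0.38]]
  ]
}}

```text
time_s: 37.43
eef_pos: [0.5651, -0.1056, 0.0444]
tool_rot: [2.493, 1.908, 0.003]
force: [0.4, -0.3, 0.9]
width: 0.381
```

Run:
```python
from h import *
to([563.2,-104.2,4]); c=cap('wrist','w51.png')
```

```text
t 37.43 tcp [ 565.1 -105.6   44.4] head 74.85 tilt [ 0.17 -0.02] F [ 0.41 -0.29  0.88] w 0.381 j [ 0.23  0.58 -0.2   1.87  0.17  0.7  -0.33]
shift [ 0.8 -2.4 40.4]
```

View pics/w51.png

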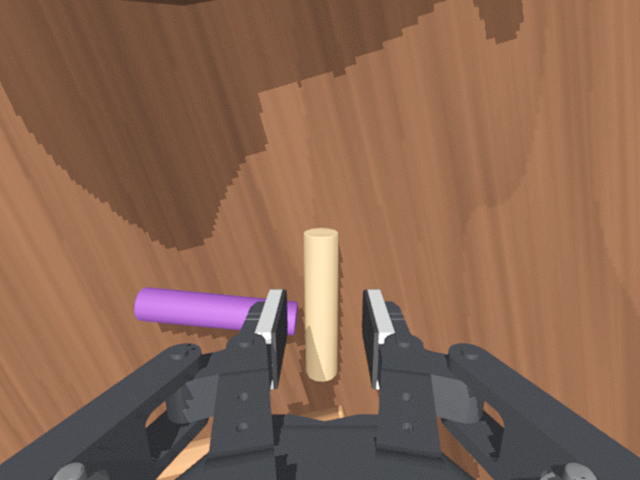

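Run:
```python
from h import *
c=cap('wrist'); z=c['z_map'];K=c['intrinsics'];T=c['tool_from_camera'];v,u=np.mgrid[0:480,0:640]
P=(np.stack([(u-K[0,2])/K[0,0]*z,(v-K[1,2])/K[1,1]*z,z],-1)@T[:3,:3].T+T[:3,3])*1000
im=c['image'].astype(int)
m=(im[...,0]>170)&(im[...,1]>150)&(im[...,2]<im[...,0]-20)&(P[...,2]>20)&(P[...,2]<45); m[:, :295]=0;m[:,345:]=0
p=P[m]; print('dowel tool',p.min(0),p.max(0))
m=(im[...,2]>120)&(im[...,1]<100)&(im[...,2]>im[...,1]+60)&(P[...,2]>20); p=P[m]
for y in range(-70,-5,5):
    k=abs(p[:,1]-y)<2.5
    if k.any(): print(y,p[k][:,0].min().round(1),p[k][:,0].max().round(1))
```

```text
dowel tool [-94.96402302 -11.95865517  25.38040934] [25.3559159  10.77188875 44.93911263]
-70 -26.0 -9.1
-65 -26.1 -9.3
-60 -27.6 -10.0
-55 -27.6 -10.4
-50 -28.2 -11.3
-45 -27.7 -11.2
-40 -14.2 -11.7
-35 -14.5 -12.9
-20 -31.5 -14.8
-15 -30.1 -14.9
```

>>> {"fn": "move_arm", "kwargs": {
  "motion": [
    [[3, -2, 0, 0, 0.38], [3, -2, 15, 0, 0.38], [3, -2, 30, 0, 0.38], [3, -2, 40, 0, 0.38], [3, -2, 40, 0, 0.38], [3, -2, 40, 0, 0.1], [3, -2, 40, 0, 0.1], [3, -2, 40, 0, 0.1], [3, -2, 40, 0, 0.1], [3, -2, 38, 0, 0.1]]
  ],
  "squeeze": 25
}}

```text
time_s: 38.37
eef_pos: [0.5625, -0.1026, 0.0041]
tool_rot: [2.495, 1.908, 0.0]
force: [-0.0, -0.5, 0.0]
width: 0.199
```

Run:
```python
from h import *
st(); c=cap('wrist','w52.png')
```

```text
t 38.37 tcp [ 562.5 -102.6    4.1] head 74.81 tilt [ 0.02 -0.  ] F [-0.03 -0.49  0.03] w 0.199 j [ 0.22  0.64 -0.18  1.9   0.19  0.62 -0.35]
```

View pics/w52.png

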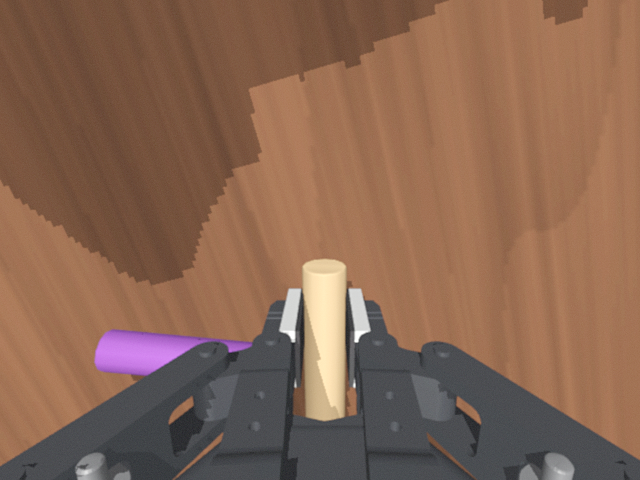

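>>> {"fn": "move_arm", "kwargs": {
  "motion": [
    [[0, 0, -40, 0, 0.1], [0, 0, -72, 0, 0.1], [-193, 31, -72, -0.29, 0.1], [-193, 31, -72, -0.29, 0.1], [-193, 31, -72, -0.29, 0.1], [-193, 31, -72, -0.29, 0.1], [-193, 31, -72, -0.29, 0.1], [-193, 31, -72, -0.29, 0.1], [-193, 31, -72, -0.29, 0.1]]
  ]
}}

```text
time_s: 39.17
eef_pos: [0.5408, -0.2997, 0.0758]
tool_rot: [2.198, 2.243, -0.001]
force: [0.3, -0.0, -0.2]
width: 0.197
```

Run:
```python
from h import *
to([541.5,-297,45]); c=cap('wrist','w53.png'); prof(c)
```

```text
t 39.17 tcp [ 540.8 -299.7   75.8] head 91.16 tilt [-0.01 -0.05] F [ 0.25 -0.04 -0.23] w 0.197 j [ 0.6   0.6  -0.27  1.73  0.21  0.83  0.26]
shift [ 2.7  0.8 30.8]
[[-46.7, -13.7], [-40.7, -15.1], [-35.6, -15.0], [-30.7, -13.5], [-25.6, -15.5], [-20.9, -14.6], [-16.1, -14.6], [-11.3, -15.4], [-8.0, -14.7], [-3.8, -14.2], [-0.4, -14.6], [2.6, -15.2], [5.4, -15.6], [8.2, -15.1], [10.4, -15.2], [13.3, -15.1], [16.0, -14.5], [18.8, -15.2], [21.1, -13.9], [22.4, -10.9], [22.7, -8.4]]
```

View pics/w53.png

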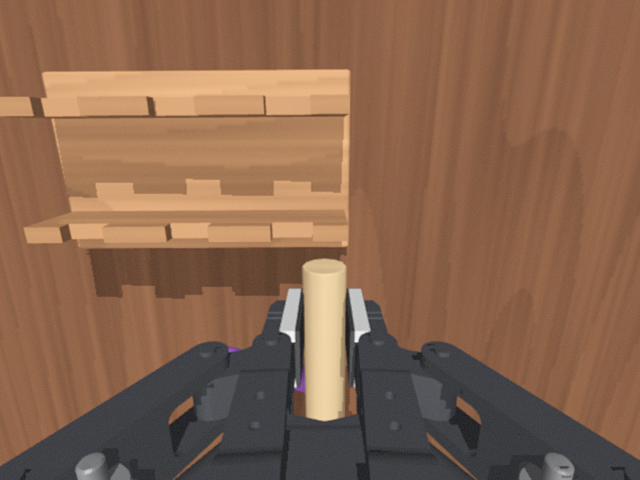

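>>> {"fn": "move_arm", "kwargs": {
  "motion": [
    [[4, 1, 15, 0, 0.1], [4, 1, 24, 0, 0.1], [4, 1, 28, 0, 0.1], [4, 1, 32, 0, 0.1], [4, 1, 36, 0, 0.1], [3, 1, 40, 0, 0.1], [2, 1, 44, 0, 0.1], [2, 1, 44, 0, 0.1]]
  ]
}}

```text
time_s: 39.88
eef_pos: [0.5441, -0.294, 0.0328]
tool_rot: [2.191, 2.25, 0.002]
force: [-0.5, -0.6, 9.0]
width: 0.198
```

Run:
```python
from h import *
st(); c=cap('wrist','w54.png'); prof(c)
```

```text
t 39.88 tcp [ 544.1 -294.    32.8] head 91.52 tilt [ 0.11 -0.01] F [-0.47 -0.58  9.  ] w 0.198 j [ 0.58  0.66 -0.26  1.76  0.23  0.75  0.23]
[[-50.0, -4.8], [-38.3, -8.7], [-27.9, -13.2], [-18.6, -16.3], [-11.7, -18.8], [-6.2, -21.7], [-0.6, -24.3], [4.3, -25.5], [9.3, -27.0], [13.8, -29.5], [18.0, -30.2], [20.1, -28.5], [21.8, -23.1], [23.5, -18.6], [24.0, -8.5], [24.1, 7.0], [24.5, 3.2], [29.5, 25.8], [36.0, 25.0], [42.6, 25.4], [49.2, 25.7]]
```

>>> {"fn": "move_arm", "kwargs": {
  "motion": [
    [[-2, -1, 4, 0, 0.1], [-4, -1, 8, 0, 0.1], [-5, -1, 12, 0, 0.1], [-5, -1, 15, 0, 0.1], [-5, -1, 15, 0, 0.1]]
  ]
}}

```text
time_s: 40.35
eef_pos: [0.5461, -0.3014, 0.0196]
tool_rot: [2.187, 2.244, 0.004]
force: [6.6, -5.5, 10.9]
width: 0.196
```

Run:
```python
from h import *
st(); c=cap('wrist','w55.png'); prof(c)
```

```text
t 40.35 tcp [ 546.1 -301.4   19.6] head 91.48 tilt [ 0.45 -0.23] F [ 6.59 -5.52 10.89] w 0.196 j [ 0.59  0.68 -0.25  1.76  0.24  0.72  0.24]
[[-50.0, 3.7], [-34.0, -7.5], [-19.5, -17.2], [-10.5, -23.2], [-3.3, -27.3], [2.9, -31.0], [8.6, -35.8], [14.3, -39.1], [16.6, -36.8], [18.3, -33.8], [20.1, -32.3], [22.1, -29.4], [24.2, -25.9], [27.3, -25.2], [30.4, -25.6], [31.4, -1.7], [31.5, -21.6], [31.8, -7.2], [36.4, 11.6], [42.2, 11.4], [48.1, 12.5]]
```

>>> {"fn": "move_arm", "kwargs": {
  "motion": [
    [[0, 0, -30, 0, 0.1], [0, 0, -64, 0, 0.1], [30, -1, -64, 0, 0.1], [70, -1, -64, 0, 0.1], [110, -1, -64, 0, 0.1], [152, -1, -64, 0, 0.1], [152, -1, -64, 0, 0.1], [152, -1, -45, 0, 0.1], [152, -1, -27, 0, 0.1], [152, -1, -27, 0, 0.1]]
  ]
}}

```text
time_s: 41.23
eef_pos: [0.5351, -0.1468, 0.0413]
tool_rot: [-2.188, -2.249, 0.004]
force: [-0.2, -0.0, -0.5]
width: 0.199
```

Run:
```python
from h import *
st(); c=cap('wrist','w56.png'); prof(c)
```

```text
t 41.23 tcp [ 535.1 -146.8   41.3] head 91.55 tilt [-0.25  0.05] F [-0.23 -0.02 -0.55] w 0.199 j [ 0.37  0.57 -0.28  1.91  0.23  0.69 -0.02]
[[-49.3, 1.6], [-39.1, -5.2], [-30.9, -10.1], [-22.4, -15.8], [-16.1, -19.8], [-11.6, -22.2], [-6.9, -25.1], [-3.0, -27.8], [0.7, -30.1], [4.7, -32.6], [8.0, -35.4], [11.1, -36.7], [14.2, -38.2], [15.9, -39.4], [17.1, -36.3], [18.1, -35.6], [19.2, -32.6], [20.3, -32.0], [21.5, -31.3], [22.5, -28.7], [23.7, -25.5]]
```

>>> {"fn": "move_arm", "kwargs": {
  "motion": [
    [[-6, 3, 0, 0, 0.1], [-10, 4, 0, 0, 0.1], [-14, 4, -3, 0, 0.1], [-18, 4, -8, 0, 0.1], [-22, 4, -13, 0, 0.1], [-26, 4, -17, 0, 0.1], [-30, 4, -20, 0, 0.1], [-34, 4, -22, 0, 0.1], [-34, 4, -22, 0, 0.1]]
  ]
}}

```text
time_s: 42.03
eef_pos: [0.5435, -0.1806, 0.0678]
tool_rot: [2.192, 2.249, 0.006]
force: [-1.0, 7.3, 4.6]
width: 0.199
```

Run:
```python
from h import *
st(); c=cap('wrist','w57.png'); col(c)
```

```text
t 42.03 tcp [ 543.5 -180.6   67.8] head 91.48 tilt [0.17 0.11] F [-0.98  7.26  4.62] w 0.199 j [ 0.43  0.55 -0.29  1.86  0.22  0.76  0.06]
[(240, np.float64(10.5), np.float64(68.4)), (247, np.float64(6.0), np.float64(68.7)), (254, np.float64(1.5), np.float64(68.6)), (261, np.float64(-3.1), np.float64(68.5)), (268, np.float64(-7.6), np.float64(68.4)), (275, np.float64(-12.3), np.float64(68.3)), (282, np.float64(31.9), np.float64(-44.4)), (289, np.float64(27.0), np.float64(-38.6)), (296, np.float64(25.2), np.float64(-39.8)), (303, np.float64(23.4), np.float64(-41.1)), (310, np.float64(21.7), np.float64(-42.4)), (317, np.float64(19.9), np.float64(-43.3)), (324, np.float64(18.1), np.float64(-44.4)), (331, np.float64(16.5), np.float64(-45.7)), (338, np.float64(-9.4), np.float64(-8.3)), (345, np.float64(-32.5), np.float64(22.1)), (352, np.float64(-28.9), np.float64(10.6)), (359, np.float64(-67.7), np.float64(60.2)), (366, np.float64(-73.0), np.float64(60.2)), (373, np.float64(-78.4), np.float64(60.3)), (380, np.float64(-84.0), np.float64(60.5)), (387, np.float64(-89.3), np.float64(60.1)), (394, np.float64(-89.4), np.float64(53.6)), (401, np.float64(-89.5), np.float64(47.4)), (408, np.float64(-78.4), np.float64(28.8)), (415, np.float64(-89.6), np.float64(35.7))]
```

View pics/w57.png

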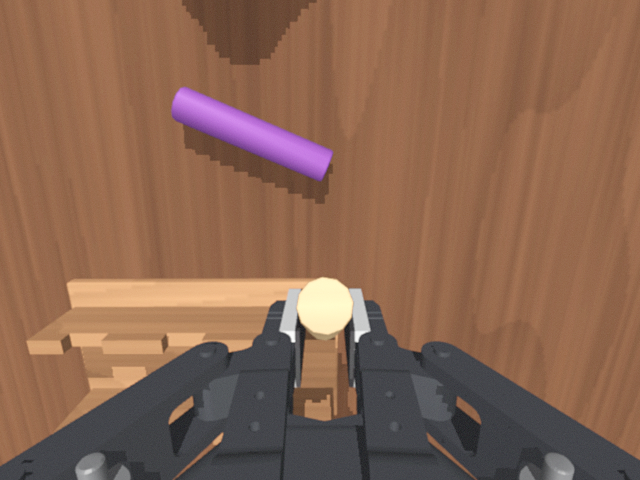

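>>> {"fn": "move_arm", "kwargs": {
  "motion": [
    [[5, -1, 2, 0, 0.1], [6, -1, 10, 0, 0.1], [6, -1, 12, 0, 0.1], [1, -1, 12, 0, 0.1], [-4, -1, 10, 0, 0.1], [-8, -1, 7, 0, 0.1], [-12, -1, 4, 0, 0.1], [-15, -1, 2, 0, 0.1], [-15, -1, 2, 0, 0.1]]
  ]
}}

```text
time_s: 42.83
eef_pos: [0.5413, -0.1967, 0.0642]
tool_rot: [-2.193, -2.248, -0.001]
force: [-1.1, 4.7, 2.3]
width: 0.199
```

Run:
```python
from h import *
st(); c=cap('wrist','w58.png'); col(c)
```

```text
t 42.83 tcp [ 541.3 -196.7   64.2] head 91.42 tilt [-0.01  0.07] F [-1.14  4.74  2.33] w 0.199 j [ 0.46  0.56 -0.28  1.85  0.22  0.76  0.08]
[(240, np.float64(15.9), np.float64(50.9)), (247, np.float64(11.6), np.float64(51.3)), (254, np.float64(2.9), np.float64(64.5)), (261, np.float64(1.2), np.float64(57.0)), (268, np.float64(-3.2), np.float64(56.8)), (275, np.float64(8.3), np.float64(18.4)), (282, np.float64(20.8), np.float64(-18.9)), (289, np.float64(28.6), np.float64(-42.1)), (296, np.float64(27.8), np.float64(-45.3)), (303, np.float64(26.0), np.float64(-46.2)), (310, np.float64(23.9), np.float64(-46.4)), (317, np.float64(21.9), np.float64(-46.9)), (324, np.float64(20.1), np.float64(-47.9)), (331, np.float64(18.1), np.float64(-48.5)), (338, np.float64(16.3), np.float64(-49.2)), (345, np.float64(14.4), np.float64(-49.9)), (352, np.float64(-60.1), np.float64(56.7)), (359, np.float64(-65.2), np.float64(56.6)), (366, np.float64(-70.4), np.float64(56.7)), (373, np.float64(-73.2), np.float64(53.4)), (380, np.float64(-73.4), np.float64(46.9)), (387, np.float64(-73.4), np.float64(40.5)), (394, np.float64(-73.2), np.float64(34.3)), (401, np.float64(-73.3), np.float64(28.7)), (408, np.float64(-73.4), np.float64(23.3)), (415, np.float64(-74.0), np.float64(18.8))]
```

>>> {"fn": "move_arm", "kwargs": {
  "motion": [
    [[12, 0, -4, 0, 0.1], [16, 35, -4, 0, 0.1], [16, 72, -4, 0, 0.1], [16, 72, 15, 0, 0.1], [16, 72, 26, 0, 0.1], [14, 72, 30, 0, 0.1], [10, 72, 33, 0, 0.1], [6, 72, 34, 0, 0.1], [2, 72, 34, 0, 0.1], [-2, 72, 34, 0, 0.1]]
  ]
}}

```text
time_s: 43.72
eef_pos: [0.6143, -0.1963, 0.0324]
tool_rot: [2.192, 2.248, 0.004]
force: [0.2, 4.1, 15.7]
width: 0.199
```

Run:
```python
from h import *
st(); c=cap('wrist','w59.png'); col(c); up(c)
```

```text
t 43.72 tcp [ 614.3 -196.3   32.4] head 91.46 tilt [0.18 0.02] F [ 0.15  4.09 15.71] w 0.199 j [ 0.4   0.69 -0.26  1.69  0.24  0.79  0.05]
[(240, np.float64(21.2), np.float64(33.3)), (247, np.float64(17.4), np.float64(33.3)), (254, np.float64(13.8), np.float64(33.1)), (261, np.float64(10.0), np.float64(32.9)), (268, np.float64(6.8), np.float64(31.4)), (275, np.float64(14.6), np.float64(2.9)), (282, np.float64(20.7), np.float64(-18.7)), (289, np.float64(25.1), np.float64(-34.5)), (296, np.float64(28.1), np.float64(-45.9)), (303, np.float64(26.7), np.float64(-47.6)), (310, np.float64(24.7), np.float64(-47.9)), (317, np.float64(22.7), np.float64(-48.5)), (324, np.float64(20.8), np.float64(-49.1)), (331, np.float64(18.9), np.float64(-49.7)), (338, np.float64(16.8), np.float64(-50.0)), (345, np.float64(14.8), np.float64(-50.6)), (352, np.float64(13.0), np.float64(-51.3)), (359, np.float64(-48.6), np.float64(33.1)), (366, np.float64(-53.1), np.float64(33.0)), (373, np.float64(-58.0), np.float64(33.2)), (380, np.float64(-62.7), np.float64(33.2)), (387, np.float64(-67.4), np.float64(33.1)), (394, np.float64(-62.5), np.float64(21.4)), (401, np.float64(-77.4), np.float64(33.3)), (408, np.float64(-82.3), np.float64(33.3)), (415, np.float64(-86.9), np.float64(32.8))]
top z -50.3 top x 11.7 26.9 side lean deg (+ = tip to +x) -15.4 axis x at z=-19 11.7 tip z 33.7
top y -8.9 8.6
```

>>> {"fn": "move_arm", "kwargs": {
  "motion": [
    [[-4, 0, 0, 0, 0.1], [-8, 0, 0, 0, 0.1], [-12, 0, 0, 0, 0.1], [-16, 0, 0, 0, 0.1]]
  ]
}}

```text
time_s: 44.1
eef_pos: [0.6142, -0.2125, 0.032]
tool_rot: [2.192, 2.248, 0.003]
force: [-2.7, 4.1, 12.3]
width: 0.195
```

Run:
```python
from h import *
st(); c=cap('wrist','w60.png'); up(c)
```

```text
t 44.1 tcp [ 614.2 -212.5   32. ] head 91.44 tilt [0.13 0.02] F [-2.67  4.13 12.35] w 0.195 j [ 0.42  0.7  -0.26  1.68  0.24  0.79  0.08]
top z -51.2 top x 9.8 26.8 side lean deg (+ = tip to +x) -12.5 axis x at z=-19 11.9 tip z 32.8
top y -8.9 8.9
```

>>> {"fn": "move_arm", "kwargs": {
  "motion": [
    [[-4, 0, 1, 0, 0.1], [-8, 0, 2, 0, 0.1], [-12, 0, 2, 0, 0.1], [-16, 0, 3, 0, 0.1], [-20, 0, 3, 0, 0.1]]
  ]
}}

```text
time_s: 44.57
eef_pos: [0.6141, -0.2329, 0.028]
tool_rot: [2.193, 2.248, 0.001]
force: [-0.2, 1.6, 5.1]
width: 0.16
```

Run:
```python
from h import *
st(); c=cap('wrist','w61.png'); up(c)
```

```text
t 44.57 tcp [ 614.1 -232.9   28. ] head 91.42 tilt [0.05 0.01] F [-0.2   1.65  5.09] w 0.16 j [ 0.45  0.71 -0.26  1.66  0.24  0.8   0.11]
top z -55.4 top x 7.5 25.9 side lean deg (+ = tip to +x) -1.6 axis x at z=-19 15.3 tip z 28.6
top y -9.2 8.8
```

>>> {"fn": "move_arm", "kwargs": {
  "motion": [
    [[0, 0, -1, 0, 0.45], [0, 0, -2, 0, 0.45], [0, 0, -3, 0, 0.45], [0, 0, -3, 0, 0.45]]
  ]
}}

```text
time_s: 44.95
eef_pos: [0.6138, -0.233, 0.0299]
tool_rot: [-2.193, -2.249, 0.0]
force: [-0.1, -0.1, -0.4]
width: 0.453
```

Run:
```python
from h import *
st(); c=cap('wrist','w62.png'); up(c)
```

```text
t 44.95 tcp [ 613.8 -233.    29.9] head 91.43 tilt [-0.03  0.  ] F [-0.11 -0.07 -0.41] w 0.453 j [ 0.45  0.71 -0.26  1.66  0.24  0.8   0.11]Traceback (most recent call last):
  File "<stdin>", line 2, in <module>
  File "h.py", line 56, in up
    f=np.polyfit(s[:,2],s[:,0],1); t=p[p[:,2]<top+2.5]
    raise TypeError("expected non-empty vector for x")
TypeError: expected non-empty vector for x
```

View pics/w62.png

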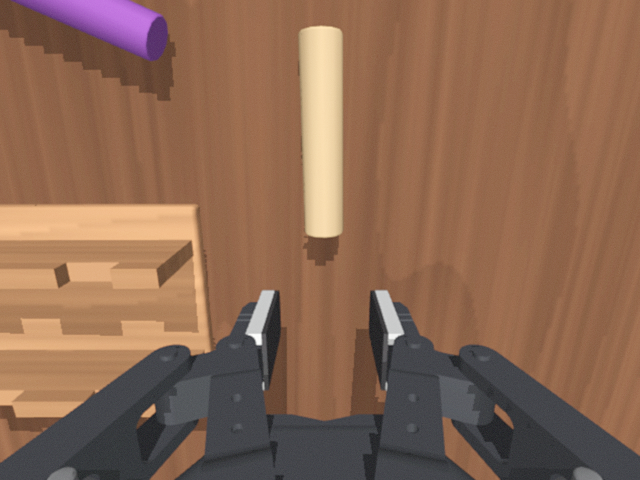

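Run:
```python
from h import *
c=cap('wrist','w63.png'); z=c['z_map'];K=c['intrinsics'];T=c['tool_from_camera'];v,u=np.mgrid[0:480,0:640]
P=(np.stack([(u-K[0,2])/K[0,0]*z,(v-K[1,2])/K[1,1]*z,z],-1)@T[:3,:3].T+T[:3,3])*1000
im=c['image'].astype(int)
m=(im[...,0]>190)&(im[...,1]>160)&(P[...,2]>5)&(P[...,2]<28); m[260:]=0; m[:,:280]=0; m[:,370:]=0
p=P[m]; f=np.polyfit(p[:,0],p[:,1],1); print(m.sum(),p[:,0].min(),p[:,0].max(),p[:,2].min(),'y at ends',np.polyval(f,[p[:,0].min(),p[:,0].max()]),np.degrees(np.arctan(f[0])))
st()
```

```text
7872 28.228958462589652 112.50863645374088 10.619617008129717 y at ends [-0.70602337 -1.59915974] -0.6071573897166792
t 45.05 tcp [ 613.9 -232.9   29.8] head 91.44 tilt [-0.02  0.  ] F [0.53 0.13 0.43] w 0.45 j [ 0.45  0.71 -0.26  1.66  0.24  0.8   0.11]
```

>>> {"fn": "move_arm", "kwargs": {
  "motion": [
    [[40, -1, 0, 0, 0.45], [80, -1, 0, 0, 0.45], [80, -1, 8, 0, 0.45], [80, -1, 25, 0, 0.45], [80, -1, 25, 0, 0.4], [80, -1, 25, 0, 0.1], [80, -1, 25, 0, 0.1], [80, -1, 25, 0, 0.1], [80, -1, 25, 0, 0.1], [80, -1, 0, 0, 0.1]]
  ],
  "squeeze": 30
}}

```text
time_s: 45.88
eef_pos: [0.6083, -0.1532, 0.0266]
tool_rot: [-2.191, -2.245, 0.006]
force: [-0.9, -0.4, 0.3]
width: 0.196
```

Run:
```python
from h import *
to([521.0,-236,75])
```

```text
t 45.88 tcp [ 608.3 -153.2   26.6] head 91.4 tilt [-0.36  0.06] F [-0.89 -0.44  0.32] w 0.196 j [ 0.34  0.68 -0.26  1.73  0.24  0.76 -0.02]
shift [-80.6 -89.6 -47.9]
```

>>> {"fn": "move_arm", "kwargs": {
  "motion": [
    [[0, 0, -42, 0, 0.1], [-20, -25, -45, 0, 0.1], [-50, -55, -45, 0, 0.1], [-81, -91, -45, 0, 0.1], [-81, -91, -45, 0, 0.1], [-81, -91, -45, 0, 0.1], [-81, -91, -45, 0, 0.1]]
  ]
}}

```text
time_s: 46.47
eef_pos: [0.5222, -0.2372, 0.0754]
tool_rot: [2.195, 2.246, 0.001]
force: [0.1, 0.6, 0.1]
width: 0.193
```

Run:
```python
from h import *
to([521.9,-236,44]); c=cap('wrist','w64.png'); prof(c)
```

```text
t 46.47 tcp [ 522.2 -237.2   75.4] head 91.32 tilt [ 0.05 -0.02] F [0.11 0.58 0.06] w 0.193 j [ 0.54  0.55 -0.29  1.85  0.21  0.78  0.16]
shift [ 1.2 -0.3 31.4]
[[-48.6, -11.1], [-42.1, -12.3], [-36.3, -13.0], [-30.5, -11.8], [-24.5, -12.5], [-19.4, -11.9], [-13.7, -12.5], [-8.3, -12.9], [-3.4, -11.8], [2.1, -12.7], [5.7, -12.9], [9.1, -12.7], [12.0, -12.4], [15.2, -12.8], [18.6, -11.8], [21.5, -11.9], [24.6, -12.5], [27.8, -13.4], [30.7, -12.4], [32.8, -1.0], [33.1, -2.0]]
```

View pics/w64.png

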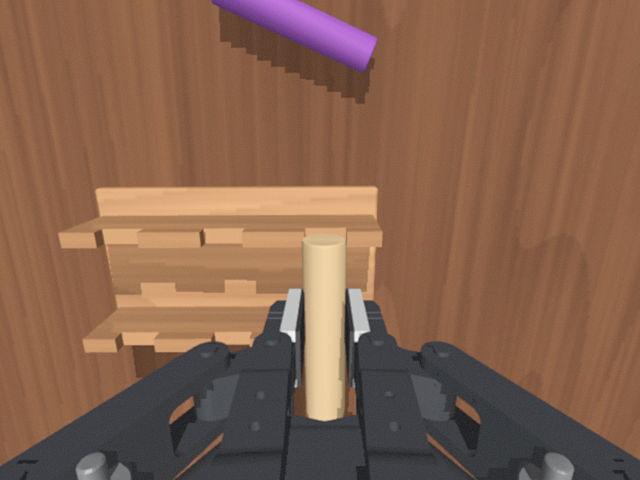

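>>> {"fn": "move_arm", "kwargs": {
  "motion": [
    [[1, 0, 20, 0, 0.1], [1, 0, 30, 0, 0.1], [1, 0, 31, 0, 0.1], [1, 0, 31, 0, 0.1], [1, 0, 31, 0, 0.38], [1, 0, 31, 0, 0.38], [1, 0, 45, 0, 0.38], [1, 0, 54, 0, 0.38], [1, 0, 54, 0, 0.38]]
  ]
}}

```text
time_s: 47.27
eef_pos: [0.521, -0.2349, 0.019]
tool_rot: [-2.191, -2.247, 0.002]
force: [-0.2, 0.4, 0.3]
width: 0.383
```

>>> {"fn": "move_arm", "kwargs": {
  "motion": [
    [[0, 0, 0, 0, 0.1], [0, 0, 0, 0, 0.1], [0, 0, 0, 0, 0.1], [0, 0, 0, 0, 0.1], [0, 0, -30, 0, 0.1], [0, 0, -55, 0, 0.1], [0, 0, -55, 0, 0.1]]
  ],
  "squeeze": 25
}}

```text
time_s: 47.85
eef_pos: [0.525, -0.2362, 0.0805]
tool_rot: [2.189, 2.244, 0.004]
force: [1.7, 0.4, -0.4]
width: 0.196
```

Run:
```python
from h import *
to([542,-302,75]); c=cap('wrist','w65.png'); prof(c)
```

```text
t 47.85 tcp [ 525.  -236.2   80.5] head 91.43 tilt [ 0.37 -0.14] F [ 1.66  0.38 -0.45] w 0.196 j [ 0.54  0.54 -0.29  1.85  0.21  0.78  0.16]
shift [-66.2  15.3   5.8]
[[-26.6, -35.0], [-22.2, -36.4], [-19.0, -36.6], [-14.9, -35.9], [-11.5, -35.5], [-7.9, -35.4], [-4.5, -36.1], [-0.9, -35.5], [2.2, -34.2], [5.7, -36.0], [8.9, -36.2], [11.6, -34.5], [14.8, -35.5], [17.8, -34.2], [21.1, -35.1], [24.1, -36.0], [27.0, -36.3], [29.8, -35.6], [32.9, -35.8], [33.8, -33.8], [34.2, -33.8]]
```

View pics/w65.png

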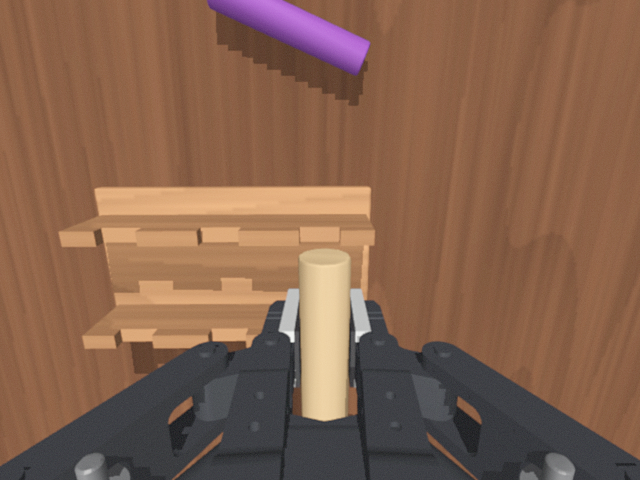

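>>> {"fn": "move_arm", "kwargs": {
  "motion": [
    [[-35, 9, 0, 0, 0.1], [-70, 18, 0, 0, 0.1], [-70, 18, 15, 0, 0.1], [-70, 18, 35, 0, 0.1], [-70, 18, 47, 0, 0.1], [-70, 18, 52, 0, 0.1], [-70, 18, 57, 0, 0.1], [-71, 18, 62, 0, 0.1], [-71, 18, 67, 0, 0.1], [-71, 18, 68, 0, 0.1]]
  ]
}}

```text
time_s: 48.73
eef_pos: [0.5428, -0.3057, 0.0081]
tool_rot: [2.192, 2.249, 0.001]
force: [1.5, -1.8, 6.3]
width: 0.203
```

Run:
```python
from h import *
st(); c=cap('wrist','w66.png'); prof(c)
```

```text
t 48.73 tcp [ 542.8 -305.7    8.1] head 91.47 tilt [ 0.08 -0.03] F [ 1.53 -1.76  6.31] w 0.203 j [ 0.6   0.7  -0.25  1.76  0.25  0.71  0.24]
[[-33.9, -27.3], [-24.1, -31.9], [-15.6, -36.1], [-8.1, -39.2], [-1.2, -42.6], [5.0, -45.4], [10.8, -48.0], [16.0, -49.9], [20.5, -52.9], [23.7, -52.5], [25.1, -51.1], [26.4, -46.9], [28.1, -44.5], [30.0, -41.6], [32.3, -36.7], [35.4, -5.7], [35.7, -15.8], [35.8, -26.6], [37.6, 0.1], [43.4, -0.2], [48.9, 0.9]]
```

>>> {"fn": "move_arm", "kwargs": {
  "motion": [
    [[0, 0, -30, 0, 0.1], [0, 0, -54, 0, 0.1], [36, -1, -54, 0, 0.1], [76, -1, -54, 0, 0.1], [116, -1, -54, 0, 0.1], [156, -1, -54, 0, 0.1], [156, -1, -54, 0, 0.1], [156, -1, -35, 0, 0.1], [156, -1, -13, 0, 0.1], [156, -1, -13, 0, 0.1]]
  ]
}}

```text
time_s: 49.62
eef_pos: [0.5348, -0.149, 0.0181]
tool_rot: [-2.189, -2.248, 0.004]
force: [-0.6, -0.1, -0.3]
width: 0.202
```

Run:
```python
from h import *
st(); c=cap('wrist','w67.png'); prof(c)
```

```text
t 49.62 tcp [ 534.8 -149.    18.1] head 91.52 tilt [-0.27  0.05] F [-0.64 -0.1  -0.34] w 0.202 j [ 0.36  0.61 -0.26  1.93  0.25  0.64 -0.03]
[[-32.4, -28.9], [-25.8, -32.0], [-20.2, -34.3], [-15.0, -36.3], [-9.8, -39.0], [-5.4, -40.0], [-1.0, -42.3], [3.4, -44.2], [7.2, -45.9], [10.0, -47.4], [13.5, -48.6], [17.4, -50.5], [20.1, -51.2], [22.8, -52.1], [24.6, -52.9], [25.3, -50.4], [26.3, -49.2], [27.3, -48.1], [28.5, -44.7], [29.7, -40.2], [31.0, -40.7]]
```

>>> {"fn": "move_arm", "kwargs": {
  "motion": [
    [[-6, 3, 9, 0, 0.1], [-11, 4, 9, 0, 0.1], [-14, 4, 7, 0, 0.1], [-16, 4, 1, 0, 0.1], [-18, 4, -4, 0, 0.1], [-21, 4, -9, 0, 0.1], [-24, 4, -13, 0, 0.1], [-24, 4, -13, 0, 0.1]]
  ]
}}

```text
time_s: 50.33
eef_pos: [0.542, -0.1734, 0.0349]
tool_rot: [-2.193, -2.248, -0.002]
force: [-0.4, 6.4, 0.1]
width: 0.203
```

Run:
```python
from h import *
st(); c=cap('wrist','w68.png'); prof(c); col(c)
```

```text
t 50.33 tcp [ 542.  -173.4   34.9] head 91.42 tilt [0.03 0.09] F [-0.44  6.4   0.14] w 0.203 j [ 0.41  0.6  -0.27  1.89  0.24  0.69  0.02]
[[-45.3, -9.4], [-40.2, -9.6], [-36.6, 0.5], [-15.1, -24.2], [1.5, -43.0], [12.4, -56.1], [17.3, -60.4], [18.3, -59.2], [18.9, -59.7], [19.8, -59.1], [20.7, -59.1], [21.4, -56.5], [22.1, -56.6], [23.4, -55.7], [25.0, -55.3], [25.7, -54.5], [26.6, -53.3], [27.4, -51.9], [28.3, -51.4], [29.2, -52.0], [30.2, -50.3]]
[(240, np.float64(20.6), np.float64(35.4)), (247, np.float64(16.8), np.float64(35.4)), (254, np.float64(12.9), np.float64(35.4)), (261, np.float64(9.0), np.float64(35.7)), (268, np.float64(5.2), np.float64(35.5)), (275, np.float64(1.1), np.float64(35.7)), (282, np.float64(-2.7), np.float64(35.3)), (289, np.float64(-6.8), np.float64(35.4)), (296, np.float64(16.5), np.float64(-21.6)), (303, np.float64(28.6), np.float64(-51.4)), (310, np.float64(27.1), np.float64(-52.5)), (317, np.float64(25.6), np.float64(-53.8)), (324, np.float64(24.4), np.float64(-55.3)), (331, np.float64(22.7), np.float64(-56.2)), (338, np.float64(21.5), np.float64(-57.5)), (345, np.float64(20.1), np.float64(-58.7)), (352, np.float64(22.4), np.float64(-65.2)), (359, np.float64(17.3), np.float64(-60.9)), (366, np.float64(7.1), np.float64(-49.8)), (373, np.float64(-12.4), np.float64(-27.1)), (380, np.float64(-29.0), np.float64(-9.8)), (387, np.float64(-36.7), np.float64(-4.9)), (394, np.float64(-36.6), np.float64(-9.5)), (401, np.float64(-39.3), np.float64(-10.6)), (408, np.float64(-43.2), np.float64(-10.4)), (415, np.float64(-71.5), np.float64(16.1))]
```

View pics/w68.png

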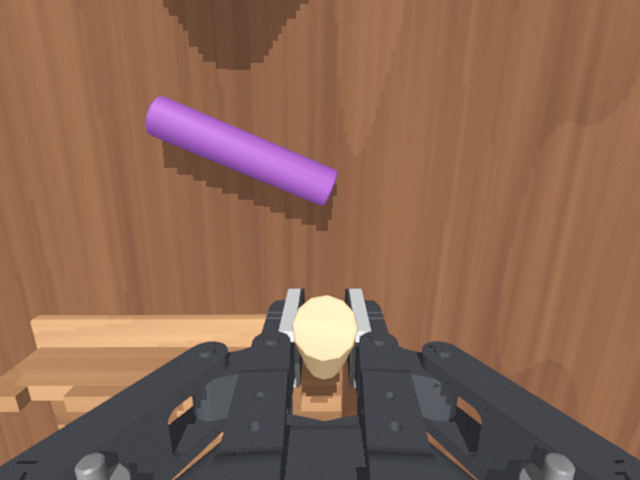

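>>> {"fn": "move_arm", "kwargs": {
  "motion": [
    [[-4, 0, -4, 0, 0.1], [-8, 0, -8, 0, 0.1], [-12, 0, -11, 0, 0.1], [-16, 0, -13, 0, 0.1], [-20, 0, -15, 0, 0.1], [-23, 0, -16, 0, 0.1], [-23, 0, -16, 0, 0.1]]
  ]
}}

```text
time_s: 50.97
eef_pos: [0.5425, -0.196, 0.0504]
tool_rot: [-2.192, -2.248, -0.002]
force: [-1.2, 5.6, -0.7]
width: 0.198
```

Run:
```python
from h import *
st(); c=cap('wrist','w69.png'); col(c); up(c)
```

```text
t 50.97 tcp [ 542.5 -196.    50.4] head 91.44 tilt [0.01 0.12] F [-1.18  5.59 -0.73] w 0.198 j [ 0.45  0.58 -0.28  1.86  0.23  0.73  0.07]
[(240, np.float64(15.8), np.float64(51.1)), (247, np.float64(11.7), np.float64(51.1)), (254, np.float64(7.6), np.float64(51.0)), (261, np.float64(3.4), np.float64(51.0)), (268, np.float64(1.7), np.float64(44.5)), (275, np.float64(-2.0), np.float64(43.2)), (282, np.float64(-6.1), np.float64(43.0)), (289, np.float64(5.9), np.float64(7.6)), (296, np.float64(9.7), np.float64(-7.6)), (303, np.float64(12.9), np.float64(-20.2)), (310, np.float64(15.5), np.float64(-30.5)), (317, np.float64(17.8), np.float64(-39.6)), (324, np.float64(19.7), np.float64(-47.2)), (331, np.float64(21.4), np.float64(-54.0)), (338, np.float64(22.6), np.float64(-59.4)), (345, np.float64(21.4), np.float64(-60.7)), (352, np.float64(19.6), np.float64(-61.1)), (359, np.float64(17.9), np.float64(-61.7)), (366, np.float64(16.0), np.float64(-62.0)), (373, np.float64(14.4), np.float64(-62.7)), (380, np.float64(12.4), np.float64(-62.9)), (387, np.float64(10.8), np.float64(-63.6)), (394, np.float64(8.9), np.float64(-63.9)), (401, np.float64(7.3), np.float64(-64.5)), (408, np.float64(-74.0), np.float64(24.0)), (415, np.float64(-74.1), np.float64(18.9))]
top z -63.2 top x 5.7 21.4 side lean deg (+ = tip to +x) -14.1 axis x at z=-19 3.6 tip z 20.8
top y -49.5 8.8
```

>>> {"fn": "move_arm", "kwargs": {
  "motion": [
    [[-4, 0, -1, 0, 0.1], [-8, 0, -2, 0, 0.1], [-11, 0, -2, 0, 0.1], [-11, 0, -2, 0, 0.1]]
  ]
}}

```text
time_s: 51.35
eef_pos: [0.5427, -0.207, 0.0524]
tool_rot: [-2.192, -2.248, -0.002]
force: [-0.8, 4.8, -0.6]
width: 0.202
```

Run:
```python
from h import *
st(); c=cap('wrist','w70.png'); up(c)
```

```text
t 51.35 tcp [ 542.7 -207.    52.4] head 91.45 tilt [0.01 0.12] F [-0.78  4.84 -0.59] w 0.202 j [ 0.47  0.59 -0.28  1.85  0.23  0.74  0.09]
top z -64.5 top x 1.0 19.3 side lean deg (+ = tip to +x) -2.9 axis x at z=-19 7.3 tip z 19.5
top y -37.5 8.7
```

>>> {"fn": "move_arm", "kwargs": {
  "motion": [
    [[15, 0, -3, 0, 0.1], [18, 35, -3, 0, 0.1], [18, 70, -3, 0, 0.1], [18, 70, 12, 0, 0.1], [18, 70, 26, 0, 0.1], [18, 70, 33, 0, 0.1], [18, 70, 36, 0, 0.1], [18, 70, 36, 0, 0.1], [18, 70, 36, 0, 0.1]]
  ]
}}

```text
time_s: 52.15
eef_pos: [0.6129, -0.1883, 0.0174]
tool_rot: [2.193, 2.247, 0.002]
force: [-0.1, -0.0, 5.0]
width: 0.2
```

Run:
```python
from h import *
st(); c=cap('wrist','w71.png'); up(c)
```

```text
t 52.15 tcp [ 612.9 -188.3   17.4] head 91.4 tilt [ 0.13 -0.04] F [-0.08 -0.02  5.04] w 0.2 j [ 0.38  0.71 -0.26  1.71  0.24  0.76  0.03]
top z -65.9 top x 2.1 18.2 side lean deg (+ = tip to +x) -1.7 axis x at z=-19 7.0 tip z 18.1
top y -52.1 8.7
```

Upright to within 2° and pressed lightly on the shelf. Release and regrasp.

>>> {"fn": "move_arm", "kwargs": {
  "motion": [
    [[0, 0, -1, 0, 0.1], [0, 0, -1, 0, 0.24], [0, 0, -2, 0, 0.3], [0, 0, -2, 0, 0.4], [0, 0, -3, 0, 0.45], [0, 0, -24, 0, 0.45], [0, 0, -24, 0, 0.45]]
  ]
}}

```text
time_s: 52.78
eef_pos: [0.6136, -0.1884, 0.0424]
tool_rot: [2.192, 2.247, 0.003]
force: [1.2, -0.3, 1.0]
width: 0.447
```

Run:
```python
from h import *
st(); c=cap('wrist','w72.png'); up(c)
```

```text
t 52.78 tcp [ 613.6 -188.4   42.4] head 91.43 tilt [ 0.18 -0.04] F [ 1.22 -0.27  1.03] w 0.447 j [ 0.39  0.67 -0.27  1.7   0.23  0.8   0.04]
top z -40.9 top x -2.2 15.8 side lean deg (+ = tip to +x) 0.0 axis x at z=-19 5.9 tip z 43.1
top y -36.2 25.0
```

View pics/w72.png

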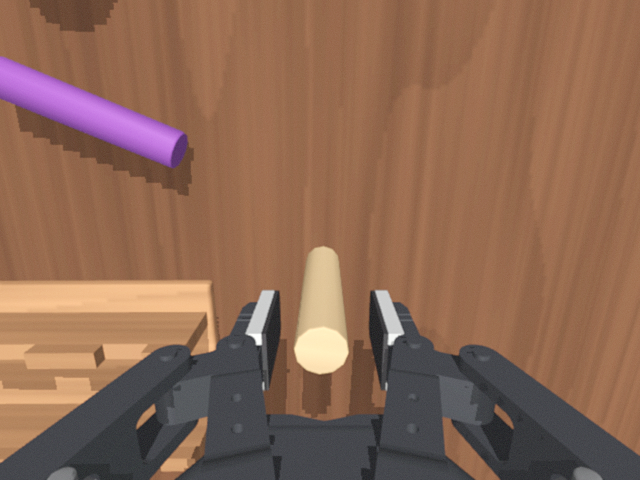

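>>> {"fn": "move_arm", "kwargs": {
  "motion": [
    [[6.5, 0, 1, 0, 0.45], [6.5, 0, 1, 0, 0.45], [6.5, 0, 1, 0, 0.1], [6.5, 0, 1, 0, 0.1], [6.5, 0, 1, 0, 0.1], [6.5, 0, 1, 0, 0.1], [6.5, 0, 1, 0, 0.1], [6.5, 0, -25, 0, 0.1], [6.5, 0, -60, 0, 0.1]]
  ],
  "squeeze": 40
}}

```text
time_s: 53.58
eef_pos: [0.6094, -0.1813, 0.0973]
tool_rot: [-2.19, -2.245, 0.005]
force: [1.4, 0.2, -0.6]
width: 0.196
```

Run:
```python
from h import *
to([504,165,287]); c=cap('wrist','w73.png');up(c)
```

```text
t 53.58 tcp [ 609.4 -181.3   97.3] head 91.43 tilt [-0.37  0.09] F [ 1.37  0.2  -0.62] w 0.196 j [ 0.39  0.6  -0.29  1.66  0.2   0.91  0.06]
shift [ 349.2  -98.  -188.5]
top z -45.2 top x -10.1 8.5 side lean deg (+ = tip to +x) 0.0 axis x at z=-19 -1.3 tip z 38.8
top y -38.2 8.6
```

>>> {"fn": "move_arm", "kwargs": {
  "motion": [
    [[0, 0, -80, 0, 0.1], [0, 0, -80, 0, 0.1], [170, -48, -188, 0, 0.1], [170, -48, -188, 0, 0.1], [170, -48, -188, 0, 0.1], [170, -48, -188, 0, 0.1], [170, -48, -188, 0, 0.1], [210, -60, -188, 0, 0.1], [250, -72, -188, 0, 0.1], [290, -84, -188, 0, 0.1]]
  ]
}}

```text
time_s: 54.47
eef_pos: [0.5202, 0.1074, 0.2886]
tool_rot: [2.193, 2.247, 0.002]
force: [1.5, 0.4, -0.3]
width: 0.197
```

>>> {"fn": "move_arm", "kwargs": {
  "motion": [
    [[40, -10, 0, 0, 0.1], [62, -16, 0, 0, 0.1], [62, -16, 0, 0, 0.1], [62, -16, 0, 0, 0.1], [62, -16, 0, 0, 0.1], [62, -16, 0, 0, 0.1]]
  ]
}}

```text
time_s: 54.97
eef_pos: [0.5038, 0.1658, 0.2877]
tool_rot: [2.196, 2.246, -0.001]
force: [0.4, -0.4, 0.4]
width: 0.2
```

Run:
```python
from h import *
to([504.2,211.8,281]); c=cap('wrist','w74.png');up(c)
rect(c,(504,210),231,'r7.png')
```

```text
t 54.97 tcp [503.8 165.8 287.7] head 91.29 tilt [ 0.   -0.05] F [ 0.41 -0.45  0.38] w 0.2 j [-0.06  0.28 -0.46  1.69  0.13  1.21 -0.53]
shift [45.9  1.4  6.6]
top z -45.3 top x -10.2 8.5 side lean deg (+ = tip to +x) -0.0 axis x at z=-19 -1.3 tip z 38.7
top y -8.8 8.8
```

View pics/r7.png

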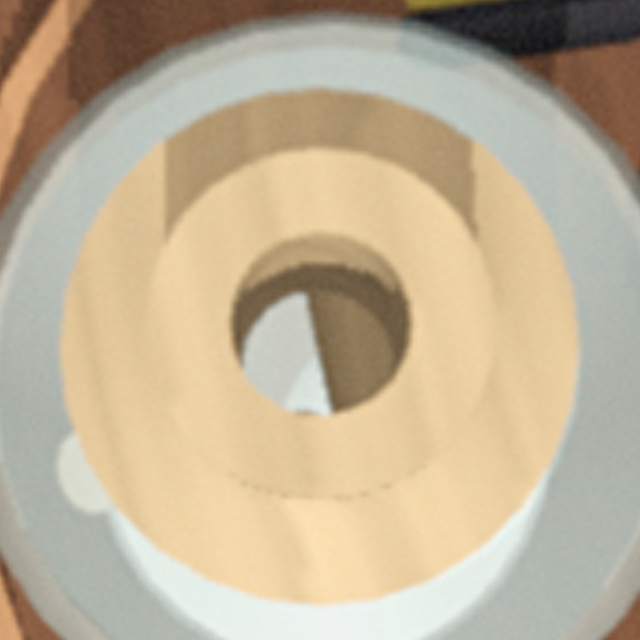

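>>> {"fn": "move_arm", "kwargs": {
  "motion": [
    [[25, 0.5, 0, 0, 0.1], [46, 1, 3, 0, 0.1], [46, 1, 6, 0, 0.1], [46, 1, 6, 0, 0.1], [46, 1, 6, 0, 0.1], [46, 1, 6, 0, 0.1]]
  ]
}}

```text
time_s: 55.52
eef_pos: [0.5036, 0.212, 0.2818]
tool_rot: [2.196, 2.246, -0.001]
force: [0.6, -0.2, -0.4]
width: 0.2
```

Run:
```python
from h import *
to([504.2,211.8,268]); c=cap('wrist','w75.png')
rect(c,(504,210),231,'r8.png')
```

```text
t 55.52 tcp [503.6 212.  281.8] head 91.3 tilt [-0.   -0.04] F [ 0.64 -0.23 -0.41] w 0.2 j [-0.13  0.31 -0.48  1.66  0.15  1.21 -0.62]
shift [-0.2  0.6 13.8]
```

View pics/r8.png

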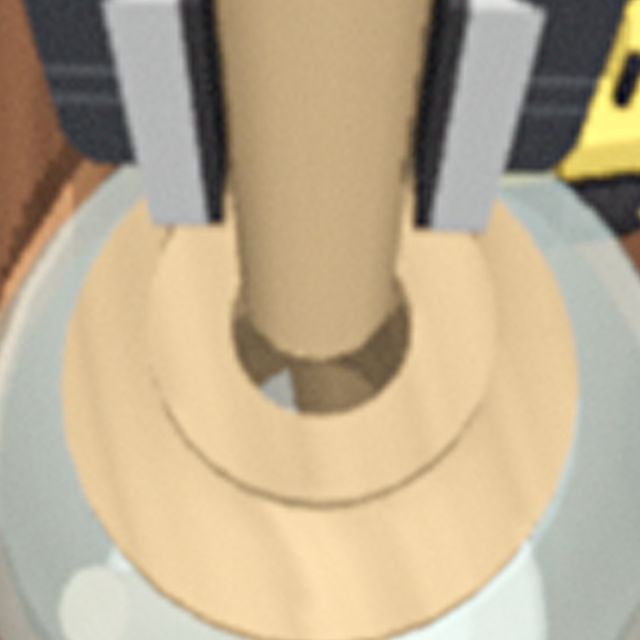

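>>> {"fn": "move_arm", "kwargs": {
  "motion": [
    [[-0.5, 1, 3, 0, 0.1], [-0.5, 1, 8, 0, 0.1], [-0.5, 1, 12, 0, 0.1], [-0.5, 1, 14, 0, 0.1], [-0.5, 1, 14, 0, 0.1]]
  ]
}}

```text
time_s: 55.98
eef_pos: [0.5038, 0.2127, 0.267]
tool_rot: [-2.193, -2.249, 0.002]
force: [0.0, -0.1, -0.3]
width: 0.2
```

>>> {"fn": "move_arm", "kwargs": {
  "motion": [
    [[-0.5, 0.5, 6, 0, 0.1], [-0.5, 0.5, 12, 0, 0.1], [-0.5, 0.5, 18, 0, 0.1], [-0.5, 0.5, 23, 0, 0.1], [-0.5, 0.5, 23, 0, 0.1]]
  ]
}}

```text
time_s: 56.4
eef_pos: [0.504, 0.2122, 0.2434]
tool_rot: [-2.193, -2.249, 0.003]
force: [-1.2, -1.2, -0.2]
width: 0.199
```

Run:
```python
from h import *
st(); c=cap('wrist','w76.png'); rect(c,(504,210),231,'r9.png')
```

```text
t 56.4 tcp [504.  212.2 243.4] head 91.43 tilt [-0.11 -0.05] F [-1.23 -1.21 -0.23] w 0.199 j [-0.14  0.34 -0.47  1.72  0.17  1.12 -0.64]
```

View pics/r9.png

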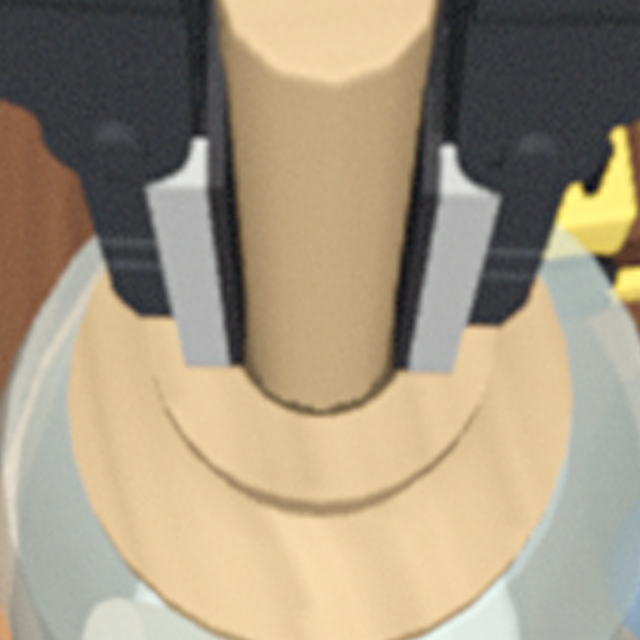

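Centred in the bore. Release.

>>> {"fn": "move_arm", "kwargs": {
  "motion": [
    [[-0.5, 0, 0, 0, 0.3], [-0.5, 0, 0, 0, 0.4], [-0.5, 0, 0, 0, 0.45], [-0.5, 0, 0, 0, 0.45], [-0.5, 0, -15, 0, 0.45], [-0.5, 0, -45, 0, 0.45], [-0.5, 0, -70, 0, 0.45], [-0.5, 0, -70, 0, 0.45]]
  ]
}}

```text
time_s: 57.12
eef_pos: [0.5064, 0.2135, 0.32]
tool_rot: [2.192, 2.247, 0.012]
force: [1.5, 0.1, 0.1]
width: 0.45
```

Run:
```python
from h import *
st(); c=cap('wrist','w77.png'); rect(c,(504,210),231,'r10.png')
c=cap('side','s5.png'); cv2.imwrite('pics/s5z.png',cv2.resize(c['image'][120:270,190:390,::-1],None,fx=4,fy=4,interpolation=cv2.INTER_CUBIC))
```

```text
t 57.12 tcp [506.4 213.5 320. ] head 91.43 tilt [0.4 0.2] F [1.48 0.08 0.06] w 0.45 j [-0.13  0.29 -0.48  1.6   0.14  1.28 -0.6 ]
```

View pics/s5z.png

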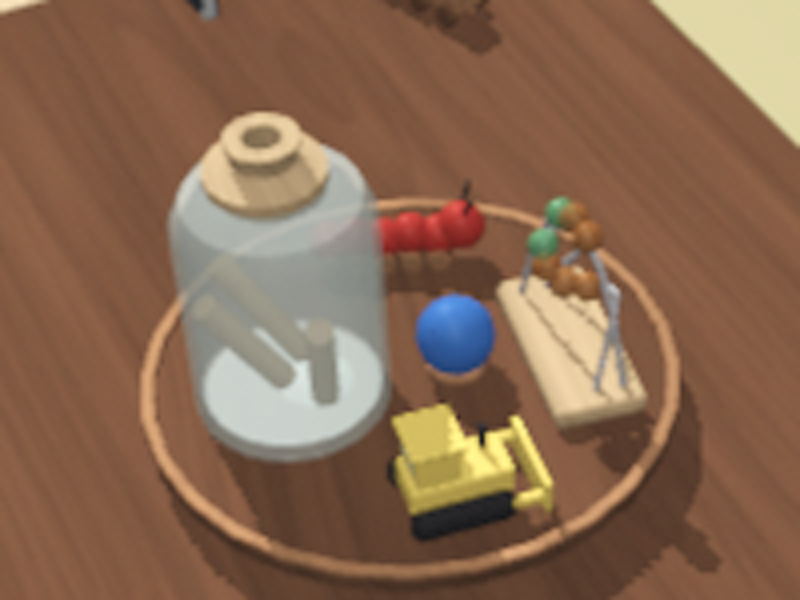

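View pics/w77.png

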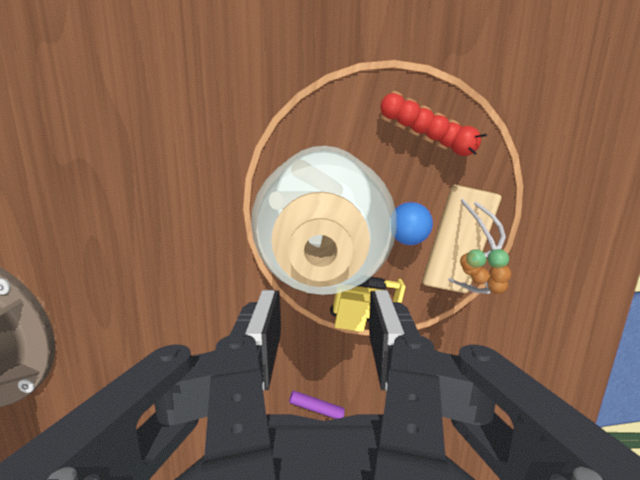

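>>> {"fn": "move_arm", "kwargs": {
  "motion": [
    [[0, 0, -20, 0, 0.45], [0, 0, -30, 0, 0.45], [0, 0, -30, 0, 0.45], [0, 0, -30, 0, 0.45], [0, 0, -30, 0, 0.45], [0, 0, -30, 0, 0.45]]
  ]
}}

```text
time_s: 57.72
eef_pos: [0.5043, 0.2118, 0.3437]
tool_rot: [-2.193, -2.249, 0.002]
force: [-0.3, 0.1, 0.5]
width: 0.447
```

Run:
```python
from h import *
st(); c=cap('side'); cv2.imwrite('pics/s6z.png',cv2.resize(c['image'][120:270,190:390,::-1],None,fx=4,fy=4,interpolation=cv2.INTER_CUBIC))
print(ctrl.sign_off())
```

```text
t 57.72 tcp [504.3 211.8 343.7] head 91.43 tilt [-0.08 -0.04] F [-0.25  0.06  0.54] w 0.447 j [-0.13  0.28 -0.48  1.55  0.13  1.34 -0.6 ]
the job is handed in; nothing more can be done
None
```

View pics/s6z.png

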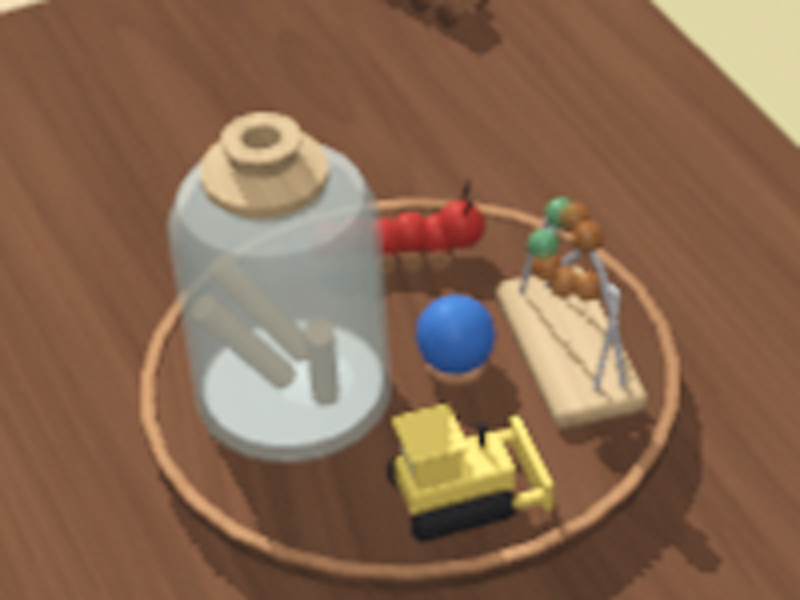

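All three beech dowels are inside the jar and the job was handed in at about 58 s.

**How it was done:** The tool can only point down, so I turned each dowel upright in the grip by pressing it against the rails of the rest. I stood it on the shelf, gripped it again, found the bore with the wrist camera and posted it. Force readings were at most about 2 N at each check on the way into the bore.

**Last checks:** The final side picture shows three dowels leaning inside the jar, with the lid on and the bore clear. The turntable toys stand where they were, and the gripper was about 110 mm above the lid, touching nothing.

**What went wrong on the way:**
- **Dropped dowel:** The first dowel I picked slipped out of the grip. It fell onto the shelf next to a purple look-alike; on a second try it toppled there again. I picked it up both times and posted it last.
- **Purple look-alike:** I cannot rule out that the fall nudged the purple rod slightly; I did not grip it.
- **Tilt readings:** My early tilt readings of an upright dowel were several degrees off. I corrected them by looking at the dowel's side instead.

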